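# Square up the separator plates in the stacking jig

### The arm

A 7-joint arm with a two-finger parallel gripper is mounted at the origin on a cart in front of the work surface, level with it; the furniture and walls round the work are solid. World frame = base frame: x ahead of the robot, y to its left, z up, the work surface at z = 0. Lengths are in m, angles in rad, forces in N, time in s.
With the tool pointing down it reaches from about 0.35 to 0.9 m from the base axis. Payload 8.1 kg.
Tool frame: the origin (TCP) lies between the finger pads; the fingertips stand 19 mm ahead of it and the grasp point (between the pads) is the TCP; y points along the fingers, x is the direction in which the jaws open and shut, and the axes are right-handed (so a half turn about y gives the same grasp; the last joint's range is limited). The gripper opens to 92 mm and grips with 3 to 60 N. Pads are 19 mm wide; open, the fingers measure 130 mm over their backs; the gripper's body (75 mm by 190 mm) begins 47 mm behind the grasp point.
Start: joints at [-1.402, 0.434, 0.025, 1.573, -0.012, 1.134, -0.075], TCP at [0.168, 0.602, 0.246] pointing down, gripper open.
Joint ranges: [-2.62, 2.62], [-0.44, 2.09], [-1.27, 1.32], [0.08, 2.57], [-1.32, 4.46], [0.12, 2], [-2.74, 2.74]. Speed limits (rad/s): [2.22, 2.22, 3.01, 3.01, 3.14, 3.14, 3.14].

### API

Orientations are given as a rotation vector (axis times angle).
In Python, from cell import arm gives the robot as it stands.
- The arm moves only by the tool move_arm, never from a script. Its argument "series" is a list of rows, each an object of numbers: "x", "y", "z": the shift along the tool's x, y, z in cm; "rx", "ry", "rz": the turn, a rotation vector about the tool's x, y, z in rad. In form: [{"x": .., "y": .., "z": .., "rx": .., "ry": .., "rz": ..}, ...]. A call has 1 to 12 rows; each row shifts and turns the pose as measured when the row begins, along the tool's axes as they then stand; what a row does not reach is not made up. A row lasts 1/8 s, in which the tool goes at most 62.5 mm and 10.7 degrees, less where a joint would pass 70% of its speed; a pose out of reach is approached as far as the arm can. A call is refused whole if a number of a shift passes 6.25 or a number of a turn 0.188, either way. A call with a gripper value outside its range is refused whole. "jaw" is the finger opening in cm, from 0 to 9.18, set as the call begins (left out, the last holds). The fingers move at their own pace and stop on an object; "newtons" is the grip in N (left out, the last holds). Time passes only in rows, so rows that do not move let the fingers close. It gives the time, the measured TCP pose, the force and the opening at its end, in the units of the state.
- arm.observe(): the state, without advancing time (a new reading comes with each control period).
- arm.get_image(name): name is "side" or "top"; returns the picture (480x640x3 uint8, blue, green, red); there is no depth.
- arm.camera_params(name): a dict with "K" (3x3 intrinsics, pixels), "R" (3x3) and "t" (3): a world point X has camera coordinates R X + t. Camera axes: x right, y down, z forward; pixel columns grow to the right and rows downward; lengths in m; the calibration is good to about 2 mm. A picture is of the moment at which its call begins. camera_params takes no time and is no camera call.
- arm.sign_off(): hands the job in, once; it reports no verdict.
The state is a dict: "clock": time; "joints": joint angles; "dq": joint speeds; "joint_efforts": joint torques, N m; "position": TCP position; "ee_rot": TCP orientation; "force": force on the tool from outside, world axes, zero at the start; "ft_torque": the same for the moment, N m; "width": opening from 0.0 (shut) to 1.0 (fully open).
Only numpy, scipy, OpenCV 4.12 (cv2) and the standard library are available. Lean on these libraries where they do the work, as an engineer would, in place of code of your own. Each camera call takes 0.05 s, during which the arm holds its last target.

### The job

Open the stacking jig fully with its lever, then bring every separator plate from the rack into the jig: slide the top plate out over the rack's open front until enough of it overhangs to be gripped, and lay it flat on the jig's bed between the fence and the moving jaw, all plates in one neat stack. Then swing the lever to 60 degrees so that the jaw squares the stack, and finally stand the loading weight upright on the plates, on the half that sticks out from the jaws. Leave the specimen holder, the steel cup and the roll of tape where they are.

Things in the scene. Friction and masses are not known exactly. Their poses are not given: they have to be found in the camera images.
- rack: Plate rack, fixed on the worktop, 130 x 96 mm; origin centre of underside, x from its open front to its back wall. Deck 55 mm above the worktop, x = -62 (open front edge) to +64 mm, carries the plates. Side walls (inner faces y = +-31.5 mm, 9 mm thick) and back wall (inner face x = 64 mm) stand 21 mm above the deck: no finger fits beside a plate on the deck.
- rack_front (a point): Middle of the deck's open front edge, 62 mm in front of the rack's centre, 55 mm above the worktop; axes as the rack's. The rack's front below it is upright and stands out 3 mm further at the foot only; the space in front is free.
- plate_1: Flat aluminium plate, 120 (own x) x 56 (own y) x 5 mm (z), 0.09 kg, smooth (friction 0.3 on plates and deck); origin at the centre of its underside. All plates are alike; three or four are present, stacked flat on the rack's deck, long side along the rack's x, front ends about flush with its front edge.
- plate_2: Flat aluminium plate, 120 (own x) x 56 (own y) x 5 mm (z), 0.09 kg, smooth (friction 0.3 on plates and deck); origin at the centre of its underside. All plates are alike; three or four are present, stacked flat on the rack's deck, long side along the rack's x, front ends about flush with its front edge.
- plate_3: Flat aluminium plate, 120 (own x) x 56 (own y) x 5 mm (z), 0.09 kg, smooth (friction 0.3 on plates and deck); origin at the centre of its underside. All plates are alike; three or four are present, stacked flat on the rack's deck, long side along the rack's x, front ends about flush with its front edge.
- plate_4: Flat aluminium plate, 120 (own x) x 56 (own y) x 5 mm (z), 0.09 kg, smooth (friction 0.3 on plates and deck); origin at the centre of its underside. All plates are alike; three or four are present, stacked flat on the rack's deck, long side along the rack's x, front ends about flush with its front edge.
- jig: Stacking jig, fixed on the worktop; origin at worktop height under the middle of its bed; plates lie along its x, far end +x. At the far half, x = 4 to 64 mm, stand the fixed fence on -y and the moving jaw on +y, tops 52 mm above the worktop; an end stop's face is at x = 66 mm. The near half is open on both sides. A foot plate 10 mm thick lies under x > -8 mm, y = -75 to 140 mm.
- bed (a point): Centre of the top of the jig's bed, a bar 132 mm (x) by only 40 mm (y), 30 mm above the worktop; axes as the jig's. Plates stick out 8 mm on either side of it, so fingertips can pass beside the bed's near half. The centres of the squared plates belong here in x and y. The fence's inner face is at y = -29.5 mm.
- jig_lever (a joint): Angle of the jig's lever, rad: 0 fully open (lever along the jig's +y), grows anticlockwise from above to 1.57 (along -x). Stays where left (friction 0.12 N m, about 2 N at the post). Drives the jaw: its inner face is at y = 42.5 mm less 12.4 mm per rad, so fence to jaw is 72 mm at 0, 59 mm at 60 degrees (1.047 rad); much further it jams on the plates.
- lever_pivot (a point): Point on the lever's upright pivot axis, fixed on the jig at x = 26, y = 86 mm, 63 mm above the worktop.
- lever_grip (a point): Middle of the free part of the lever's post: an upright round black post, 17 mm diameter, 55 mm from the pivot axis; its top is 79 mm above the worktop, the lever bar below it reaches up to 46 mm. This point is 63 mm above the worktop and moves with the lever.
- weight: Steel loading weight, round, 45 mm diameter, 46 mm tall, about 0.4 kg, with a smaller knob on top; origin at the centre of its underside, z up. Stands on the worktop in front of the tester. To be gripped by its 45 mm body (the lowest 28 mm); the neck under the knob cannot be entered.
- specimen_holder: Bystander: round steel specimen holder, 53 mm diameter, 19 mm high, on the worktop behind the rack; origin at the centre of its underside.
- steel_cup: Bystander: open steel cup, 68 mm diameter, 49 mm high, on the worktop behind the jig; origin at the centre of its underside.
- tape_roll: Bystander: roll of brown paper tape lying flat, 94 mm diameter, 25 mm high, on the worktop right of the rack; origin at the centre of its underside.
There are look-alikes about, which are no part of the job. Several things have the shape of the weight; the one meant has the colours described above.

How it is judged:
By the outcome, as a careful person would: the job done as asked, in the order asked, and still so for the second after the job is handed in, with the robot touching nothing.
Of plate_2, plate_3, plate_4 only 2 to 3 are there at a start; the rules pass over those that are not, and their reading is None.
At some moment in a run one of weight may be knocked a few centimetres aside while the robot is not near it.
Once in a run the grip may slacken for a moment while it holds something.
It also fails if it takes over 210 s, if anything falls off the work surface, if the arm or the gripper's body presses on something with over 40 N, if the wrist force passes 120 N, or if a joint passes its speed limit or range.

## Working session

There is one attempt and no reset: what is moved stays moved. The work goes in short steps, Python scripts to look and compute and a tool call to move; the robot and the scene stay as the last step left them, time stands still between calls to the robot, and variables do not carry over. Pictures are saved under pics/ and viewed, and the job is handed in when it is done.

Besides the shell and the picture viewer there is one more tool, called after ">>>" by a JSON object that holds its "fn" and its "kwargs". move_arm: Moves the arm, as the interface text tells. Its arguments: {"type":"object","properties":{"series":{"type":"array","items":{"type":"object","properties":{"x":{"type":"number"},"y":{"type":"number"},"z":{"type":"number"},"rx":{"type":"number"},"ry":{"type":"number"},"rz":{"type":"number"}}}},"jaw":{"type":"number"},"newtons":{"type":"number"}},"required":["series"]}

```bash
ls; mkdir -p pics; python3 - <<'E'
from cell import arm
import cv2
print(arm.observe())
for n in("side","top"):
    cv2.imwrite(f"pics/{n}0.png",arm.get_image(n)); print(arm.camera_params(n))
E
```

```text
pics
{'clock': 0.0, 'joints': array([-1.40160973,  0.4352131 ,  0.02500482,  1.57407127, -0.01160525,
        1.1339986 , -0.07512291]), 'dq': array([-4.71359268e-04, -7.34245649e-04,  1.18753324e-03, -6.70194763e-05,
       -3.42451193e-04, -1.28404538e-03, -9.58119253e-04]), 'joint_efforts': array([-7.59825307e-04, -6.67876482e+01,  9.84727889e-01, -3.14440620e+01,
       -6.04998437e-02,  4.32196003e-02,  1.71737324e-04]), 'position': array([0.16772497, 0.60158813, 0.24496145]), 'ee_rot': array([-1.32672034, -1.00580593,  1.00769489]), 'force': array([ 0.55914682, -0.0683037 , -0.46738492]), 'ft_torque': array([-0.03679811, -0.02446417,  0.00230863]), 'width': 1.0017088629799418}
{'K': array([[488.11832626,   0.        , 322.85809218],
       [  0.        , 488.11832626, 241.35988833],
       [  0.        ,   0.        ,   1.        ]]), 'R': array([[ 0.83546009, -0.54913406,  0.02140598],
       [-0.35098868, -0.56316102, -0.74810201],
       [ 0.42286331,  0.61749611, -0.6632384 ]]), 't': array([-0.50807635,  0.22919311,  1.10755779])}
{'K': array([[589.69614306,   0.        , 309.81776124],
       [  0.        , 589.69614306, 246.16140418],
       [  0.        ,   0.        ,   1.        ]]), 'R': array([[-0.24705889, -0.96899243,  0.00394564],
       [-0.85807094,  0.21688241, -0.465485  ],
       [ 0.45019571, -0.11838785, -0.88504697]]), 't': array([0.09374086, 0.53633107, 1.77886172])}
```

The side view shows the rack with its plates at (372,328), the grey weight at (294,296), two green look-alikes at (260,267) and (232,232), and the jig at (230,198). In the top view the rack is at (390,245), the weight at (344,284), and the jig is partly under the arm at (205,297).

```bash
cat > h.py <<'E'
import numpy as np, cv2
from cell import arm
def cast(n,u,v,z):
    p=arm.camera_params(n);R=p["R"];t=p["t"]
    d=R.T@np.linalg.solve(p["K"],[u,v,1.]);c=-R.T@t
    return c+d*(z-c[2])/d[2]
def proj(n,X):
    p=arm.camera_params(n);q=p["K"]@(p["R"]@np.asarray(X,float)+p["t"]);return q[:2]/q[2]
def crop(n,box,s,name,img=None):
    im=arm.get_image(n) if img is None else img
    x0,y0,x1,y1=box
    o=cv2.resize(im[y0:y1,x0:x1],None,fx=s,fy=s,interpolation=cv2.INTER_CUBIC)
    for k in range((x0+9)//10*10,x1,10):
        cv2.line(o,((k-x0)*s,0),((k-x0)*s,6 if k%50 else 14),(0,0,255),1)
        if k%50==0: cv2.putText(o,str(k),((k-x0)*s,26),0,.45,(0,0,255),1)
    for k in range((y0+9)//10*10,y1,10):
        cv2.line(o,(0,(k-y0)*s),(6 if k%50 else 14,(k-y0)*s),(0,0,255),1)
        if k%50==0: cv2.putText(o,str(k),(16,(k-y0)*s+5),0,.45,(0,0,255),1)
    cv2.imwrite("pics/"+name+".png",o)
E
python3 - <<'E'
from h import *
s=cv2.imread("pics/side0.png");t=cv2.imread("pics/top0.png")
crop("side",(190,160,320,260),6,"s_jig",s);crop("side",(270,270,420,370),5,"s_rack",s)
crop("top",(160,270,260,320),7,"t_jig",t);crop("top",(320,210,440,300),6,"t_rack",t)
E
python3 - <<'E'
from h import *
np.set_printoptions(precision=4,suppress=True)
print("wall tops z.076")
for uv in [(339,318.5),(383,293.5),(404.5,315),(360,341.5)]: print("s",uv,cast("side",*uv,.076))
for uv in [(386,263.5),(374,227),(395.5,222),(408,256)]: print("t",uv,cast("top",*uv,.076))
print("foot z~.0")
for uv in [(335,337),(359,364),(400,340)]: print("s",uv,cast("side",*uv,.0))
for uv in [(382,270),(407,264)]: print("t",uv,cast("top",*uv,.0))
print("plate top corners")
for z in(.07,.075):
  for uv in [(342,321),(382,298.5),(398,313.5),(357,337.5)]: print("s",z,uv,cast("side",*uv,z))
  for uv in [(388,261),(378,229),(392.5,225),(405,256)]: print("t",z,uv,cast("top",*uv,z))
print("jig jaw/fence tops .052")
for uv in [(231.5,201),(252,194.5),(225,187),(243,183.5)]: print("s",uv,cast("side",*uv,.052))
for uv in [(200,286),(202,302),(221,283),(223.5,295),(204,284),(217,282)]: print("t",uv,cast("top",*uv,.052))
print("post top", cast("side",206,168.5,.079), cast("top",176,310,.079))
print("bed near end .03",cast("side",206,204,.03),cast("side",209.5,216,.0),cast("side",230,196,.03),cast("side",231,212,.01))
print("footplate z.01 corners",cast("top",171,292,.01),cast("top",234,283.5,.01),cast("side",236,220,.01),cast("side",262,213,.01))
print("weight base", cast("side",294.5,307.5,0),cast("side",294,286,.046),cast("top",344.5,280,.046),cast("top",344,291.5,.0))
E
```

```text
wall tops z.076
s (339, 318.5) [ 0.462  -0.2842  0.076 ]
s (383, 293.5) [ 0.5911 -0.2778  0.076 ]
s (404.5, 315) [ 0.5913 -0.3541  0.076 ]
s (360, 341.5) [ 0.4641 -0.3591  0.076 ]
t (386, 263.5) [ 0.4473 -0.2764  0.076 ]
t (374, 227) [ 0.5894 -0.279   0.076 ]
t (395.5, 222) [ 0.5902 -0.3562  0.076 ]
t (408, 256) [ 0.4558 -0.3558  0.076 ]
foot z~.0
s (335, 337) [ 0.4613 -0.2747  0.    ]
s (359, 364) [ 0.4645 -0.364   0.    ]
s (400, 340) [ 0.5837 -0.3625  0.    ]
t (382, 270) [ 0.4603 -0.2756  0.    ]
t (407, 264) [ 0.461 -0.366  0.   ]
plate top corners
s 0.07 (342, 321) [ 0.4667 -0.2896  0.07  ]
s 0.07 (382, 298.5) [ 0.5833 -0.2848  0.07  ]
s 0.07 (398, 313.5) [ 0.5857 -0.3395  0.07  ]
s 0.07 (357, 337.5) [ 0.468  -0.3438  0.07  ]
t 0.07 (388, 261) [ 0.4571 -0.2872  0.07  ]
t 0.07 (378, 229) [ 0.5817 -0.2915  0.07  ]
t 0.07 (392.5, 225) [ 0.5845 -0.3444  0.07  ]
t 0.07 (405, 256) [ 0.4609 -0.3479  0.07  ]
s 0.075 (342, 321) [ 0.4641 -0.2928  0.075 ]
s 0.075 (382, 298.5) [ 0.5801 -0.2881  0.075 ]
s 0.075 (398, 313.5) [ 0.5825 -0.3424  0.075 ]
s 0.075 (357, 337.5) [ 0.4655 -0.3467  0.
[... 274 characters left out ...]
.2591 0.052 ]
s (225, 187) [0.4725 0.3362 0.052 ]
s (243, 183.5) [0.527  0.3244 0.052 ]
t (200, 286) [0.529  0.3333 0.052 ]
t (202, 302) [0.4716 0.3362 0.052 ]
t (221, 283) [0.5227 0.2647 0.052 ]
t (223.5, 295) [0.4787 0.2645 0.052 ]
t (204, 284) [0.5329 0.3194 0.052 ]
t (217, 282) [0.5295 0.2768 0.052 ]
post top [0.4509 0.42   0.079 ] [0.4528 0.418  0.079 ]
bed near end .03 [0.399  0.3157 0.03  ] [0.3965 0.2942 0.    ] [0.4765 0.3149 0.03  ] [0.4545 0.2661 0.01  ]
footplate z.01 corners [0.5512 0.4341 0.01  ] [0.5301 0.2246 0.01  ] [0.4506 0.224  0.01  ] [0.5306 0.2133 0.01  ]
weight base [ 0.4278 -0.1477  0.    ] [ 0.4422 -0.1227  0.046 ] [ 0.4361 -0.1326  0.046 ] [ 0.4153 -0.1276  0.    ]
```

```bash
cat >> h.py <<'E'
from scipy.spatial.transform import Rotation as Ro
def plan(p,yaw=None,maxstep=5.0,R=None):
    """tool-down target: tool z down, tool x at world angle 'yaw' (mod pi handled by nearest)"""
    s=arm.observe();R0=Ro.from_rotvec(s["ee_rot"])
    if yaw is None: Rt=R0
    else:
        c=[]
        for y in(yaw,yaw+np.pi):
            X=np.array([np.cos(y),np.sin(y),0]);Z=np.array([0,0,-1.]);Y=np.cross(Z,X)
            c.append(Ro.from_matrix(np.c_[X,Y,Z]))
        Rt=min(c,key=lambda r:(R0.inv()*r).magnitude())
    dr=(R0.inv()*Rt).as_rotvec()
    d=np.asarray(p)-s["position"]
    print("tool-axes shift cm",np.round(R0.inv().apply(d)*100,2),"turn",np.round(dr,3),"| world cm",np.round(d*100,2),"clock %.2f"%s["clock"])
    n=int(max(np.ceil(np.abs(d).max()*100/maxstep),np.ceil(np.abs(dr).max()/.18),1))
    for k in range(n):
        Rk=R0*Ro.from_rotvec(dr*k/n)
        print(" row",np.round(Rk.inv().apply(d)*100/n,2),np.round(dr/n,3))
def st():
    s=arm.observe();R=Ro.from_rotvec(s["ee_rot"]).as_matrix()
    print("t%.2f"%s["clock"],"pos",np.round(s["position"],4),"toolx",np.round(R[:,0],3),"y",np.round(R[:,1],3),"z",np.round(R[:,2],3),"F",np.round(s["force"],1),"w",round(s["width"]*9.18,2))
E
python3 - <<'E'
from h import *
st(); plan([.42,.0,.35],np.pi/2)
E
```

```text
t0.10 pos [0.1677 0.6016 0.245 ] toolx [ 0.269  0.963 -0.001] y [-0.    -0.001 -1.   ] z [-0.963  0.269 -0.   ] F [ 0.1 -0.   0.1] w 9.18
tool-axes shift cm [-51.19 -10.42 -40.46] turn [-1.56  -0.212 -0.215] | world cm [ 25.23 -60.16  10.5 ] clock 0.10
 row [-3.94 -0.8  -3.11] [-0.12  -0.016 -0.017]
 row [-3.98 -0.49 -3.13] [-0.12  -0.016 -0.017]
 row [-4.02 -0.18 -3.1 ] [-0.12  -0.016 -0.017]
 row [-4.07  0.12 -3.04] [-0.12  -0.016 -0.017]
 row [-4.13  0.41 -2.94] [-0.12  -0.016 -0.017]
 row [-4.18  0.69 -2.81] [-0.12  -0.016 -0.017]
 row [-4.24  0.94 -2.64] [-0.12  -0.016 -0.017]
 row [-4.3   1.18 -2.44] [-0.12  -0.016 -0.017]
 row [-4.36  1.39 -2.22] [-0.12  -0.016 -0.017]
 row [-4.42  1.57 -1.97] [-0.12  -0.016 -0.017]
 row [-4.47  1.71 -1.7 ] [-0.12  -0.016 -0.017]
 row [-4.53  1.82 -1.41] [-0.12  -0.016 -0.017]
 row [-4.58  1.9  -1.11] [-0.12  -0.016 -0.017]
```

```bash
sed -i 's/Z=np.array(\[0,0,-1.\]);Y=np.cross(Z,X)/Y=np.array([0,0,-1.]);Z=np.cross(X,Y)/' h.py
python3 - <<'E'
from h import *
plan([.48,-.12,.35],np.pi/2)
E
```

```text
tool-axes shift cm [-61.14 -10.4  -49.46] turn [-0.    -0.272 -0.001] | world cm [ 31.23 -72.16  10.5 ] clock 0.10
 row [-4.08 -0.69 -3.3 ] [-0.    -0.018 -0.   ]
 row [-4.14 -0.69 -3.22] [-0.    -0.018 -0.   ]
 row [-4.19 -0.69 -3.15] [-0.    -0.018 -0.   ]
 row [-4.25 -0.69 -3.07] [-0.    -0.018 -0.   ]
 row [-4.3  -0.7  -2.99] [-0.    -0.018 -0.   ]
 row [-4.36 -0.7  -2.91] [-0.    -0.018 -0.   ]
 row [-4.41 -0.7  -2.84] [-0.    -0.018 -0.   ]
 row [-4.46 -0.7  -2.76] [-0.    -0.018 -0.   ]
 row [-4.51 -0.7  -2.67] [-0.    -0.018 -0.   ]
 row [-4.56 -0.7  -2.59] [-0.    -0.018 -0.   ]
 row [-4.6  -0.7  -2.51] [-0.    -0.018 -0.   ]
 row [-4.65 -0.7  -2.42] [-0.    -0.018 -0.   ]
 row [-4.69 -0.7  -2.34] [-0.    -0.018 -0.   ]
 row [-4.73 -0.7  -2.25] [-0.    -0.018 -0.   ]
 row [-4.77 -0.7  -2.17] [-0.    -0.018 -0.   ]
```

>>> {"fn": "move_arm", "kwargs": {"series": [{"y": -3}, {"x": -5, "y": -2, "z": -3, "ry": -0.03}, {"x": -5.2, "y": -1, "z": -3, "ry": -0.03}, {"x": -5.2, "z": -2.5, "ry": -0.03}, {"x": -5.2, "z": -2.2, "ry": -0.03}, {"x": -5.5, "z": -2, "ry": -0.03}, {"x": -5.5, "z": -2, "ry": -0.03}, {"x": -5.5, "z": -2, "ry": -0.03}, {"x": -5.5, "z": -1.8, "ry": -0.03}, {"x": -5.5, "z": -1.5, "ry": -0.03}, {"x": -5.5, "z": -1.5}, {"x": -5.5, "z": -1.5}]}}

```text
invalid input
```

```bash
python3 - <<'E'
from h import *
st(); plan([.42,-.15,.32],np.pi/2)
E
```

```text
t0.10 pos [0.1677 0.6016 0.245 ] toolx [ 0.269  0.963 -0.001] y [-0.    -0.001 -1.   ] z [-0.963  0.269 -0.   ] F [ 0.1 -0.   0.1] w 9.18
tool-axes shift cm [-65.64  -7.4  -44.49] turn [-0.    -0.272 -0.001] | world cm [ 25.23 -75.16   7.5 ] clock 0.10
 row [-4.1  -0.46 -2.78] [-0.    -0.017 -0.   ]
 row [-4.15 -0.46 -2.71] [-0.    -0.017 -0.   ]
 row [-4.19 -0.46 -2.64] [-0.    -0.017 -0.   ]
 row [-4.24 -0.46 -2.57] [-0.    -0.017 -0.   ]
 row [-4.28 -0.46 -2.5 ] [-0.    -0.017 -0.   ]
 row [-4.32 -0.46 -2.42] [-0.    -0.017 -0.   ]
 row [-4.36 -0.46 -2.35] [-0.    -0.017 -0.   ]
 row [-4.4  -0.47 -2.27] [-0.    -0.017 -0.   ]
 row [-4.44 -0.47 -2.2 ] [-0.    -0.017 -0.   ]
 row [-4.48 -0.47 -2.12] [-0.    -0.017 -0.   ]
 row [-4.51 -0.47 -2.05] [-0.    -0.017 -0.   ]
 row [-4.55 -0.47 -1.97] [-0.    -0.017 -0.   ]
 row [-4.58 -0.47 -1.89] [-0.    -0.017 -0.   ]
 row [-4.61 -0.47 -1.81] [-0.    -0.017 -0.   ]
 row [-4.64 -0.47 -1.74] [-0.    -0.017 -0.   ]
 row [-4.67 -0.47 -1.66] [-0.    -0.017 -0.   ]
```

Rows probably need all six keys.

>>> {"fn": "move_arm", "kwargs": {"series": [{"x": -4, "y": -2, "z": -2.8, "rx": 0, "ry": -0.03, "rz": 0}, {"x": -5, "y": -2, "z": -3, "rx": 0, "ry": -0.03, "rz": 0}, {"x": -5, "y": -1.5, "z": -3, "rx": 0, "ry": -0.03, "rz": 0}, {"x": -5, "y": -1, "z": -2.8, "rx": 0, "ry": -0.03, "rz": 0}, {"x": -5, "y": -1, "z": -2.7, "rx": 0, "ry": -0.03, "rz": 0}, {"x": -5, "y": 0, "z": -2.6, "rx": 0, "ry": -0.03, "rz": 0}, {"x": -5, "y": 0, "z": -2.5, "rx": 0, "ry": -0.03, "rz": 0}, {"x": -5, "y": 0, "z": -2.3, "rx": 0, "ry": -0.03, "rz": 0}, {"x": -5, "y": 0, "z": -2.2, "rx": 0, "ry": -0.03, "rz": 0}, {"x": -5, "y": 0, "z": -2, "rx": 0, "ry": 0, "rz": 0}, {"x": -5, "y": 0, "z": -2, "rx": 0, "ry": 0, "rz": 0}, {"x": -5, "y": 0, "z": -2, "rx": 0, "ry": 0, "rz": 0}]}}

```text
clock: 1.6
position: [0.4048, -0.0365, 0.3211]
ee_rot: [-1.204, -1.218, 1.221]
force: [0.7, 0.0, -0.3]
width: 1.0
```

```bash
python3 - <<'E'
from h import *
st(); plan([.42,-.15,.32],np.pi/2)
E
```

```text
t1.60 pos [ 0.4048 -0.0365  0.3211] toolx [-0.014  1.    -0.002] y [-0.    -0.002 -1.   ] z [-1.    -0.014  0.   ] F [ 0.7  0.  -0.3] w 9.18
tool-axes shift cm [-11.37   0.13  -1.37] turn [-0.     0.014 -0.002] | world cm [  1.52 -11.35  -0.11] clock 1.60
 row [-3.79  0.04 -0.46] [-0.     0.005 -0.001]
 row [-3.79  0.04 -0.47] [-0.     0.005 -0.001]
 row [-3.79  0.04 -0.49] [-0.     0.005 -0.001]
```

```bash
python3 - <<'E'
from h import *
im=arm.get_image("top"); cv2.imwrite("pics/top1.png",im)
crop("top",(155,260,255,335),8,"t_jig1",im)
im=arm.get_image("side"); cv2.imwrite("pics/side1.png",im)
crop("side",(195,160,295,235),8,"s_jig1",im)
E
python3 - <<'E'
from h import *
np.set_printoptions(precision=4,suppress=True)
obs=[("top",173,315.2,.01,(-8,140)),("top",237.7,306.5,.01,(-8,-75)),
("top",209.6,324.3,.03,(-66,20)),("top",221,322,.03,(-66,-20)),
("top",221,283.3,.052,(64,-29.5)),("top",222.4,300,.052,(4,-29.5)),
("side",206,203,.03,(-66,20)),("side",210.7,208.8,.03,(-66,-20)),("side",235.3,219.7,.01,(-8,-75))]
W=np.array([cast(n,u,v,z)[:2] for n,u,v,z,_ in obs]);J=np.array([o[4] for o in obs])/1000
def fit(i):
    w,j=W[i],J[i];wc,jc=w.mean(0),j.mean(0)
    a=(j-jc);b=(w-wc);th=np.arctan2((a[:,0]*b[:,1]-a[:,1]*b[:,0]).sum(),(a*b).sum())
    Rm=np.array([[np.cos(th),-np.sin(th)],[np.sin(th),np.cos(th)]]);return th,wc-Rm@jc,Rm
for i in (range(6),range(9)):
    i=list(i);th,o,Rm=fit(i);print(th,o);print((W[i]-(J[i]@Rm.T+o))*1000)
print("piv",o+Rm@[.026,.086])
for n,u,v in(("top",178.7,310.5),("side",207,169)):
    p=cast(n,u,v,.079)[:2];q=Rm.T@(p-o)-[.026,.086];print(p,q,np.linalg.norm(q),np.arctan2(-q[0],q[1]))
E
```

```text
-0.10578856448239145 [0.4622 0.3011]
[[-1.4397 -1.88  ]
 [-0.6755  1.0563]
 [ 0.4644 -0.846 ]
 [ 3.4102  2.0736]
 [-1.0044 -0.1343]
 [-0.755  -0.2696]]
-0.09465702704952238 [0.4635 0.3003]
[[-1.2078 -1.0949]
 [-2.8249  2.0808]
 [-0.5682  0.7151]
 [ 1.9345  3.6792]
 [-2.7301  0.042 ]
 [-2.4138  0.5713]
 [ 1.2846 -6.1723]
 [ 5.5051  0.2551]
 [ 1.0206 -0.0762]]
piv [0.4975 0.3835]
[0.449 0.41 ] [-0.0508  0.0218] 0.055281383489048194 1.1651282370480438
[0.4523 0.4158] [-0.048   0.0279] 0.05553386714840051 1.0436994522415142
```

```bash
python3 - <<'E'
from h import *
o=np.array([.4625,.3008]);th=-.1
Rm=np.array([[np.cos(th),-np.sin(th)],[np.sin(th),np.cos(th)]])
for a in(1.0,1.1,1.2):
    p=o+Rm@(np.array([.026,.086])+.055*np.array([-np.sin(a),np.cos(a)]))
    print(a,p,[proj(n,[*p,z]).round(1) for n in("top","side") for z in(.079,.046)])
plan([.451,.415,.12],.45)
E
```

```text
1.0 [0.4538728  0.41796324] [array([176. , 309.7]), array([178. , 313.5]), array([207.2, 168.5]), array([208.6, 177.5])]
1.1 [0.45067488 0.41349132] [array([177.5, 310.3]), array([179.5, 314.1]), array([206.8, 169.5]), array([208.2, 178.5])]
1.2 [0.44793938 0.40872248] [array([179.1, 310.7]), array([181.1, 314.5]), array([206.6, 170.5]), array([208. , 179.5])]
tool-axes shift cm [45.56 19.95 -4.78] turn [ 0.003  1.126 -0.003] | world cm [  4.54  45.5  -20.13] clock 1.70
 row [ 4.56  1.99 -0.48] [ 0.     0.113 -0.   ]
 row [4.58 2.   0.04] [ 0.     0.113 -0.   ]
 row [4.55 2.   0.55] [ 0.     0.113 -0.   ]
 row [4.46 2.   1.06] [ 0.     0.113 -0.   ]
 row [4.31 2.   1.55] [ 0.     0.113 -0.   ]
 row [4.11 2.   2.02] [ 0.     0.113 -0.   ]
 row [3.85 2.01 2.47] [ 0.     0.113 -0.   ]
 row [3.55 2.01 2.89] [ 0.     0.113 -0.   ]
 row [3.2  2.01 3.27] [ 0.     0.113 -0.   ]
 row [2.81 2.01 3.61] [ 0.     0.113 -0.   ]
```

>>> {"fn": "move_arm", "kwargs": {"series": [{"x": 4.6, "y": 0, "z": -0.5, "rx": 0, "ry": 0.113, "rz": 0}, {"x": 4.6, "y": 1, "z": 0, "rx": 0, "ry": 0.113, "rz": 0}, {"x": 4.6, "y": 1.5, "z": 0.5, "rx": 0, "ry": 0.113, "rz": 0}, {"x": 4.5, "y": 2, "z": 1.1, "rx": 0, "ry": 0.113, "rz": 0}, {"x": 4.3, "y": 2, "z": 1.6, "rx": 0, "ry": 0.113, "rz": 0}, {"x": 4.1, "y": 2, "z": 2, "rx": 0, "ry": 0.113, "rz": 0}, {"x": 3.9, "y": 2, "z": 2.5, "rx": 0, "ry": 0.113, "rz": 0}, {"x": 3.6, "y": 2, "z": 2.9, "rx": 0, "ry": 0.113, "rz": 0}, {"x": 3.2, "y": 3, "z": 3.3, "rx": 0, "ry": 0.113, "rz": 0}, {"x": 2.8, "y": 4, "z": 3.6, "rx": 0, "ry": 0.113, "rz": 0}, {"x": 0, "y": 0, "z": 0, "rx": 0, "ry": 0, "rz": 0}], "jaw": 6, "newtons": 10}}

```text
clock: 3.08
position: [0.4575, 0.4337, 0.1156]
ee_rot: [-1.549, -0.316, 0.322]
force: [0.1, -1.4, -0.5]
width: 0.656
```

```bash
python3 - <<'E'
from h import *
st(); plan([.4507,.4135,.068],.45)
E
```

```text
t3.08 pos [0.4575 0.4337 0.1156] toolx [ 0.918  0.396 -0.005] y [-0.004 -0.003 -1.   ] z [-0.396  0.918 -0.001] F [ 0.1 -1.4 -0.5] w 6.02
tool-axes shift cm [-1.4   4.77 -1.58] turn [ 0.001 -0.043 -0.005] | world cm [-0.68 -2.02 -4.76] clock 3.08
 row [-1.4   4.77 -1.58] [ 0.001 -0.043 -0.005]
```

>>> {"fn": "move_arm", "kwargs": {"series": [{"x": -1.4, "y": 0, "z": -1.6, "rx": 0, "ry": 0, "rz": 0}, {"x": 0, "y": 2.4, "z": 0, "rx": 0, "ry": 0, "rz": 0}, {"x": 0, "y": 2.3, "z": 0, "rx": 0, "ry": 0, "rz": 0}, {"x": 0, "y": 0, "z": 0, "rx": 0, "ry": 0, "rz": 0}]}}

```text
clock: 3.58
position: [0.4495, 0.4118, 0.0681]
ee_rot: [-1.55, -0.316, 0.325]
force: [0.3, -0.6, 1.2]
width: 0.652
```

```bash
python3 - <<'E'
from h import *
st(); plan([.4507,.4135,.068],.45)
crop("side",(150,120,290,225),5,"s2");crop("top",(150,260,270,350),6,"t2")
E
```

```text
t3.58 pos [0.4495 0.4118 0.0681] toolx [ 0.918  0.397 -0.006] y [-0.005 -0.004 -1.   ] z [-0.397  0.918 -0.002] F [ 0.3 -0.6  1.2] w 5.98
tool-axes shift cm [0.18 0.01 0.11] turn [ 0.002 -0.041 -0.006] | world cm [ 0.12  0.17 -0.01] clock 3.58
 row [0.18 0.01 0.11] [ 0.002 -0.041 -0.006]
```

The post, at (207,174), stands between the open fingers. Closing now.

>>> {"fn": "move_arm", "kwargs": {"series": [{"x": 0, "y": 0, "z": 0, "rx": 0, "ry": 0, "rz": 0}, {"x": 0, "y": 0, "z": 0, "rx": 0, "ry": 0, "rz": 0}, {"x": 0, "y": 0, "z": 0, "rx": 0, "ry": 0, "rz": 0}, {"x": 0, "y": 0, "z": 0, "rx": 0, "ry": 0, "rz": 0}], "jaw": 1, "newtons": 10}}

```text
clock: 4.18
position: [0.4518, 0.4139, 0.0727]
ee_rot: [-1.546, -0.321, 0.32]
force: [-0.1, -0.3, -0.1]
width: 0.262
```

```bash
python3 - <<'E'
from h import *
st()
o=np.array([.4625,.3008]);th=-.1
Rm=np.array([[np.cos(th),-np.sin(th)],[np.sin(th),np.cos(th)]])
s=arm.observe();X=Ro.from_rotvec(s["ee_rot"]).as_matrix()
p=s["position"][:2];q=Rm.T@(p-o)-[.026,.086];print(np.linalg.norm(q),np.arctan2(-q[0],q[1]))
prev=None
for a in [1.1,.9,.7,.5,.3,.15,0,-.03]:
    P=o+Rm@(np.array([.026,.086])+.055*np.array([-np.sin(a),np.cos(a)]))
    if prev is not None:
        d=P-prev;print(a,P.round(4),"tool x,z cm",(X[:2,[0,2]].T@d*100).round(2))
    prev=P
E
```

```text
t4.17 pos [0.4518 0.4139 0.0727] toolx [0.918 0.397 0.001] y [ 0.     0.001 -1.   ] z [-0.397  0.918  0.001] F [-0.1 -0.3 -0.1] w 2.41
0.05426313077614169 1.0825128160143616
0.9 [0.4575 0.4221] tool x,z cm [0.97 0.52]
0.7 [0.4659 0.4292] tool x,z cm [1.05 0.32]
0.5 [0.4755 0.4344] tool x,z cm [1.09 0.1 ]
0.3 [0.486  0.4377] tool x,z cm [ 1.09 -0.12]
0.15 [0.4942 0.4387] tool x,z cm [ 0.79 -0.23]
0 [0.5024 0.4385] tool x,z cm [ 0.75 -0.35]
-0.03 [0.5041 0.4383] tool x,z cm [ 0.14 -0.08]
```

>>> {"fn": "move_arm", "kwargs": {"series": [{"x": 0, "y": 0.4, "z": 0, "rx": 0, "ry": 0, "rz": 0}, {"x": 0, "y": 0, "z": 0, "rx": 0, "ry": 0, "rz": 0}]}}

```text
clock: 4.42
position: [0.4525, 0.4144, 0.0693]
ee_rot: [-1.545, -0.322, 0.319]
force: [-0.9, -0.2, 0.8]
width: 0.184
```

```bash
python3 - <<'E'
from h import *
st()
E
```

```text
t4.42 pos [0.4525 0.4144 0.0693] toolx [0.918 0.397 0.003] y [ 0.002  0.003 -1.   ] z [-0.397  0.918  0.002] F [-0.9 -0.2  0.8] w 1.69
```

Opening is 16.9 mm, so the 17 mm post is held. Swinging the lever open.

>>> {"fn": "move_arm", "kwargs": {"series": [{"x": 1, "y": 0, "z": 0.5, "rx": 0, "ry": 0, "rz": 0}, {"x": 1.05, "y": 0, "z": 0.3, "rx": 0, "ry": 0, "rz": 0}, {"x": 1.1, "y": 0, "z": 0.1, "rx": 0, "ry": 0, "rz": 0}, {"x": 1.1, "y": 0, "z": -0.1, "rx": 0, "ry": 0, "rz": 0}, {"x": 0.7, "y": 0, "z": -0.2, "rx": 0, "ry": 0, "rz": 0}]}}

```text
clock: 5.05
position: [0.4858, 0.4448, 0.0682]
ee_rot: [-1.539, -0.313, 0.337]
force: [-4.9, 0.8, 6.7]
width: 0.184
```

```bash
cat >> h.py <<'E'
JO=np.array([.4625,.3008]);JT=-.1
JR=np.array([[np.cos(JT),-np.sin(JT)],[np.sin(JT),np.cos(JT)]])
def lev():
    s=arm.observe();p=s["position"][:2];q=JR.T@(p-JO)-[.026,.086];print("lever r,ang",np.linalg.norm(q),np.arctan2(-q[0],q[1]))
    X=Ro.from_rotvec(s["ee_rot"]).as_matrix()
    for a in (0,.5,1.047):
        P=JO+JR@(np.array([.026,.086])+.055*np.array([-np.sin(a),np.cos(a)]))
        print(a,P.round(4),"tool x,z cm",(X[:2,[0,2]].T@(P-p)*100).round(2))
E
python3 - <<'E'
from h import *
st();lev()
E
```

```text
t5.05 pos [0.4858 0.4448 0.0682] toolx [ 0.915  0.403 -0.013] y [-0.016  0.004 -1.   ] z [-0.403  0.915  0.01 ] F [-4.9  0.8  6.7] w 1.69
lever r,ang 0.062051477963774346 0.28123939246429663
0 [0.5024 0.4385] tool x,z cm [ 1.27 -1.25]
0.5 [0.4755 0.4344] tool x,z cm [-1.35 -0.54]
1.047 [0.4523 0.4159] tool x,z cm [-4.23 -1.3 ]
```

>>> {"fn": "move_arm", "kwargs": {"series": [{"x": 0, "y": -0.3, "z": -0.6, "rx": 0, "ry": 0, "rz": 0}, {"x": 0.7, "y": 0, "z": -0.3, "rx": 0, "ry": 0, "rz": 0}, {"x": 0.6, "y": 0, "z": -0.3, "rx": 0, "ry": 0, "rz": 0}, {"x": 0.3, "y": 0, "z": -0.1, "rx": 0, "ry": 0, "rz": 0}]}}

```text
clock: 5.55
position: [0.5011, 0.4448, 0.0695]
ee_rot: [-1.533, -0.312, 0.345]
force: [-4.5, -2.7, 7.1]
width: 0.182
```

```bash
python3 - <<'E'
from h import *
st();lev()
crop("side",(150,120,290,225),5,"s3");crop("top",(150,250,270,340),6,"t3")
E
```

```text
t5.55 pos [0.5011 0.4448 0.0695] toolx [ 0.913  0.408 -0.018] y [-0.023  0.008 -1.   ] z [-0.408  0.913  0.017] F [-4.5 -2.7  7.1] w 1.67
lever r,ang 0.06116575996691833 0.03237055632591555
0 [0.5024 0.4385] tool x,z cm [-0.13 -0.63]
0.5 [0.4755 0.4344] tool x,z cm [-2.76  0.09]
1.047 [0.4523 0.4159] tool x,z cm [-5.63 -0.65]
```

>>> {"fn": "move_arm", "kwargs": {"series": [{"x": 0.3, "y": 0, "z": -0.4, "rx": 0, "ry": 0, "rz": 0}, {"x": 0.5, "y": 0, "z": -0.2, "rx": 0, "ry": 0, "rz": 0}, {"x": 0.6, "y": 0, "z": -0.2, "rx": 0, "ry": 0, "rz": 0}]}}

```text
clock: 6.02
position: [0.5065, 0.4446, 0.0682]
ee_rot: [-1.53, -0.3, 0.364]
force: [-18.1, -5.9, 15.4]
width: 0.21
```

```bash
python3 - <<'E'
from h import *
st();lev()
E
```

```text
t6.03 pos [0.5065 0.4446 0.0682] toolx [ 0.91   0.412 -0.037] y [-0.043  0.006 -0.999] z [-0.411  0.911  0.023] F [-18.1  -5.9  15.4] w 1.92
lever r,ang 0.06156843672413619 -0.05499704626306878
0 [0.5024 0.4385] tool x,z cm [-0.62 -0.39]
0.5 [0.4755 0.4344] tool x,z cm [-3.23  0.35]
1.047 [0.4523 0.4159] tool x,z cm [-6.11 -0.39]
```

>>> {"fn": "move_arm", "kwargs": {"series": [{"x": 0, "y": 0, "z": 0, "rx": 0, "ry": 0, "rz": 0}, {"x": 0, "y": 0, "z": 0, "rx": 0, "ry": 0, "rz": 0}, {"x": 0, "y": 0, "z": 0, "rx": 0, "ry": 0, "rz": 0}, {"x": 0, "y": -4, "z": 0, "rx": 0, "ry": 0, "rz": 0}, {"x": 0, "y": -6, "z": 0, "rx": 0, "ry": 0, "rz": 0}, {"x": 0, "y": -6, "z": 0, "rx": 0, "ry": 0, "rz": 0}], "jaw": 5}}

```text
clock: 6.78
position: [0.5113, 0.4421, 0.2251]
ee_rot: [-1.537, -0.293, 0.372]
force: [-0.1, 1.2, 1.0]
width: 0.545
```

```bash
python3 - <<'E'
from h import *
st();plan([.42,-.10,.24],np.pi/2)
crop("side",(150,120,290,225),5,"s4")
t=arm.get_image("top");cv2.imwrite("pics/top4.png",t);crop("top",(355,210,425,280),8,"t4",t)
s=arm.get_image("side");crop("side",(325,285,415,370),7,"s4r",s)
E
```

```text
t6.78 pos [0.5113 0.4421 0.2251] toolx [ 0.91   0.411 -0.047] y [-0.051 -0.003 -0.999] z [-0.411  0.911  0.018] F [-0.1  1.2  1. ] w 5.0
tool-axes shift cm [-30.68  -0.86 -45.63] turn [-0.043 -1.146 -0.032] | world cm [ -9.13 -54.21   1.49] clock 6.78
 row [-2.79 -0.08 -4.15] [-0.004 -0.104 -0.003]
 row [-3.21 -0.07 -3.84] [-0.004 -0.104 -0.003]
 row [-3.59 -0.07 -3.48] [-0.004 -0.104 -0.003]
 row [-3.93 -0.06 -3.09] [-0.004 -0.104 -0.003]
 row [-4.23 -0.06 -2.66] [-0.004 -0.104 -0.003]
 row [-4.48 -0.07 -2.21] [-0.004 -0.104 -0.003]
 row [-4.69 -0.07 -1.73] [-0.004 -0.104 -0.003]
 row [-4.84 -0.08 -1.24] [-0.004 -0.104 -0.003]
 row [-4.95 -0.09 -0.73] [-0.004 -0.104 -0.003]
 row [-4.99 -0.1  -0.21] [-0.004 -0.104 -0.003]
 row [-4.99 -0.12  0.31] [-0.004 -0.104 -0.003]
```

```bash
python3 - <<'E'
from h import *
np.set_printoptions(precision=4,suppress=True)
p=cast("side",219.5,160.8,.079)[:2];q=JR.T@(p-JO)-[.026,.086];print("lever",p,np.linalg.norm(q),np.arctan2(-q[0],q[1]))
for n in("top","side"):
    im=cv2.imread("pics/top4.png") if n=="top" else cv2.imread("pics/side1.png")
    if n=="side": im=arm.get_image("side");cv2.imwrite("pics/side4.png",im)
    x0,y0,x1,y1=(365,215,415,275) if n=="top" else (325,285,415,370)
    s=8;c=cv2.resize(im[y0:y1,x0:x1],None,fx=s,fy=s,interpolation=cv2.INTER_CUBIC)
    hsv=cv2.cvtColor(c,cv2.COLOR_BGR2HSV)
    print(n,np.percentile(hsv[...,2],[50,90,97]))
    m=((hsv[...,2]>165)&(hsv[...,1]<45)).astype(np.uint8)
    m=cv2.morphologyEx(m,cv2.MORPH_OPEN,np.ones((9,9)))
    cs,_=cv2.findContours(m,cv2.RETR_EXTERNAL,cv2.CHAIN_APPROX_NONE);k=max(cs,key=cv2.contourArea)
    ap=cv2.approxPolyDP(cv2.convexHull(k),20,True)[:,0]/s+[x0-.44,y0-.44]
    print(ap)
    for z in(.07,.075):
        P=np.array([cast(n,u,v,z)[:2] for u,v in ap]);print(z,P.tolist(),"len",np.linalg.norm(P-np.roll(P,-1,0),axis=1),"mean",P.mean(0))
obs=[("top",382.7,270.3,0,(-65,48)),("top",407.7,264,0,(-65,-48)),("side",335,336,0,(-65,48)),("side",359,364,0,(-65,-48)),("side",402.8,339,0,(65,-48))]
for n,u,v,z,j in obs: print(n,j,cast(n,u,v,z))
E
```

```text
lever [0.5044 0.4388] 0.0555492799160613 -0.03407245583929101
top [181. 190. 193.]
[[392.685 225.185]
 [404.06  254.31 ]
 [388.81  258.06 ]
 [378.435 228.56 ]]
0.07 [[0.5836772549643918, -0.34480847646554436], [0.46769079103666505, -0.34688633932844815], [0.4668305135645377, -0.2931981010828969], [0.582954609722707, -0.29346755034156946]] len [0.116  0.0537 0.1161 0.0513] mean [ 0.5253 -0.3196]
0.075 [[0.5811079332263449, -0.34329758673046906], [0.4654521674914556, -0.3453695252340083], [0.46459434282455864, -0.291834361776352], [0.5803873483757385, -0.29210304278690413]] len [0.1157 0.0535 0.1158 0.0512] mean [ 0.5229 -0.3182]
side [182. 207. 210.]
[[398.31  312.685]
 [358.06  336.935]
 [342.935 321.81 ]
 [382.185 298.81 ]]
0.07 [[0.5878499601625661, -0.3380534193261918], [0.47082747848312884, -0.34380396123323664], [0.4670911211929315, -0.2926059870041121], [0.5830528658585262, -0.28581070684521437]] len [0.1172 0.0513 0.1162 0.0525] mean [ 0.5272 -0.3151]
0.075 [[0.5845953436626656, -0.34098046170467283], [0.4682637406186996, -0.3466970534981247], [0.46454944207643895, -0.29580134244156897], [0.5798265704976022, -0.28904618033363416]] len [0.1165 0.051  0.1155 0.0522] mean [ 0.5243 -0.3181]
top (-65, 48) [ 0.4586 -0.2776  0.    ]
top (-65, -48) [ 0.4604 -0.3683  0.    ]
side (-65, 48) [ 0.4629 -0.2724  0.    ]
side (-65, -48) [ 0.4645 -0.364   0.    ]
side (65, -48) [ 0.5911 -0.3638  0.    ]
```

Lever is at 0. The rack plates fit a stack top at z≈0.075 (four plates), centre (0.5236,-0.318), yaw about 0.02.

>>> {"fn": "move_arm", "kwargs": {"series": [{"x": -2.8, "y": -1.5, "z": -4.2, "rx": -0.004, "ry": -0.104, "rz": -0.003}, {"x": -3.2, "y": -1.5, "z": -3.8, "rx": -0.004, "ry": -0.104, "rz": -0.003}, {"x": -3.6, "y": -1, "z": -3.5, "rx": -0.004, "ry": -0.104, "rz": -0.003}, {"x": -3.9, "y": 0, "z": -3.1, "rx": -0.004, "ry": -0.104, "rz": -0.003}, {"x": -4.2, "y": 0, "z": -2.7, "rx": -0.004, "ry": -0.104, "rz": -0.003}, {"x": -4.5, "y": 0, "z": -2.2, "rx": -0.004, "ry": -0.104, "rz": -0.003}, {"x": -4.7, "y": 0, "z": -1.7, "rx": -0.004, "ry": -0.104, "rz": -0.003}, {"x": -4.8, "y": 0, "z": -1.2, "rx": -0.004, "ry": -0.104, "rz": -0.003}, {"x": -5, "y": 0, "z": -0.7, "rx": -0.004, "ry": -0.104, "rz": -0.003}, {"x": -5, "y": 0, "z": -0.2, "rx": -0.004, "ry": -0.104, "rz": -0.003}, {"x": -5, "y": 0, "z": 0.3, "rx": -0.004, "ry": -0.104, "rz": -0.003}], "jaw": 0, "newtons": 20}}

```text
clock: 8.35
position: [0.4217, -0.1146, 0.2581]
ee_rot: [-1.182, -1.228, 1.254]
force: [0.1, 0.5, 0.3]
width: 0.005
```

```bash
python3 - <<'E'
from h import *
st();plan([.5436,-.318,.14],np.pi/2+.02)
E
```

```text
t8.35 pos [ 0.4217 -0.1146  0.2581] toolx [-0.045  0.999 -0.007] y [-0.014 -0.007 -1.   ] z [-0.999 -0.045  0.014] F [0.1 0.5 0.3] w 0.05
tool-axes shift cm [-20.79  11.78 -11.43] turn [-0.014  0.025 -0.007] | world cm [ 12.19 -20.34 -11.81] clock 8.35
 row [-4.16  2.36 -2.29] [-0.003  0.005 -0.001]
 row [-4.15  2.36 -2.3 ] [-0.003  0.005 -0.001]
 row [-4.14  2.36 -2.31] [-0.003  0.005 -0.001]
 row [-4.13  2.36 -2.33] [-0.003  0.005 -0.001]
 row [-4.12  2.36 -2.34] [-0.003  0.005 -0.001]
```

>>> {"fn": "move_arm", "kwargs": {"series": [{"x": -4.2, "y": 0, "z": -1.5, "rx": -0.003, "ry": 0.005, "rz": -0.001}, {"x": -4.2, "y": 1.5, "z": -2.3, "rx": -0.003, "ry": 0.005, "rz": -0.001}, {"x": -4.1, "y": 2.4, "z": -2.5, "rx": -0.003, "ry": 0.005, "rz": -0.001}, {"x": -4.1, "y": 2.4, "z": -2.5, "rx": -0.003, "ry": 0.005, "rz": -0.001}, {"x": -4.1, "y": 2.4, "z": -2.4, "rx": -0.003, "ry": 0.005, "rz": -0.001}, {"x": 0, "y": 3, "z": 0, "rx": 0, "ry": 0, "rz": 0}, {"x": 0, "y": 0, "z": 0, "rx": 0, "ry": 0, "rz": 0}]}}

```text
clock: 9.22
position: [0.5371, -0.3261, 0.1266]
ee_rot: [-1.191, -1.214, 1.226]
force: [-0.0, 0.4, 0.2]
width: 0.005
```

```bash
python3 - <<'E'
from h import *
st();plan([.5436,-.318,.10],np.pi/2+.02)
E
```

```text
t9.22 pos [ 0.5371 -0.3261  0.1266] toolx [-0.017  1.     0.002] y [-0.012  0.002 -1.   ] z [-1.    -0.017  0.011] F [-0.   0.4  0.2] w 0.05
tool-axes shift cm [ 0.79  2.66 -0.7 ] turn [-0.011 -0.003  0.002] | world cm [ 0.65  0.81 -2.66] clock 9.22
 row [ 0.79  2.66 -0.7 ] [-0.011 -0.003  0.002]
```

>>> {"fn": "move_arm", "kwargs": {"series": [{"x": 0.8, "y": 1.5, "z": -0.7, "rx": -0.011, "ry": 0, "rz": 0}, {"x": 0, "y": 1.1, "z": 0, "rx": 0, "ry": 0, "rz": 0}, {"x": 0, "y": 0.3, "z": 0, "rx": 0, "ry": 0, "rz": 0}, {"x": 0, "y": 0.3, "z": 0, "rx": 0, "ry": 0, "rz": 0}, {"x": 0, "y": 0.2, "z": 0, "rx": 0, "ry": 0, "rz": 0}]}}

```text
clock: 9.85
position: [0.5438, -0.3182, 0.0943]
ee_rot: [-1.201, -1.223, 1.221]
force: [-5.0, 3.5, 16.3]
width: 0.007
```

```bash
python3 - <<'E'
from h import *
st();plan([.5436,-.318,.10],np.pi/2+.02)
E
```

```text
t9.85 pos [ 0.5438 -0.3182  0.0943] toolx [-0.018  1.     0.001] y [ 0.001  0.001 -1.   ] z [-1.    -0.018 -0.001] F [-5.   3.5 16.3] w 0.06
tool-axes shift cm [ 0.02 -0.57  0.02] turn [ 0.001 -0.002  0.001] | world cm [-0.02  0.02  0.57] clock 9.85
 row [ 0.02 -0.57  0.02] [ 0.001 -0.002  0.001]
```

>>> {"fn": "move_arm", "kwargs": {"series": [{"x": 0, "y": 0.15, "z": 0.8, "rx": 0, "ry": 0, "rz": 0}, {"x": 0, "y": 0.15, "z": 0.8, "rx": 0, "ry": 0, "rz": 0}, {"x": 0, "y": 0.15, "z": 0.8, "rx": 0, "ry": 0, "rz": 0}, {"x": 0, "y": 0.15, "z": 0.8, "rx": 0, "ry": 0, "rz": 0}]}}

```text
clock: 10.35
position: [0.519, -0.3217, 0.0944]
ee_rot: [-1.217, -1.234, 1.22]
force: [1.6, 0.3, 6.9]
width: 0.006
```

```bash
python3 - <<'E'
from h import *
st()
crop("side",(300,270,420,370),6,"s5")
E
```

```text
t10.35 pos [ 0.519  -0.3217  0.0944] toolx [-0.019  1.    -0.006] y [ 0.017 -0.006 -1.   ] z [-1.    -0.02  -0.017] F [1.6 0.3 6.9] w 0.05
```

>>> {"fn": "move_arm", "kwargs": {"series": [{"x": 0.1, "y": 0.15, "z": 0.8, "rx": 0.008, "ry": 0, "rz": 0}, {"x": 0.1, "y": 0.15, "z": 0.8, "rx": 0.008, "ry": 0, "rz": 0}, {"x": 0, "y": 0.15, "z": 0.8, "rx": 0, "ry": 0, "rz": 0}, {"x": 0, "y": 0.1, "z": 0.5, "rx": 0, "ry": 0, "rz": 0}]}}

```text
clock: 10.9
position: [0.4953, -0.3233, 0.0945]
ee_rot: [-1.22, -1.23, 1.225]
force: [1.7, 0.1, 3.4]
width: 0.006
```

```bash
python3 - <<'E'
from h import *
st()
im=arm.get_image("side");crop("side",(300,270,420,370),6,"s6",im)
E
```

```text
t10.90 pos [ 0.4953 -0.3233  0.0945] toolx [-0.02   1.    -0.012] y [ 0.016 -0.012 -1.   ] z [-1.    -0.02  -0.016] F [1.7 0.1 3.4] w 0.05
```

```bash
python3 - <<'E'
from h import *
print(cast("side",326,331.5,.075),cast("side",341,349,.075))
plan([.4953,-.3185,.13],np.pi/2+.02)
E
```

```text
[ 0.4184423  -0.29800094  0.075     ] [ 0.41968717 -0.35265923  0.075     ]
tool-axes shift cm [ 0.44 -3.57 -0.12] turn [ 0.015 -0.001 -0.012] | world cm [0.06 0.49 3.56] clock 10.95
 row [ 0.44 -3.57 -0.12] [ 0.015 -0.001 -0.012]
```

>>> {"fn": "move_arm", "kwargs": {"series": [{"x": 0, "y": -3.5, "z": 0, "rx": 0.015, "ry": 0, "rz": -0.012}, {"x": 0.1, "y": 0, "z": 2.5, "rx": 0, "ry": 0, "rz": 0}, {"x": 0, "y": 0, "z": 2.3, "rx": 0, "ry": 0, "rz": 0}, {"x": 0, "y": 0, "z": 0, "rx": 0, "ry": 0, "rz": 0}], "jaw": 8.5, "newtons": 30}}

```text
clock: 11.45
position: [0.4443, -0.3232, 0.1306]
ee_rot: [-1.199, -1.222, 1.224]
force: [-0.4, 0.6, -0.2]
width: 0.393
```

```bash
python3 - <<'E'
from h import *
st();plan([.446,-.322,.0725],np.pi/2+.02)
E
```

```text
t11.45 pos [ 0.4443 -0.3232  0.1306] toolx [-0.019  1.    -0.   ] y [-0.001 -0.    -1.   ] z [-1.    -0.019  0.001] F [-0.4  0.6 -0.2] w 3.61
tool-axes shift cm [ 0.12  5.81 -0.18] turn [-0.001 -0.001 -0.   ] | world cm [ 0.17  0.12 -5.81] clock 11.45
 row [ 0.06  2.9  -0.09] [-0.001 -0.001 -0.   ]
 row [ 0.06  2.9  -0.09] [-0.001 -0.001 -0.   ]
```

>>> {"fn": "move_arm", "kwargs": {"series": [{"x": 0.1, "y": 0, "z": -0.2, "rx": 0, "ry": 0, "rz": 0}, {"x": 0, "y": 0, "z": 0, "rx": 0, "ry": 0, "rz": 0}, {"x": 0, "y": 0, "z": 0, "rx": 0, "ry": 0, "rz": 0}, {"x": 0, "y": 0, "z": 0, "rx": 0, "ry": 0, "rz": 0}, {"x": 0, "y": 0, "z": 0, "rx": 0, "ry": 0, "rz": 0}, {"x": 0, "y": 1, "z": 0, "rx": 0, "ry": 0, "rz": 0}, {"x": 0, "y": 1.6, "z": 0, "rx": 0, "ry": 0, "rz": 0}, {"x": 0, "y": 1.6, "z": 0, "rx": 0, "ry": 0, "rz": 0}, {"x": 0, "y": 1.6, "z": 0, "rx": 0, "ry": 0, "rz": 0}, {"x": 0, "y": 0, "z": 0, "rx": 0, "ry": 0, "rz": 0}]}}

```text
clock: 12.7
position: [0.4481, -0.321, 0.0667]
ee_rot: [-1.196, -1.223, 1.226]
force: [-0.1, 0.8, 0.2]
width: 0.927
```

```bash
python3 - <<'E'
from h import *
st();plan([.446,-.322,.0725],np.pi/2+.02)
im=arm.get_image("side");crop("side",(290,270,410,370),6,"s7",im)
E
```

```text
t12.70 pos [ 0.4481 -0.321   0.0667] toolx [-0.021  1.     0.001] y [-0.003  0.001 -1.   ] z [-1.    -0.021  0.003] F [-0.1  0.8  0.2] w 8.51
tool-axes shift cm [-0.1  -0.58  0.21] turn [-0.003  0.001  0.001] | world cm [-0.21 -0.1   0.58] clock 12.70
 row [-0.1  -0.58  0.21] [-0.003  0.001  0.001]
```

>>> {"fn": "move_arm", "kwargs": {"series": [{"x": 0, "y": -0.5, "z": 0.1, "rx": 0, "ry": 0, "rz": 0}, {"x": 0, "y": 0, "z": 0, "rx": 0, "ry": 0, "rz": 0}, {"x": 0, "y": 0, "z": 0, "rx": 0, "ry": 0, "rz": 0}, {"x": 0, "y": 0, "z": 0, "rx": 0, "ry": 0, "rz": 0}, {"x": 0, "y": 0, "z": 0, "rx": 0, "ry": 0, "rz": 0}], "jaw": 4.5, "newtons": 30}}

```text
clock: 13.38
position: [0.4482, -0.322, 0.0743]
ee_rot: [-1.2, -1.224, 1.226]
force: [0.4, 0.2, -0.4]
width: 0.604
```

```bash
python3 - <<'E'
from h import *
st()
E
```

```text
t13.38 pos [ 0.4482 -0.322   0.0743] toolx [-0.021  1.    -0.001] y [ 0.    -0.001 -1.   ] z [-1.    -0.021 -0.   ] F [ 0.4  0.2 -0.4] w 5.54
```

>>> {"fn": "move_arm", "kwargs": {"series": [{"x": 0, "y": -1, "z": 0, "rx": 0, "ry": 0, "rz": 0}, {"x": 0, "y": -3, "z": 0, "rx": 0, "ry": 0, "rz": 0}, {"x": 0, "y": -5, "z": 1, "rx": 0, "ry": 0, "rz": 0}, {"x": 0, "y": -5, "z": 2, "rx": 0, "ry": 0, "rz": 0}, {"x": 0, "y": 0, "z": 0, "rx": 0, "ry": 0, "rz": 0}]}}

```text
clock: 14.0
position: [0.4171, -0.3228, 0.2202]
ee_rot: [-1.2, -1.223, 1.226]
force: [0.8, 0.5, -1.5]
width: 0.601
```

```bash
python3 - <<'E'
from h import *
st()
crop("side",(260,200,420,370),4,"s8");crop("top",(300,190,430,300),6,"t8")
plan([.40,.10,.25],np.pi/2-.1)
E
```

```text
t14.00 pos [ 0.4171 -0.3228  0.2202] toolx [-0.021  1.    -0.001] y [-0.001 -0.001 -1.   ] z [-1.    -0.021  0.001] F [ 0.8  0.5 -1.5] w 5.52
tool-axes shift cm [42.11 -3.24  0.79] turn [-0.005  0.123  0.001] | world cm [-1.74 42.08  3.31] clock 14.10
 row [ 4.68 -0.36  0.09] [-0.001  0.014  0.   ]
 row [ 4.68 -0.36  0.15] [-0.001  0.014  0.   ]
 row [ 4.67 -0.36  0.22] [-0.001  0.014  0.   ]
 row [ 4.67 -0.36  0.28] [-0.001  0.014  0.   ]
 row [ 4.67 -0.36  0.34] [-0.001  0.014  0.   ]
 row [ 4.66 -0.36  0.41] [-0.001  0.014  0.   ]
 row [ 4.66 -0.37  0.47] [-0.001  0.014  0.   ]
 row [ 4.65 -0.37  0.53] [-0.001  0.014  0.   ]
 row [ 4.64 -0.37  0.6 ] [-0.001  0.014  0.   ]
```

```bash
python3 - <<'E'
from h import *
a=cast("side",312.5,289.5,.221);b=cast("side",328.5,308.5,.221);print(a,b)
print(cast("top",402,257.5,.221),cast("top",419.5,253,.221))
for dx in(.031,.034): print(JO+JR@np.array([-dx,.001]))
plan([.41,.29,.25],np.pi/2-.1)
E
```

```text
[ 0.38621294 -0.29256176  0.221     ] [ 0.3857091  -0.34891922  0.221     ]
[ 0.39127203 -0.29152353  0.221     ] [ 0.39278302 -0.3482696   0.221     ]
[0.4317547  0.30488984]
[0.42876969 0.30518934]
tool-axes shift cm [61.08 -3.22 -0.64] turn [-0.005  0.123  0.001] | world cm [-0.74 61.08  3.31] clock 14.10
 row [ 4.7  -0.25 -0.05] [-0.     0.009  0.   ]
 row [ 4.7  -0.25 -0.01] [-0.     0.009  0.   ]
 row [ 4.7  -0.25  0.04] [-0.     0.009  0.   ]
 row [ 4.7  -0.25  0.08] [-0.     0.009  0.   ]
 row [ 4.7  -0.25  0.13] [-0.     0.009  0.   ]
 row [ 4.7  -0.25  0.17] [-0.     0.009  0.   ]
 row [ 4.69 -0.25  0.22] [-0.     0.009  0.   ]
 row [ 4.69 -0.25  0.26] [-0.     0.009  0.   ]
 row [ 4.69 -0.25  0.3 ] [-0.     0.009  0.   ]
 row [ 4.69 -0.25  0.35] [-0.     0.009  0.   ]
 row [ 4.68 -0.25  0.39] [-0.     0.009  0.   ]
 row [ 4.68 -0.25  0.44] [-0.     0.009  0.   ]
 row [ 4.67 -0.25  0.48] [-0.     0.009  0.   ]
```

>>> {"fn": "move_arm", "kwargs": {"series": [{"x": 2.5, "y": -1, "z": 1, "rx": 0, "ry": 0.01, "rz": 0}, {"x": 4.7, "y": -1, "z": 1, "rx": 0, "ry": 0.01, "rz": 0}, {"x": 4.7, "y": 0, "z": 0, "rx": 0, "ry": 0.01, "rz": 0}, {"x": 4.7, "y": 0, "z": 0, "rx": 0, "ry": 0.01, "rz": 0}, {"x": 4.7, "y": 0, "z": 0, "rx": 0, "ry": 0.01, "rz": 0}, {"x": 4.7, "y": 0, "z": 0, "rx": 0, "ry": 0.01, "rz": 0}, {"x": 4.7, "y": 0, "z": 0, "rx": 0, "ry": 0.01, "rz": 0}, {"x": 4.7, "y": 0, "z": 0, "rx": 0, "ry": 0.01, "rz": 0}, {"x": 4.7, "y": 0, "z": 0, "rx": 0, "ry": 0.01, "rz": 0}, {"x": 4.7, "y": 0, "z": 0.4, "rx": 0, "ry": 0.01, "rz": 0}, {"x": 4.7, "y": 0, "z": 0.4, "rx": 0, "ry": 0.01, "rz": 0}, {"x": 4.7, "y": 0, "z": 0.4, "rx": 0, "ry": 0.01, "rz": 0}]}}

```text
clock: 15.6
position: [0.3978, 0.2399, 0.2233]
ee_rot: [-1.238, -1.112, 1.154]
force: [0.7, -0.8, -0.8]
width: 0.606
```

```bash
python3 - <<'E'
from h import *
st()
plan([.4306,.305,.13],np.pi/2-.1)
E
```

```text
t15.60 pos [0.3978 0.2399 0.2233] toolx [ 0.099  0.995 -0.008] y [-0.029 -0.005 -1.   ] z [-0.995  0.099  0.029] F [ 0.7 -0.8 -0.8] w 5.57
tool-axes shift cm [ 6.87  9.2  -2.88] turn [-0.029  0.001 -0.008] | world cm [ 3.28  6.51 -9.33] clock 15.60
 row [ 3.44  4.6  -1.44] [-0.014  0.    -0.004]
 row [ 3.42  4.63 -1.37] [-0.014  0.    -0.004]
```

>>> {"fn": "move_arm", "kwargs": {"series": [{"x": 3.5, "y": 2, "z": -1.4, "rx": -0.014, "ry": 0, "rz": -0.004}, {"x": 3.4, "y": 3, "z": -1.4, "rx": -0.014, "ry": 0, "rz": -0.004}, {"x": 0, "y": 3, "z": 0, "rx": 0, "ry": 0, "rz": 0}, {"x": 0, "y": 0, "z": 0, "rx": 0, "ry": 0, "rz": 0}, {"x": 0, "y": 0, "z": 0, "rx": 0, "ry": 0, "rz": 0}]}}

```text
clock: 16.23
position: [0.4277, 0.3131, 0.1337]
ee_rot: [-1.247, -1.134, 1.15]
force: [0.6, 0.1, 0.7]
width: 0.604
```

```bash
python3 - <<'E'
from h import *
st()
plan([.4306,.305,.04],np.pi/2-.1)
crop("side",(170,110,300,230),5,"s9");crop("top",(150,240,270,340),6,"t9")
E
```

```text
t16.23 pos [0.4277 0.3131 0.1337] toolx [ 0.09   0.996 -0.005] y [-0.009 -0.004 -1.   ] z [-0.996  0.09   0.009] F [0.6 0.1 0.7] w 5.55
tool-axes shift cm [-0.73  9.37 -0.44] turn [-0.009  0.009 -0.005] | world cm [ 0.29 -0.81 -9.37] clock 16.23
 row [-0.37  4.69 -0.22] [-0.004  0.005 -0.002]
 row [-0.38  4.69 -0.2 ] [-0.004  0.005 -0.002]
```

```bash
python3 - <<'E'
from h import *
for y in(.285,.341):
  for z in (.134,):
    for n in("top","side"): print(n,y,proj(n,[.400,y,z]),proj(n,[.52,y,z]), "bed",proj(n,[.397,y,.03]))
print(proj("top",[.4277,.3131,.115]),proj("side",[.4277,.3131,.115]))
E
```

```text
top 0.285 [218.18854761 309.00842143] [211.45284304 274.54941316] bed [222.67141683 321.85068136]
side 0.285 [205.63403866 179.81826868] [244.43395417 167.49214022] bed [209.56478726 209.61709193]
top 0.341 [200.07355955 313.21890714] [193.84162008 278.51398765] bed [205.44111424 325.9042244 ]
side 0.341 [197.79877793 170.33189552] [235.94720083 158.63207522] bed [201.99866646 199.86598199]
[208.49839961 305.27677618] [211.64617663 177.70671179]
```

```bash
python3 - <<'E'
from h import *
crop("side",(190,155,265,225),10,"s10");crop("top",(165,280,245,335),9,"t10")
t=arm.get_image("top");cv2.imwrite("pics/top10.png",t)
E
python3 - <<'E'
from h import *
s=arm.get_image("side");cv2.imwrite("pics/side10.png",s)
crop("side",(180,130,440,370),3,"s11",s)
E
```

```bash
python3 - <<'E'
from h import *
a=cv2.imread("pics/side4.png");b=cv2.imread("pics/side10.png")
d=cv2.absdiff(a,b).max(2);m=(d>35).astype(np.uint8)
n,l,s,c=cv2.connectedComponentsWithStats(m)
print([ (x[:5].tolist()) for x in s[1:] if x[4]>15])
a=cv2.imread("pics/top4.png");b=cv2.imread("pics/top10.png")
d=cv2.absdiff(a,b).max(2);m=(d>35).astype(np.uint8)
n,l,s,c=cv2.connectedComponentsWithStats(m)
print([ (x[:5].tolist()) for x in s[1:] if x[4]>15])
p=arm.camera_params("side");print(-p["R"].T@p["t"]);p=arm.camera_params("top");print(-p["R"].T@p["t"]);st()
E
```

```text
[[101, 0, 74, 32, 1229], [168, 0, 6, 5, 21], [164, 0, 80, 100, 3366], [85, 6, 4, 21, 40], [86, 31, 8, 51, 173], [152, 38, 9, 12, 69], [92, 84, 9, 25, 61], [184, 100, 48, 84, 2133], [21, 103, 5, 6, 16], [34, 109, 37, 8, 160], [94, 110, 2, 10, 18], [35, 148, 23, 26, 155], [24, 155, 34, 78, 483], [239, 156, 54, 29, 796], [55, 175, 5, 18, 34], [223, 175, 7, 6, 30], [224, 180, 17, 6, 32], [235, 183, 14, 13, 61], [253, 187, 9, 8, 45], [225, 193, 8, 10, 53], [214, 211, 45, 45, 591], [91, 217, 7, 4, 18], [103, 228, 8, 18, 41], [73, 234, 7, 33, 111], [236, 235, 39, 48, 687], [52, 239, 9, 7, 21], [111, 249, 7, 32, 66], [135, 296, 16, 4, 43], [359, 298, 27, 14, 47], [388, 303, 12, 11, 21], [25, 308, 15, 6, 43], [153, 346, 21, 6, 43]]
[[93, 181, 221, 217, 7658], [111, 215, 8, 10, 44], [186, 224, 97, 49, 1392], [398, 238, 8, 17, 28], [170, 245, 13, 18, 88], [122, 249, 25, 10, 55], [273, 256, 17, 6, 60], [277, 263, 26, 20, 141], [215, 265, 20, 15, 154], [186, 268, 16, 13, 99], [261, 268, 8, 8, 52], [243, 274, 123, 127, 2395], [234, 285, 17, 13, 25], [202, 299, 13, 4, 18], [329, 362, 25, 36, 281], [305, 364, 21, 6, 62], [362, 375, 17, 11, 33], [374, 387, 8, 16, 58]]
[ 0.03657615 -0.83384204  0.91691055]
[-0.31746629  0.18510902  1.82366038]
t16.52 pos [0.4282 0.3132 0.1346] toolx [ 0.091  0.996 -0.003] y [-0.007 -0.002 -1.   ] z [-0.996  0.091  0.007] F [ 1.1 -0.4 -1.6] w 5.53
```

>>> {"fn": "move_arm", "kwargs": {"series": [{"x": 0, "y": -5, "z": 0, "rx": 0, "ry": 0, "rz": 0}, {"x": 0, "y": -5, "z": 0, "rx": 0, "ry": 0, "rz": 0}, {"x": 0, "y": 0, "z": 0, "rx": 0, "ry": 0, "rz": 0}], "jaw": 4.5}}

```text
clock: 16.9
position: [0.4292, 0.3131, 0.2388]
ee_rot: [-1.248, -1.136, 1.145]
force: [-0.6, -0.1, -1.1]
width: 0.607
```

```bash
python3 - <<'E'
from h import *
st()
crop("side",(170,90,270,220),6,"s12");crop("top",(150,230,270,330),6,"t12")
E
```

```text
t16.90 pos [0.4292 0.3131 0.2388] toolx [ 0.092  0.996 -0.002] y [-0.006 -0.001 -1.   ] z [-0.996  0.092  0.006] F [-0.6 -0.1 -1.1] w 5.57
```

```bash
python3 - <<'E'
from h import *
T=np.array([.4292,.3131,.2388]);yv=np.array([.092,.996,0]);xv=np.array([.996,-.092,0])
for f in(40,50,57,65,75,90):
    f_=np.radians(f)
    a=np.cos(f_)*xv-np.array([0,0,np.sin(f_)])
    print(f,[(n,proj(n,T+L*a+s*.028*yv).round(0).tolist()) for n in("side","top") for L in(-.028,.092) for s in(-1,1)])
E
```

```text
40 [('side', [201.0, 140.0]), ('side', [194.0, 131.0]), ('side', [237.0, 157.0]), ('side', [230.0, 148.0]), ('top', [211.0, 292.0]), ('top', [192.0, 295.0]), ('top', [213.0, 274.0]), ('top', [194.0, 277.0])]
50 [('side', [202.0, 139.0]), ('side', [195.0, 129.0]), ('side', [233.0, 162.0]), ('side', [226.0, 152.0]), ('top', [211.0, 290.0]), ('top', [192.0, 293.0]), ('top', [213.0, 279.0]), ('top', [195.0, 282.0])]
57 [('side', [203.0, 138.0]), ('side', [196.0, 128.0]), ('side', [230.0, 164.0]), ('side', [224.0, 155.0]), ('top', [211.0, 289.0]), ('top', [191.0, 292.0]), ('top', [214.0, 283.0]), ('top', [196.0, 285.0])]
65 [('side', [204.0, 137.0]), ('side', [197.0, 127.0]), ('side', [227.0, 167.0]), ('side', [220.0, 158.0]), ('top', [211.0, 288.0]), ('top', [191.0, 290.0]), ('top', [215.0, 287.0]), ('top', [196.0, 290.0])]
75 [('side', [206.0, 136.0]), ('side', [199.0, 126.0]), ('side', [222.0, 170.0]), ('side', [215.0, 160.0]), ('top', [211.0, 286.0]), ('top', [191.0, 289.0]), ('top', [215.0, 292.0]), ('top', [197.0, 295.0])]
90 [('side', [208.0, 135.0]), ('side', [202.0, 126.0]), ('side', [214.0, 173.0]), ('side', [208.0, 163.0]), ('top', [210.0, 284.0]), ('top', [191.0, 286.0]), ('top', [216.0, 300.0]), ('top', [198.0, 302.0])]
```

```bash
python3 - <<'E'
from h import *
print(cast("top",243,272,.04),cast("top",234,225,.04),cast("top",250,262,.1),cast("top",248,240,.18),cast("top",229,150,.35))
p=JO+JR@np.array([.0265,.002]);plan([*p,.16],np.pi/2-.1)
E
```

```text
[0.55004072 0.18690198 0.04      ] [0.73516179 0.18185208 0.04      ] [0.55057417 0.1577176  0.1       ] [0.58791323 0.14950572 0.18      ] [0.81820877 0.14697082 0.35      ]
tool-axes shift cm [-0.57  7.47 -6.32] turn [-0.01   0.009 -0.006] | world cm [ 6.16 -1.18 -7.53] clock 17.00
 row [-0.28  3.73 -3.16] [-0.005  0.004 -0.003]
 row [-0.28  3.75 -3.14] [-0.005  0.004 -0.003]
```

Clear of the tester (its left edge is at y≈0.19). The plate is still held but has pitched far end down by about 70°: its edge shows as a thin line from (213,152) to (221,167) in the side view. I'll lay it down by moving along an arc that pivots it on the bed.

>>> {"fn": "move_arm", "kwargs": {"series": [{"x": -0.3, "y": 2, "z": -3.2, "rx": -0.005, "ry": 0.004, "rz": -0.003}, {"x": -0.3, "y": 2, "z": -3.1, "rx": -0.005, "ry": 0.004, "rz": -0.003}, {"x": 0, "y": 2.5, "z": 0, "rx": 0, "ry": 0, "rz": 0}, {"x": 0, "y": 0, "z": 0, "rx": 0, "ry": 0, "rz": 0}], "newtons": 20}}

```text
clock: 17.5
position: [0.4878, 0.2981, 0.163]
ee_rot: [-1.253, -1.13, 1.143]
force: [0.6, 0.9, -0.7]
width: 0.61
```

```bash
python3 - <<'E'
from h import *
st()
def jp():
    s=arm.observe();print("jig xy mm",(JR.T@(s["position"][:2]-JO)*1000).round(1),"z",s["position"][2].round(4))
jp()
crop("side",(180,110,280,220),7,"s13")
E
cat >> h.py <<'E'
def jp():
    s=arm.observe();print("jig xy mm",(JR.T@(s["position"][:2]-JO)*1000).round(1),"z",s["position"][2].round(4))
E
```

```text
t17.50 pos [0.4878 0.2981 0.163 ] toolx [ 0.098  0.995 -0.005] y [-0.006 -0.004 -1.   ] z [-0.995  0.098  0.006] F [ 0.6  0.9 -0.7] w 5.6
jig xy mm [25.4 -0.1] z 0.163
```

```bash
python3 - <<'E'
from h import *
T=arm.observe()["position"];yv=np.array([.098,.995,0]);xv=np.array([.995,-.098,0])
for f in(55,60,65,70,75):
    f_=np.radians(f); a=np.cos(f_)*xv-np.array([0,0,np.sin(f_)])
    print(f,[proj("side",T+L*a+s*.028*yv).round(1).tolist() for L in(.02,.092) for s in(-1,1)], "far jig x,z",25.4+92*np.cos(f_),163-92*np.sin(f_))
E
```

```text
55 [[239.3, 168.2], [232.5, 158.7], [254.4, 181.8], [247.5, 172.3]] far jig x,z 78.16903214429624 87.63801192541275
60 [[238.8, 168.6], [232.0, 159.1], [252.3, 183.6], [245.5, 174.0]] far jig x,z 71.4 83.32566285183165
65 [[238.3, 169.0], [231.6, 159.4], [250.1, 185.2], [243.4, 175.6]] far jig x,z 64.28088008014436 79.6196835926282
70 [[237.8, 169.3], [231.1, 159.8], [247.9, 186.7], [241.1, 177.1]] far jig x,z 56.86585318596153 76.54827888769644
75 [[237.3, 169.6], [230.5, 160.1], [245.5, 188.1], [238.8, 178.4]] far jig x,z 49.2113521494319 74.13482398140572
```

>>> {"fn": "move_arm", "kwargs": {"series": [{"x": 0.2, "y": 1.5, "z": 0.6, "rx": 0, "ry": 0, "rz": 0}, {"x": 0, "y": 1.5, "z": 0, "rx": 0, "ry": 0, "rz": 0}, {"x": 0, "y": 1.2, "z": 0, "rx": 0, "ry": 0, "rz": 0}, {"x": 0, "y": 0.7, "z": 0.7, "rx": 0, "ry": 0, "rz": 0}, {"x": 0, "y": 0.7, "z": 1.3, "rx": 0, "ry": 0, "rz": 0}, {"x": 0, "y": 0.9, "z": 1.3, "rx": 0, "ry": 0, "rz": 0}], "newtons": 12}}

```text
clock: 18.3
position: [0.4492, 0.306, 0.0979]
ee_rot: [-1.253, -1.136, 1.137]
force: [1.1, 0.1, -0.4]
width: 0.61
```

```bash
python3 - <<'E'
from h import *
st();jp()
crop("side",(180,110,280,220),7,"s14")
E
```

```text
t18.30 pos [0.4492 0.306  0.0979] toolx [0.098 0.995 0.   ] y [-0.  0. -1.] z [-0.995  0.098  0.   ] F [ 1.1  0.1 -0.4] w 5.6
jig xy mm [-13.8   3.8] z 0.0979
```

>>> {"fn": "move_arm", "kwargs": {"series": [{"x": -0.1, "y": 1, "z": 0.8, "rx": 0, "ry": 0, "rz": 0}, {"x": -0.1, "y": 1, "z": 0.8, "rx": 0, "ry": 0, "rz": 0}, {"x": 0, "y": 1, "z": 0.1, "rx": 0, "ry": 0, "rz": 0}, {"x": 0, "y": 1, "z": 0, "rx": 0, "ry": 0, "rz": 0}, {"x": 0, "y": 1, "z": 0, "rx": 0, "ry": 0, "rz": 0}]}}

```text
clock: 18.98
position: [0.4278, 0.3059, 0.0433]
ee_rot: [-1.251, -1.136, 1.141]
force: [-0.1, -0.6, 0.2]
width: 0.601
```

```bash
python3 - <<'E'
from h import *
st();jp()
crop("side",(180,110,280,220),7,"s15");crop("top",(165,260,255,340),8,"t15")
E
```

```text
t18.98 pos [0.4278 0.3059 0.0433] toolx [ 0.096  0.995 -0.001] y [-0.003 -0.001 -1.   ] z [-0.995  0.096  0.003] F [-0.1 -0.6  0.2] w 5.52
jig xy mm [-35.    1.7] z 0.0433
```

>>> {"fn": "move_arm", "kwargs": {"series": [{"x": 0, "y": 0.5, "z": -0.1, "rx": 0, "ry": 0, "rz": 0}, {"x": 0, "y": 0.4, "z": 0, "rx": 0, "ry": 0, "rz": 0}, {"x": 0, "y": 0.1, "z": 0, "rx": 0, "ry": 0, "rz": 0}]}}

```text
clock: 19.45
position: [0.4297, 0.3056, 0.0338]
ee_rot: [-1.251, -1.135, 1.14]
force: [-3.5, -1.9, 13.1]
width: 0.603
```

```bash
python3 - <<'E'
from h import *
st();jp()
E
```

```text
t19.45 pos [0.4297 0.3056 0.0338] toolx [ 0.096  0.995 -0.001] y [-0.003 -0.    -1.   ] z [-0.995  0.096  0.003] F [-3.5 -1.9 13.1] w 5.53
jig xy mm [-33.1   1.5] z 0.0338
```

Seated: 13 N upward at the expected height. Releasing and going up.

>>> {"fn": "move_arm", "kwargs": {"series": [{"x": 0, "y": 0, "z": 0, "rx": 0, "ry": 0, "rz": 0}, {"x": 0, "y": 0, "z": 0, "rx": 0, "ry": 0, "rz": 0}, {"x": 0, "y": 0, "z": 0, "rx": 0, "ry": 0, "rz": 0}, {"x": 0, "y": 0, "z": 0, "rx": 0, "ry": 0, "rz": 0}, {"x": 0, "y": -2, "z": 0, "rx": 0, "ry": 0, "rz": 0}, {"x": 0, "y": -5, "z": 0, "rx": 0, "ry": 0, "rz": 0}, {"x": 0, "y": -6, "z": 0, "rx": 0, "ry": 0, "rz": 0}, {"x": -3, "y": -6, "z": 0, "rx": 0, "ry": 0, "rz": 0}, {"x": -5, "y": -3, "z": 1, "rx": 0, "ry": 0, "rz": 0}, {"x": -5, "y": 0, "z": 0, "rx": 0, "ry": 0, "rz": 0}], "jaw": 6.6}}

```text
clock: 20.7
position: [0.4086, 0.1799, 0.2557]
ee_rot: [-1.25, -1.14, 1.143]
force: [0.5, 0.1, 0.4]
width: 0.716
```

```bash
python3 - <<'E'
from h import *
st()
plan([.42,-.15,.25],np.pi/2+.02)
crop("side",(190,150,280,230),8,"s16");crop("top",(155,260,255,335),8,"t16")
E
```

```text
t20.70 pos [0.4086 0.1799 0.2557] toolx [ 0.091  0.996 -0.001] y [-0.001 -0.001 -1.   ] z [-0.996  0.091  0.001] F [0.5 0.1 0.4] w 6.57
tool-axes shift cm [-32.75   0.59  -4.15] turn [-0.001 -0.111 -0.001] | world cm [  1.14 -32.99  -0.57] clock 20.70
 row [-4.68  0.08 -0.59] [-0.    -0.016 -0.   ]
 row [-4.69  0.08 -0.52] [-0.    -0.016 -0.   ]
 row [-4.69  0.08 -0.44] [-0.    -0.016 -0.   ]
 row [-4.7   0.08 -0.37] [-0.    -0.016 -0.   ]
 row [-4.71  0.08 -0.29] [-0.    -0.016 -0.   ]
 row [-4.71  0.08 -0.22] [-0.    -0.016 -0.   ]
 row [-4.71  0.08 -0.14] [-0.    -0.016 -0.   ]
```

```bash
python3 - <<'E'
from h import *
for n,c in (("top",[(206.5,325),(223.7,322.5),(205,291.5)]),("side",[(204,200.5),(209,209),(240.5,190),(246,194)])):
    for u,v in c: print(n,(JR.T@(cast(n,u,v,.035)[:2]-JO)*1000).round(1))
s=cv2.imread("pics/side10.png")
print([cast("top",344,291.5,0)])
E
```

```text
top [-68.6  29.3]
top [-68.2 -25.8]
top [48.7 26.2]
side [-66.2  21. ]
side [-65.6 -25.2]
side [50.  24.2]
side [57.7 -2.6]
[array([ 0.41528513, -0.12764338,  0.        ])]
```

>>> {"fn": "move_arm", "kwargs": {"series": [{"x": -4.7, "y": 0, "z": -0.6, "rx": 0, "ry": -0.016, "rz": 0}, {"x": -5, "y": 0, "z": -0.5, "rx": 0, "ry": -0.016, "rz": 0}, {"x": -5, "y": 0, "z": -0.5, "rx": 0, "ry": -0.016, "rz": 0}, {"x": -5, "y": 0, "z": -0.5, "rx": 0, "ry": -0.016, "rz": 0}, {"x": -5, "y": 0, "z": -0.4, "rx": 0, "ry": -0.016, "rz": 0}, {"x": -5, "y": 0, "z": -0.4, "rx": 0, "ry": -0.016, "rz": 0}, {"x": -5, "y": 0, "z": -0.5, "rx": 0, "ry": -0.016, "rz": 0}, {"x": -4.5, "y": 2, "z": -2.5, "rx": 0, "ry": 0, "rz": 0}, {"x": -4.5, "y": 2.5, "z": -3, "rx": 0, "ry": 0, "rz": 0}, {"x": -4.2, "y": 2.5, "z": -3, "rx": 0, "ry": 0, "rz": 0}, {"x": -2, "y": 2.5, "z": -2, "rx": 0, "ry": 0, "rz": 0}, {"x": 0, "y": 0, "z": 0, "rx": 0, "ry": 0, "rz": 0}], "jaw": 0, "newtons": 20}}

```text
clock: 22.3
position: [0.5415, -0.3333, 0.1547]
ee_rot: [-1.197, -1.228, 1.229]
force: [-0.1, 1.9, -0.2]
width: 0.002
```

```bash
python3 - <<'E'
from h import *
st();plan([.5436,-.318,.10],np.pi/2+.02)
im=arm.get_image("side");crop("side",(280,270,420,370),5,"s17",im)
E
```

```text
t22.30 pos [ 0.5415 -0.3333  0.1547] toolx [-0.026  1.    -0.001] y [-0.001 -0.001 -1.   ] z [-1.    -0.026  0.001] F [-0.1  1.9 -0.2] w 0.02
tool-axes shift cm [ 1.52  5.47 -0.25] turn [-0.001  0.006 -0.001] | world cm [ 0.21  1.53 -5.47] clock 22.30
 row [ 0.76  2.74 -0.13] [-0.     0.003 -0.   ]
 row [ 0.76  2.74 -0.12] [-0.     0.003 -0.   ]
```

>>> {"fn": "move_arm", "kwargs": {"series": [{"x": 0.8, "y": 2.5, "z": -0.2, "rx": 0, "ry": 0.003, "rz": 0}, {"x": 0.7, "y": 2.5, "z": -0.1, "rx": 0, "ry": 0.003, "rz": 0}, {"x": 0, "y": 0.9, "z": 0, "rx": 0, "ry": 0, "rz": 0}, {"x": 0, "y": 0.3, "z": 0, "rx": 0, "ry": 0, "rz": 0}, {"x": 0, "y": 0.3, "z": 0, "rx": 0, "ry": 0, "rz": 0}]}}

```text
clock: 22.98
position: [0.5453, -0.3159, 0.0946]
ee_rot: [-1.205, -1.229, 1.224]
force: [0.3, 0.6, 0.2]
width: 0.005
```

```bash
python3 - <<'E'
from h import *
st()
E
```

```text
t22.98 pos [ 0.5453 -0.3159  0.0946] toolx [-0.022  1.    -0.002] y [ 0.006 -0.002 -1.   ] z [-1.    -0.022 -0.006] F [0.3 0.6 0.2] w 0.05
```

>>> {"fn": "move_arm", "kwargs": {"series": [{"x": -0.1, "y": 0.3, "z": 0, "rx": 0.006, "ry": 0, "rz": 0}, {"x": 0, "y": 0.3, "z": 0, "rx": 0, "ry": 0, "rz": 0}, {"x": 0, "y": 0.3, "z": 0, "rx": 0, "ry": 0, "rz": 0}]}}

```text
clock: 23.35
position: [0.5459, -0.3179, 0.089]
ee_rot: [-1.203, -1.226, 1.225]
force: [-13.6, 11.8, 48.8]
width: 0.005
```

```bash
python3 - <<'E'
from h import *
st()
E
```

```text
t23.35 pos [ 0.5459 -0.3179  0.089 ] toolx [-0.021  1.    -0.002] y [ 0.003 -0.002 -1.   ] z [-1.    -0.021 -0.003] F [-13.6  11.8  48.8] w 0.05
```

>>> {"fn": "move_arm", "kwargs": {"series": [{"x": 0, "y": 0, "z": 0.3, "rx": 0, "ry": 0, "rz": 0}, {"x": 0, "y": 0.1, "z": 0.8, "rx": 0.004, "ry": 0, "rz": 0}, {"x": 0, "y": 0.15, "z": 0.8, "rx": 0.004, "ry": 0, "rz": 0}, {"x": 0, "y": 0.15, "z": 0.8, "rx": 0.004, "ry": 0, "rz": 0}, {"x": 0, "y": 0.15, "z": 0.8, "rx": 0.004, "ry": 0, "rz": 0}, {"x": 0, "y": 0.15, "z": 0.8, "rx": 0.004, "ry": 0, "rz": 0}]}}

```text
clock: 24.1
position: [0.5118, -0.323, 0.0893]
ee_rot: [-1.21, -1.224, 1.232]
force: [3.5, 1.5, 11.7]
width: 0.008
```

```bash
python3 - <<'E'
from h import *
st()
crop("side",(300,270,420,370),6,"s18")
E
```

```text
t24.10 pos [ 0.5118 -0.323   0.0893] toolx [-0.023  1.    -0.011] y [ 0.005 -0.011 -1.   ] z [-1.    -0.023 -0.004] F [ 3.5  1.5 11.7] w 0.07
```

>>> {"fn": "move_arm", "kwargs": {"series": [{"x": 0.1, "y": 0.15, "z": 0.8, "rx": 0.003, "ry": 0, "rz": -0.006}, {"x": 0.1, "y": 0.15, "z": 0.8, "rx": 0, "ry": 0, "rz": 0}, {"x": 0, "y": 0.15, "z": 0.8, "rx": 0, "ry": 0, "rz": 0}]}}

```text
clock: 24.52
position: [0.4941, -0.3236, 0.0893]
ee_rot: [-1.217, -1.234, 1.228]
force: [4.7, 3.6, 12.8]
width: 0.002
```

```bash
python3 - <<'E'
from h import *
st()
crop("side",(300,270,420,370),6,"s19")
E
```

```text
t24.52 pos [ 0.4941 -0.3236  0.0893] toolx [-0.025  1.    -0.011] y [ 0.016 -0.011 -1.   ] z [-1.    -0.025 -0.016] F [ 4.7  3.6 12.8] w 0.02
```

```bash
python3 - <<'E'
from h import *
print(cast("side",327.7,332.7,.07),cast("side",342.5,349.5,.07))
print(cast("side",334,329,.07),cast("side",349,345,.07))
E
```

```text
[ 0.42202475 -0.29948034  0.07      ] [ 0.42389438 -0.35252678  0.07      ]
[ 0.43918482 -0.29848836  0.07      ] [ 0.44209838 -0.35050383  0.07      ]
```

>>> {"fn": "move_arm", "kwargs": {"series": [{"x": 0, "y": 0.15, "z": 0.8, "rx": 0.006, "ry": 0, "rz": 0}, {"x": 0, "y": 0.15, "z": 0.7, "rx": 0, "ry": 0, "rz": 0}]}}

```text
clock: 24.82
position: [0.4839, -0.3245, 0.0893]
ee_rot: [-1.222, -1.238, 1.229]
force: [6.1, 2.4, 13.1]
width: 0.007
```

```bash
python3 - <<'E'
from h import *
st()
crop("side",(300,270,420,370),6,"s20")
E
```

```text
t24.82 pos [ 0.4839 -0.3245  0.0893] toolx [-0.027  1.    -0.014] y [ 0.021 -0.013 -1.   ] z [-0.999 -0.027 -0.021] F [ 6.1  2.4 13.1] w 0.06
```

>>> {"fn": "move_arm", "kwargs": {"series": [{"x": 0, "y": -2, "z": 0, "rx": 0.02, "ry": 0.005, "rz": -0.012}, {"x": 0, "y": -3, "z": 2, "rx": 0, "ry": 0, "rz": 0}, {"x": 0.2, "y": 0, "z": 2, "rx": 0, "ry": 0, "rz": 0}, {"x": 0, "y": 0, "z": 0, "rx": 0, "ry": 0, "rz": 0}, {"x": 0, "y": 0, "z": 0, "rx": 0, "ry": 0, "rz": 0}, {"x": 0, "y": 0, "z": 0, "rx": 0, "ry": 0, "rz": 0}, {"x": 0, "y": 0, "z": 0, "rx": 0, "ry": 0, "rz": 0}, {"x": 0, "y": 0, "z": 0, "rx": 0, "ry": 0, "rz": 0}], "jaw": 8.5}}

```text
clock: 25.88
position: [0.4418, -0.3227, 0.1387]
ee_rot: [-1.197, -1.223, 1.228]
force: [-0.4, 0.2, -0.7]
width: 0.825
```

```bash
python3 - <<'E'
from h import *
st()
print(cast("side",324,334.5,.07),cast("side",339.5,352,.07))
plan([.449,-.323,.0685],np.pi/2+.02)
im=arm.get_image("side");crop("side",(290,270,410,370),6,"s21",im)
E
```

```text
t25.88 pos [ 0.4418 -0.3227  0.1387] toolx [-0.023  1.    -0.001] y [-0.003 -0.001 -1.   ] z [-1.    -0.023  0.003] F [-0.4  0.2 -0.7] w 7.57
[ 0.41261278 -0.29922522  0.07      ] [ 0.41499359 -0.35431984  0.07      ]
tool-axes shift cm [-0.04  7.02 -0.74] turn [-0.003  0.003 -0.001] | world cm [ 0.72 -0.03 -7.02] clock 25.88
 row [-0.02  3.51 -0.37] [-0.001  0.001 -0.   ]
 row [-0.02  3.51 -0.36] [-0.001  0.001 -0.   ]
```

>>> {"fn": "move_arm", "kwargs": {"series": [{"x": 0, "y": 0, "z": -0.7, "rx": 0, "ry": 0, "rz": 0}, {"x": 0, "y": 2.2, "z": 0, "rx": 0, "ry": 0, "rz": 0}, {"x": 0, "y": 2.2, "z": 0, "rx": 0, "ry": 0, "rz": 0}, {"x": 0, "y": 2, "z": 0, "rx": 0, "ry": 0, "rz": 0}, {"x": 0, "y": 0, "z": 0, "rx": 0, "ry": 0, "rz": 0}, {"x": 0, "y": 0, "z": 0, "rx": 0, "ry": 0, "rz": 0}]}}

```text
clock: 26.68
position: [0.4527, -0.3228, 0.0739]
ee_rot: [-1.199, -1.226, 1.228]
force: [0.6, 0.5, -0.5]
width: 0.929
```

```bash
python3 - <<'E'
from h import *
st()
plan([.449,-.323,.0685],np.pi/2+.02)
E
```

```text
t26.68 pos [ 0.4527 -0.3228  0.0739] toolx [-0.024  1.    -0.002] y [ 0.    -0.002 -1.   ] z [-1.    -0.024 -0.   ] F [ 0.6  0.5 -0.5] w 8.52
tool-axes shift cm [-0.01  0.54  0.37] turn [ 0.     0.004 -0.002] | world cm [-0.37 -0.02 -0.54] clock 26.68
 row [-0.01  0.54  0.37] [ 0.     0.004 -0.002]
```

>>> {"fn": "move_arm", "kwargs": {"series": [{"x": 0, "y": 0.55, "z": 0.3, "rx": 0, "ry": 0, "rz": 0}, {"x": 0, "y": 0, "z": 0, "rx": 0, "ry": 0, "rz": 0}, {"x": 0, "y": 0, "z": 0, "rx": 0, "ry": 0, "rz": 0}, {"x": 0, "y": 0, "z": 0, "rx": 0, "ry": 0, "rz": 0}, {"x": 0, "y": 0, "z": 0, "rx": 0, "ry": 0, "rz": 0}, {"x": 0, "y": 0, "z": 0, "rx": 0, "ry": 0, "rz": 0}], "jaw": 4, "newtons": 50}}

```text
clock: 27.42
position: [0.4505, -0.3234, 0.0699]
ee_rot: [-1.202, -1.228, 1.228]
force: [-0.2, -0.9, -0.7]
width: 0.597
```

```bash
python3 - <<'E'
from h import *
st()
im=arm.get_image("side");crop("side",(290,270,410,370),6,"s22",im)
E
```

```text
t27.43 pos [ 0.4505 -0.3234  0.0699] toolx [-0.024  1.    -0.003] y [ 0.003 -0.003 -1.   ] z [-1.    -0.024 -0.003] F [-0.2 -0.9 -0.7] w 5.48
```

>>> {"fn": "move_arm", "kwargs": {"series": [{"x": 0, "y": -0.8, "z": 0, "rx": 0, "ry": 0, "rz": 0}, {"x": 0, "y": -1.5, "z": 0, "rx": 0, "ry": 0, "rz": 0}, {"x": 0, "y": -2.5, "z": 0, "rx": 0, "ry": 0, "rz": 0}, {"x": 0, "y": -3.5, "z": 0.5, "rx": 0, "ry": 0, "rz": 0}, {"x": 0, "y": -4, "z": 1.5, "rx": 0, "ry": 0, "rz": 0}, {"x": 0.5, "y": -4, "z": 2, "rx": 0, "ry": 0, "rz": 0}, {"x": 1, "y": -2, "z": 2, "rx": 0, "ry": 0, "rz": 0}]}}

```text
clock: 28.35
position: [0.3881, -0.31, 0.2624]
ee_rot: [-1.203, -1.226, 1.228]
force: [0.6, 0.6, -0.6]
width: 0.6
```

```bash
python3 - <<'E'
from h import *
st()
im=arm.get_image("side");crop("side",(270,200,420,360),5,"s23",im)
plan([.41,.25,.25],np.pi/2-.1)
E
```

```text
t28.35 pos [ 0.3881 -0.31    0.2624] toolx [-0.023  1.    -0.004] y [ 0.003 -0.004 -1.   ] z [-1.    -0.023 -0.003] F [ 0.6  0.6 -0.6] w 5.51
tool-axes shift cm [55.92  1.23 -3.6 ] turn [ 0.004  0.121 -0.003] | world cm [ 2.42 55.98 -1.39] clock 28.40
 row [ 4.66  0.1  -0.3 ] [ 0.    0.01 -0.  ]
 row [ 4.66  0.1  -0.25] [ 0.    0.01 -0.  ]
 row [ 4.66  0.1  -0.21] [ 0.    0.01 -0.  ]
 row [ 4.67  0.11 -0.16] [ 0.    0.01 -0.  ]
 row [ 4.67  0.11 -0.11] [ 0.    0.01 -0.  ]
 row [ 4.67  0.11 -0.06] [ 0.    0.01 -0.  ]
 row [ 4.67  0.11 -0.02] [ 0.    0.01 -0.  ]
 row [4.67 0.11 0.03] [ 0.    0.01 -0.  ]
 row [4.67 0.11 0.08] [ 0.    0.01 -0.  ]
 row [4.67 0.11 0.12] [ 0.    0.01 -0.  ]
 row [4.67 0.11 0.17] [ 0.    0.01 -0.  ]
 row [4.66 0.11 0.22] [ 0.    0.01 -0.  ]
```

>>> {"fn": "move_arm", "kwargs": {"series": [{"x": 1.5, "y": 0, "z": 0, "rx": 0, "ry": 0.01, "rz": 0}, {"x": 3, "y": 0, "z": 0, "rx": 0, "ry": 0.01, "rz": 0}, {"x": 4.5, "y": 0, "z": 0, "rx": 0, "ry": 0.01, "rz": 0}, {"x": 5, "y": 0, "z": 0, "rx": 0, "ry": 0.01, "rz": 0}, {"x": 5, "y": 0, "z": 0, "rx": 0, "ry": 0.01, "rz": 0}, {"x": 5, "y": 0, "z": 0, "rx": 0, "ry": 0.01, "rz": 0}, {"x": 5, "y": 0, "z": 0, "rx": 0, "ry": 0.01, "rz": 0}, {"x": 5, "y": 0, "z": 0, "rx": 0, "ry": 0.01, "rz": 0}, {"x": 5, "y": 0, "z": 0, "rx": 0, "ry": 0.01, "rz": 0}, {"x": 5, "y": 0, "z": 0, "rx": 0, "ry": 0.01, "rz": 0}, {"x": 5, "y": 0, "z": 0, "rx": 0, "ry": 0.01, "rz": 0}, {"x": 3, "y": 0, "z": 0, "rx": 0, "ry": 0.01, "rz": 0}]}}

```text
clock: 29.9
position: [0.4089, 0.2192, 0.2741]
ee_rot: [-1.276, -1.138, 1.112]
force: [0.3, -0.4, -1.7]
width: 0.598
```

```bash
python3 - <<'E'
from h import *
st()
a=cast("side",294,279.5,.2625);b=cast("side",310,298,.2625);print(a,b)
p=JO+JR@np.array([-.026,.001]);plan([*p,.12],np.pi/2-.1)
im=arm.get_image("side");crop("side",(150,90,290,230),5,"s24",im)
E
```

```text
t29.90 pos [0.4089 0.2192 0.2741] toolx [0.117 0.993 0.003] y [ 0.021  0.    -1.   ] z [-0.993  0.117 -0.021] F [ 0.3 -0.4 -1.7] w 5.49
[ 0.34981043 -0.28533858  0.2625    ] [ 0.35054905 -0.33984678  0.2625    ]
tool-axes shift cm [ 8.75 15.46 -1.45] turn [ 0.021 -0.017  0.002] | world cm [  2.78   8.52 -15.41] clock 29.90
 row [ 2.19  3.87 -0.36] [ 0.005 -0.004  0.001]
 row [ 2.19  3.86 -0.39] [ 0.005 -0.004  0.001]
 row [ 2.19  3.86 -0.42] [ 0.005 -0.004  0.001]
 row [ 2.19  3.86 -0.45] [ 0.005 -0.004  0.001]
```

```bash
python3 - <<'E'
from h import *
p=JO+JR@np.array([-.028,.001]);print(p);plan([*p,.10],np.pi/2-.1)
E
```

```text
[0.43473972 0.30459034]
tool-axes shift cm [ 8.34 17.48 -1.26] turn [ 0.021 -0.015  0.004] | world cm [  2.57   8.17 -17.41] clock 29.95
 row [ 2.08  4.37 -0.31] [ 0.005 -0.004  0.001]
 row [ 2.09  4.37 -0.34] [ 0.005 -0.004  0.001]
 row [ 2.09  4.36 -0.38] [ 0.005 -0.004  0.001]
 row [ 2.09  4.36 -0.41] [ 0.005 -0.004  0.001]
```

>>> {"fn": "move_arm", "kwargs": {"series": [{"x": 2, "y": 3, "z": -0.3, "rx": 0.005, "ry": -0.004, "rz": 0}, {"x": 2.2, "y": 3.5, "z": -0.4, "rx": 0.005, "ry": -0.004, "rz": 0}, {"x": 2.2, "y": 3.5, "z": -0.4, "rx": 0.005, "ry": -0.004, "rz": 0}, {"x": 2, "y": 3.5, "z": -0.2, "rx": 0.005, "ry": -0.004, "rz": 0}, {"x": 0, "y": 0, "z": 0, "rx": 0, "ry": 0, "rz": 0}, {"x": 0, "y": 0, "z": 0, "rx": 0, "ry": 0, "rz": 0}]}}

```text
clock: 30.7
position: [0.4365, 0.3072, 0.1419]
ee_rot: [-1.256, -1.144, 1.127]
force: [0.5, -0.3, -1.0]
width: 0.596
```

```bash
python3 - <<'E'
from h import *
st();jp()
p=JO+JR@np.array([-.028,.001]);plan([*p,.06],np.pi/2-.1)
im=arm.get_image("side");crop("side",(170,110,290,230),6,"s25",im)
E
```

```text
t30.70 pos [0.4365 0.3072 0.1419] toolx [0.099 0.995 0.007] y [ 0.008  0.006 -1.   ] z [-0.995  0.099 -0.007] F [ 0.5 -0.3 -1. ] w 5.47
jig xy mm [-26.5   3.8] z 0.1419
tool-axes shift cm [-0.34  8.18  0.21] turn [0.007 0.    0.007] | world cm [-0.17 -0.26 -8.19] clock 30.70
 row [-0.17  4.09  0.1 ] [0.004 0.    0.003]
 row [-0.15  4.09  0.09] [0.004 0.    0.003]
```

>>> {"fn": "move_arm", "kwargs": {"series": [{"x": -0.2, "y": 2, "z": 0.1, "rx": 0.004, "ry": 0, "rz": 0.003}, {"x": -0.1, "y": 2.5, "z": 0.1, "rx": 0.003, "ry": 0, "rz": 0.003}, {"x": 0, "y": 2.5, "z": 0, "rx": 0, "ry": 0, "rz": 0}, {"x": 0, "y": 1, "z": 0, "rx": 0, "ry": 0, "rz": 0}, {"x": 0, "y": 0, "z": 0, "rx": 0, "ry": 0, "rz": 0}]}}

```text
clock: 31.38
position: [0.4386, 0.3041, 0.0685]
ee_rot: [-1.257, -1.144, 1.121]
force: [-0.3, -0.2, -0.2]
width: 0.597
```

```bash
python3 - <<'E'
from h import *
st();jp()
p=JO+JR@np.array([-.028,.001]);plan([*p,.041],np.pi/2-.1)
E
```

```text
t31.38 pos [0.4386 0.3041 0.0685] toolx [0.103 0.995 0.01 ] y [ 0.01   0.009 -1.   ] z [-0.995  0.103 -0.009] F [-0.3 -0.2 -0.2] w 5.48
jig xy mm [-24.1   0.9] z 0.0685
tool-axes shift cm [-0.02  2.75  0.41] turn [ 0.009 -0.004  0.01 ] | world cm [-0.39  0.04 -2.75] clock 31.38
 row [-0.02  2.75  0.41] [ 0.009 -0.004  0.01 ]
```

>>> {"fn": "move_arm", "kwargs": {"series": [{"x": 0, "y": 1, "z": 0.4, "rx": 0.006, "ry": 0, "rz": 0.008}, {"x": 0, "y": 1, "z": 0.1, "rx": 0.003, "ry": 0, "rz": 0.003}, {"x": 0, "y": 0.4, "z": 0, "rx": 0, "ry": 0, "rz": 0}, {"x": 0, "y": 0.3, "z": 0, "rx": 0, "ry": 0, "rz": 0}]}}

```text
clock: 31.88
position: [0.4355, 0.3067, 0.0441]
ee_rot: [-1.257, -1.137, 1.129]
force: [-3.7, -2.9, 14.4]
width: 0.602
```

```bash
python3 - <<'E'
from h import *
st();jp()
p=JO+JR@np.array([-.028,.001]);plan([*p,.041],np.pi/2-.1)
im=arm.get_image("side");crop("side",(170,130,290,230),6,"s26",im)
E
```

```text
t31.88 pos [0.4355 0.3067 0.0441] toolx [0.103 0.995 0.003] y [ 0.004  0.002 -1.   ] z [-0.995  0.103 -0.004] F [-3.7 -2.9 14.4] w 5.53
jig xy mm [-27.5   3.2] z 0.0441
tool-axes shift cm [-0.22  0.31  0.05] turn [ 0.004 -0.003  0.003] | world cm [-0.08 -0.21 -0.31] clock 31.88
 row [-0.22  0.31  0.05] [ 0.004 -0.003  0.003]
```

>>> {"fn": "move_arm", "kwargs": {"series": [{"x": -0.3, "y": 0.1, "z": 0, "rx": 0, "ry": 0, "rz": 0}, {"x": -0.1, "y": 0.3, "z": 0, "rx": 0, "ry": 0, "rz": 0}], "newtons": 15}}

```text
clock: 32.17
position: [0.4354, 0.3053, 0.0404]
ee_rot: [-1.255, -1.142, 1.128]
force: [-0.7, 2.8, 4.2]
width: 0.605
```

```bash
python3 - <<'E'
from h import *
st();jp()
E
```

```text
t32.17 pos [0.4354 0.3053 0.0404] toolx [0.1   0.995 0.006] y [ 0.006  0.006 -1.   ] z [-0.995  0.1   -0.005] F [-0.7  2.8  4.2] w 5.55
jig xy mm [-27.4   1.7] z 0.0404
```

Now at 0.0404 as expected. Releasing, going up and checking.

>>> {"fn": "move_arm", "kwargs": {"series": [{"x": 0, "y": 0, "z": 0, "rx": 0, "ry": 0, "rz": 0}, {"x": 0, "y": 0, "z": 0, "rx": 0, "ry": 0, "rz": 0}, {"x": 0, "y": 0, "z": 0, "rx": 0, "ry": 0, "rz": 0}, {"x": 0, "y": 0, "z": 0, "rx": 0, "ry": 0, "rz": 0}, {"x": 0, "y": -2, "z": 0, "rx": 0, "ry": 0, "rz": 0}, {"x": 0, "y": -5, "z": 0, "rx": 0, "ry": 0, "rz": 0}, {"x": 0, "y": -6, "z": 0, "rx": 0, "ry": 0, "rz": 0}, {"x": -3, "y": -5, "z": 0, "rx": 0, "ry": 0, "rz": 0}, {"x": -5, "y": -3, "z": 1, "rx": 0, "ry": -0.01, "rz": 0}, {"x": -5, "y": 0, "z": 0, "rx": 0, "ry": -0.02, "rz": 0}], "jaw": 6.6}}

```text
clock: 33.42
position: [0.4114, 0.1742, 0.2555]
ee_rot: [-1.242, -1.165, 1.156]
force: [0.6, -0.3, 0.3]
width: 0.719
```

```bash
python3 - <<'E'
from h import *
st()
plan([.42,-.15,.25],np.pi/2+.02)
crop("side",(190,150,280,230),8,"s27");crop("top",(155,260,255,335),8,"t27")
E
```

```text
t33.42 pos [0.4114 0.1742 0.2555] toolx [0.066 0.998 0.002] y [ 0.005  0.002 -1.   ] z [-0.998  0.066 -0.005] F [ 0.6 -0.3  0.3] w 6.6
tool-axes shift cm [-32.3    0.49  -2.99] turn [ 0.005 -0.086  0.002] | world cm [  0.86 -32.42  -0.55] clock 33.42
 row [-4.61  0.07 -0.43] [ 0.001 -0.012  0.   ]
 row [-4.62  0.07 -0.37] [ 0.001 -0.012  0.   ]
 row [-4.62  0.07 -0.31] [ 0.001 -0.012  0.   ]
 row [-4.63  0.07 -0.26] [ 0.001 -0.012  0.   ]
 row [-4.63  0.07 -0.2 ] [ 0.001 -0.012  0.   ]
 row [-4.63  0.08 -0.14] [ 0.001 -0.012  0.   ]
 row [-4.63  0.08 -0.09] [ 0.001 -0.012  0.   ]
```

>>> {"fn": "move_arm", "kwargs": {"series": [{"x": -4.7, "y": 0, "z": -0.4, "rx": 0, "ry": -0.012, "rz": 0}, {"x": -5, "y": 0, "z": -0.4, "rx": 0, "ry": -0.012, "rz": 0}, {"x": -5, "y": 0, "z": -0.4, "rx": 0, "ry": -0.012, "rz": 0}, {"x": -5, "y": 0, "z": -0.3, "rx": 0, "ry": -0.012, "rz": 0}, {"x": -5, "y": 0, "z": -0.3, "rx": 0, "ry": -0.012, "rz": 0}, {"x": -5, "y": 0, "z": -0.3, "rx": 0, "ry": -0.012, "rz": 0}, {"x": -5, "y": 0, "z": -0.6, "rx": 0, "ry": -0.012, "rz": 0}, {"x": -4.2, "y": 2, "z": -2.7, "rx": 0, "ry": 0, "rz": 0}, {"x": -4.2, "y": 2.5, "z": -3, "rx": 0, "ry": 0, "rz": 0}, {"x": -4, "y": 2.5, "z": -3, "rx": 0, "ry": 0, "rz": 0}, {"x": -1, "y": 2.5, "z": -2, "rx": 0, "ry": 0, "rz": 0}, {"x": 0, "y": 0, "z": 0, "rx": 0, "ry": 0, "rz": 0}], "jaw": 0, "newtons": 20}}

```text
clock: 35.02
position: [0.5417, -0.3213, 0.1548]
ee_rot: [-1.203, -1.227, 1.219]
force: [0.2, 0.6, 0.1]
width: 0.005
```

```bash
python3 - <<'E'
from h import *
st();plan([.5436,-.318,.09],np.pi/2+.02)
im=arm.get_image("side");crop("side",(280,270,420,370),5,"s28",im)
E
```

```text
t35.02 pos [ 0.5417 -0.3213  0.1548] toolx [-0.018  1.     0.001] y [ 0.005  0.002 -1.   ] z [-1.    -0.018 -0.005] F [0.2 0.6 0.1] w 0.04
tool-axes shift cm [ 0.32  6.48 -0.16] turn [ 0.005 -0.002  0.001] | world cm [ 0.19  0.33 -6.48] clock 35.02
 row [ 0.16  3.24 -0.08] [ 0.003 -0.001  0.001]
 row [ 0.16  3.24 -0.09] [ 0.003 -0.001  0.001]
```

>>> {"fn": "move_arm", "kwargs": {"series": [{"x": 0.3, "y": 2.5, "z": -0.1, "rx": 0.003, "ry": 0, "rz": 0}, {"x": 0, "y": 2.5, "z": 0, "rx": 0.003, "ry": 0, "rz": 0}, {"x": 0, "y": 1, "z": 0, "rx": 0, "ry": 0, "rz": 0}, {"x": 0, "y": 0.3, "z": 0, "rx": 0, "ry": 0, "rz": 0}, {"x": 0, "y": 0.2, "z": 0, "rx": 0, "ry": 0, "rz": 0}]}}

```text
clock: 35.7
position: [0.543, -0.3173, 0.0961]
ee_rot: [-1.206, -1.227, 1.22]
force: [0.2, 0.1, -0.3]
width: 0.005
```

```bash
python3 - <<'E'
from h import *
st()
E
```

```text
t35.70 pos [ 0.543  -0.3173  0.0961] toolx [-0.018  1.    -0.001] y [ 0.007 -0.001 -1.   ] z [-1.    -0.018 -0.007] F [ 0.2  0.1 -0.3] w 0.05
```

>>> {"fn": "move_arm", "kwargs": {"series": [{"x": -0.1, "y": 0.7, "z": 0, "rx": 0.006, "ry": 0, "rz": 0}, {"x": 0, "y": 0.4, "z": 0, "rx": 0, "ry": 0, "rz": 0}, {"x": 0, "y": 0.2, "z": 0, "rx": 0, "ry": 0, "rz": 0}]}}

```text
clock: 36.08
position: [0.5438, -0.3188, 0.0843]
ee_rot: [-1.204, -1.224, 1.223]
force: [-6.0, 6.1, 23.7]
width: 0.007
```

```bash
python3 - <<'E'
from h import *
st()
E
```

```text
t36.08 pos [ 0.5438 -0.3188  0.0843] toolx [-0.018  1.    -0.002] y [ 0.003 -0.002 -1.   ] z [-1.    -0.018 -0.002] F [-6.   6.1 23.7] w 0.07
```

Contact at 0.0843 (plate top 0.065, as expected). Dragging.

>>> {"fn": "move_arm", "kwargs": {"series": [{"x": 0, "y": 0.05, "z": 0.6, "rx": 0.004, "ry": 0, "rz": 0}, {"x": 0, "y": 0.1, "z": 0.8, "rx": 0.004, "ry": 0, "rz": 0}, {"x": 0.05, "y": 0.15, "z": 0.8, "rx": 0.004, "ry": 0, "rz": 0}, {"x": 0.05, "y": 0.15, "z": 0.8, "rx": 0.004, "ry": 0, "rz": 0}, {"x": 0.05, "y": 0.15, "z": 0.8, "rx": 0.004, "ry": 0, "rz": 0}, {"x": 0.05, "y": 0.15, "z": 0.8, "rx": 0.004, "ry": 0, "rz": 0}, {"x": 0.05, "y": 0.15, "z": 0.8, "rx": 0.004, "ry": 0, "rz": -0.003}]}}

```text
clock: 36.95
position: [0.503, -0.3226, 0.0844]
ee_rot: [-1.209, -1.221, 1.232]
force: [3.3, 1.2, 9.6]
width: 0.004
```

```bash
python3 - <<'E'
from h import *
st()
crop("side",(300,270,420,370),6,"s29")
E
```

```text
t36.95 pos [ 0.503  -0.3226  0.0844] toolx [-0.021  1.    -0.011] y [ 0.002 -0.011 -1.   ] z [-1.    -0.021 -0.002] F [3.3 1.2 9.6] w 0.03
```

>>> {"fn": "move_arm", "kwargs": {"series": [{"x": 0.05, "y": 0.15, "z": 0.8, "rx": 0.003, "ry": 0, "rz": -0.004}, {"x": 0, "y": 0.15, "z": 0.8, "rx": 0.003, "ry": 0, "rz": -0.004}, {"x": 0, "y": 0.1, "z": 0.6, "rx": 0.003, "ry": 0, "rz": 0}]}}

```text
clock: 37.38
position: [0.4865, -0.3244, 0.0844]
ee_rot: [-1.208, -1.226, 1.229]
force: [3.0, 1.1, 4.8]
width: 0.005
```

```bash
python3 - <<'E'
from h import *
st()
print(cast("side",329.3,333,.065),cast("side",344.5,349.5,.065))
crop("side",(300,270,420,370),6,"s30")
E
```

```text
t37.38 pos [ 0.4865 -0.3244  0.0844] toolx [-0.023  1.    -0.007] y [ 0.005 -0.007 -1.   ] z [-1.    -0.023 -0.005] F [3.  1.1 4.8] w 0.04
[ 0.42678747 -0.29886193  0.065     ] [ 0.42974422 -0.3519488   0.065     ]
```

>>> {"fn": "move_arm", "kwargs": {"series": [{"x": 0, "y": -2.5, "z": 0, "rx": 0.006, "ry": 0.003, "rz": -0.007}, {"x": 0, "y": -3, "z": 2, "rx": 0, "ry": 0, "rz": 0}, {"x": 0.1, "y": 0, "z": 1.5, "rx": 0, "ry": 0, "rz": 0}, {"x": 0, "y": 0, "z": 0, "rx": 0, "ry": 0, "rz": 0}, {"x": 0, "y": 0, "z": 0, "rx": 0, "ry": 0, "rz": 0}, {"x": 0, "y": 0, "z": 0, "rx": 0, "ry": 0, "rz": 0}, {"x": 0, "y": 0, "z": 0, "rx": 0, "ry": 0, "rz": 0}, {"x": 0, "y": 0, "z": 0, "rx": 0, "ry": 0, "rz": 0}, {"x": 0, "y": 0, "z": 0, "rx": 0, "ry": 0, "rz": 0}], "jaw": 8.5}}

```text
clock: 38.55
position: [0.4509, -0.323, 0.1382]
ee_rot: [-1.196, -1.222, 1.225]
force: [-0.5, -0.1, 0.9]
width: 0.907
```

```bash
python3 - <<'E'
from h import *
st()
print(cast("side",324,337,.065),cast("side",338.5,353.5,.065))
plan([.449,-.323,.064],np.pi/2+.02)
im=arm.get_image("side");crop("side",(290,270,410,370),6,"s31",im)
E
```

```text
t38.55 pos [ 0.4509 -0.323   0.1382] toolx [-0.021  1.     0.001] y [-0.004  0.001 -1.   ] z [-1.    -0.021  0.004] F [-0.5 -0.1  0.9] w 8.33
[ 0.41115182 -0.30164797  0.065     ] [ 0.41331028 -0.35346142  0.065     ]
tool-axes shift cm [-0.    7.42  0.16] turn [-0.004  0.001  0.001] | world cm [-0.19  0.   -7.42] clock 38.55
 row [-0.    3.71  0.08] [-0.002  0.     0.001]
 row [0.   3.71 0.09] [-0.002  0.     0.001]
```

>>> {"fn": "move_arm", "kwargs": {"series": [{"x": 0, "y": 2.2, "z": 0.4, "rx": -0.003, "ry": 0, "rz": 0}, {"x": 0, "y": 2.3, "z": 0.1, "rx": 0, "ry": 0, "rz": 0}, {"x": 0, "y": 2.3, "z": 0.1, "rx": 0, "ry": 0, "rz": 0}, {"x": 0, "y": 0.6, "z": 0, "rx": 0, "ry": 0, "rz": 0}, {"x": 0, "y": 0, "z": 0, "rx": 0, "ry": 0, "rz": 0}]}}

```text
clock: 39.22
position: [0.4458, -0.3237, 0.0634]
ee_rot: [-1.2, -1.226, 1.224]
force: [-0.3, -0.6, 1.5]
width: 0.929
```

```bash
python3 - <<'E'
from h import *
st()
plan([.449,-.323,.064],np.pi/2+.02)
E
```

```text
t39.23 pos [ 0.4458 -0.3237  0.0634] toolx [-0.021  1.    -0.   ] y [ 0.002 -0.    -1.   ] z [-1.    -0.021 -0.002] F [-0.3 -0.6  1.5] w 8.52
tool-axes shift cm [ 0.07 -0.06 -0.32] turn [ 0.002  0.001 -0.   ] | world cm [0.32 0.07 0.06] clock 39.23
 row [ 0.07 -0.06 -0.32] [ 0.002  0.001 -0.   ]
```

>>> {"fn": "move_arm", "kwargs": {"series": [{"x": 0, "y": 0, "z": -0.3, "rx": 0, "ry": 0, "rz": 0}, {"x": 0, "y": 0, "z": 0, "rx": 0, "ry": 0, "rz": 0}, {"x": 0, "y": 0, "z": 0, "rx": 0, "ry": 0, "rz": 0}, {"x": 0, "y": 0, "z": 0, "rx": 0, "ry": 0, "rz": 0}, {"x": 0, "y": 0, "z": 0, "rx": 0, "ry": 0, "rz": 0}, {"x": 0, "y": 0, "z": 0, "rx": 0, "ry": 0, "rz": 0}], "jaw": 4, "newtons": 50}}

```text
clock: 39.98
position: [0.4503, -0.324, 0.0656]
ee_rot: [-1.203, -1.228, 1.224]
force: [-0.1, 0.6, -0.6]
width: 0.597
```

```bash
python3 - <<'E'
from h import *
st()
E
```

```text
t39.98 pos [ 0.4503 -0.324   0.0656] toolx [-0.022  1.    -0.001] y [ 0.004 -0.001 -1.   ] z [-1.    -0.022 -0.004] F [-0.1  0.6 -0.6] w 5.48
```

>>> {"fn": "move_arm", "kwargs": {"series": [{"x": 0, "y": -0.8, "z": 0, "rx": 0, "ry": 0, "rz": 0}, {"x": 0, "y": -1.5, "z": 0, "rx": 0, "ry": 0, "rz": 0}, {"x": 0, "y": -2.5, "z": 0, "rx": 0, "ry": 0, "rz": 0}, {"x": 0, "y": -3.5, "z": 0.5, "rx": 0, "ry": 0, "rz": 0}, {"x": 0, "y": -4, "z": 1.5, "rx": 0, "ry": 0, "rz": 0}, {"x": 0.5, "y": -4, "z": 2, "rx": 0, "ry": 0, "rz": 0}, {"x": 1, "y": -2, "z": 2, "rx": 0, "ry": 0, "rz": 0}]}}

```text
clock: 40.85
position: [0.3875, -0.3111, 0.2581]
ee_rot: [-1.205, -1.226, 1.224]
force: [0.1, 0.0, -1.4]
width: 0.597
```

```bash
python3 - <<'E'
from h import *
st()
im=arm.get_image("side");crop("side",(270,200,420,360),5,"s33",im)
E
```

```text
t40.85 pos [ 0.3875 -0.3111  0.2581] toolx [-0.02   1.    -0.003] y [ 0.005 -0.003 -1.   ] z [-1.    -0.02  -0.005] F [ 0.1  0.  -1.4] w 5.48
```

Held flat. Same transfer as before.

>>> {"fn": "move_arm", "kwargs": {"series": [{"x": 1.5, "y": 0, "z": 0, "rx": 0, "ry": 0.01, "rz": 0}, {"x": 3, "y": 0, "z": 0, "rx": 0, "ry": 0.01, "rz": 0}, {"x": 4.5, "y": 0, "z": 0, "rx": 0, "ry": 0.01, "rz": 0}, {"x": 5, "y": 0, "z": 0, "rx": 0, "ry": 0.01, "rz": 0}, {"x": 5, "y": 0, "z": 0, "rx": 0, "ry": 0.01, "rz": 0}, {"x": 5, "y": 0, "z": 0, "rx": 0, "ry": 0.01, "rz": 0}, {"x": 5, "y": 0, "z": 0, "rx": 0, "ry": 0.01, "rz": 0}, {"x": 5, "y": 0, "z": 0, "rx": 0, "ry": 0.01, "rz": 0}, {"x": 5, "y": 0, "z": 0, "rx": 0, "ry": 0.01, "rz": 0}, {"x": 5, "y": 0, "z": 0, "rx": 0, "ry": 0.01, "rz": 0}, {"x": 5, "y": 0, "z": 0, "rx": 0, "ry": 0.01, "rz": 0}, {"x": 3, "y": 0, "z": 0, "rx": 0, "ry": 0.01, "rz": 0}]}}

```text
clock: 42.4
position: [0.4106, 0.2177, 0.2703]
ee_rot: [-1.28, -1.137, 1.107]
force: [0.7, -0.4, -1.1]
width: 0.596
```

```bash
python3 - <<'E'
from h import *
st()
p=JO+JR@np.array([-.028,.001]);plan([*p,.14],np.pi/2-.1)
E
```

```text
t42.40 pos [0.4106 0.2177 0.2703] toolx [0.121 0.993 0.003] y [ 0.023 -0.    -1.   ] z [-0.992  0.121 -0.023] F [ 0.7 -0.4 -1.1] w 5.47
tool-axes shift cm [ 8.88 13.08 -1.05] turn [ 0.023 -0.021  0.002] | world cm [  2.42   8.69 -13.03] clock 42.40
 row [ 2.96  4.36 -0.35] [ 0.008 -0.007  0.001]
 row [ 2.96  4.35 -0.4 ] [ 0.008 -0.007  0.001]
 row [ 2.96  4.35 -0.46] [ 0.008 -0.007  0.001]
```

>>> {"fn": "move_arm", "kwargs": {"series": [{"x": 2, "y": 3, "z": -0.2, "rx": 0.006, "ry": -0.005, "rz": 0}, {"x": 2.2, "y": 3.5, "z": -0.3, "rx": 0.006, "ry": -0.005, "rz": 0}, {"x": 2.2, "y": 3.5, "z": -0.3, "rx": 0.006, "ry": -0.005, "rz": 0}, {"x": 2, "y": 3, "z": -0.1, "rx": 0.005, "ry": -0.005, "rz": 0.003}, {"x": 0, "y": 0, "z": 0, "rx": 0, "ry": 0, "rz": 0}, {"x": 0, "y": 0, "z": 0, "rx": 0, "ry": 0, "rz": 0}]}}

```text
clock: 43.15
position: [0.4342, 0.3048, 0.1429]
ee_rot: [-1.258, -1.141, 1.13]
force: [0.5, 0.2, -0.8]
width: 0.599
```

```bash
python3 - <<'E'
from h import *
st();jp()
p=JO+JR@np.array([-.028,.001]);plan([*p,.06],np.pi/2-.1)
im=arm.get_image("side");crop("side",(170,110,290,230),6,"s34",im)
E
```

```text
t43.15 pos [0.4342 0.3048 0.1429] toolx [0.1   0.995 0.003] y [ 0.007  0.002 -1.   ] z [-0.995  0.1   -0.007] F [ 0.5  0.2 -0.8] w 5.5
jig xy mm [-28.6   1.1] z 0.1429
tool-axes shift cm [-0.04  8.29  0.  ] turn [ 0.007 -0.     0.003] | world cm [ 0.06 -0.02 -8.29] clock 43.15
 row [-0.02  4.14  0.  ] [ 0.003 -0.     0.001]
 row [-0.01  4.14 -0.01] [ 0.003 -0.     0.001]
```

>>> {"fn": "move_arm", "kwargs": {"series": [{"x": 0, "y": 2, "z": 0.1, "rx": 0.003, "ry": 0, "rz": 0.002}, {"x": 0, "y": 2.5, "z": 0.1, "rx": 0.003, "ry": 0, "rz": 0.002}, {"x": 0, "y": 2.5, "z": 0.1, "rx": 0.003, "ry": 0, "rz": 0.002}, {"x": 0, "y": 1.2, "z": 0.1, "rx": 0, "ry": 0, "rz": 0}, {"x": 0, "y": 0, "z": 0, "rx": 0, "ry": 0, "rz": 0}]}}

```text
clock: 43.82
position: [0.4345, 0.3044, 0.0668]
ee_rot: [-1.259, -1.139, 1.125]
force: [-0.4, 0.2, -1.0]
width: 0.597
```

```bash
python3 - <<'E'
from h import *
st();jp()
p=JO+JR@np.array([-.028,.001]);plan([*p,.0456],np.pi/2-.1)
E
```

```text
t43.83 pos [0.4345 0.3044 0.0668] toolx [0.105 0.995 0.005] y [ 0.007  0.004 -1.   ] z [-0.994  0.105 -0.007] F [-0.4  0.2 -1. ] w 5.48
jig xy mm [-28.2   0.8] z 0.0668
tool-axes shift cm [ 0.01  2.12 -0.  ] turn [ 0.007 -0.005  0.005] | world cm [ 0.02  0.02 -2.12] clock 43.83
 row [ 0.01  2.12 -0.  ] [ 0.007 -0.005  0.005]
```

>>> {"fn": "move_arm", "kwargs": {"series": [{"x": 0, "y": 1, "z": 0.1, "rx": 0.004, "ry": -0.004, "rz": 0.004}, {"x": 0, "y": 0.8, "z": 0, "rx": 0.003, "ry": 0, "rz": 0.002}, {"x": 0, "y": 0.3, "z": 0, "rx": 0, "ry": 0, "rz": 0}, {"x": 0, "y": 0.2, "z": 0, "rx": 0, "ry": 0, "rz": 0}]}}

```text
clock: 44.32
position: [0.4361, 0.3064, 0.0489]
ee_rot: [-1.255, -1.14, 1.129]
force: [-6.6, -5.6, 19.1]
width: 0.607
```

```bash
python3 - <<'E'
from h import *
st();jp()
E
```

```text
t44.33 pos [0.4361 0.3064 0.0489] toolx [0.101 0.995 0.005] y [ 0.004  0.005 -1.   ] z [-0.995  0.101 -0.004] F [-6.6 -5.6 19.1] w 5.57
jig xy mm [-26.9   3. ] z 0.0489
```

>>> {"fn": "move_arm", "kwargs": {"series": [{"x": -0.3, "y": 0.1, "z": 0.1, "rx": 0, "ry": 0, "rz": 0}, {"x": -0.1, "y": 0.25, "z": 0, "rx": 0, "ry": 0, "rz": 0}], "newtons": 15}}

```text
clock: 44.58
position: [0.4359, 0.3049, 0.0472]
ee_rot: [-1.253, -1.145, 1.125]
force: [-2.6, 1.2, 10.2]
width: 0.611
```

```bash
python3 - <<'E'
from h import *
st();jp()
E
```

```text
t44.58 pos [0.4359 0.3049 0.0472] toolx [0.1   0.995 0.01 ] y [ 0.008  0.009 -1.   ] z [-0.995  0.1   -0.007] F [-2.6  1.2 10.2] w 5.61
jig xy mm [-26.9   1.4] z 0.0472
```

>>> {"fn": "move_arm", "kwargs": {"series": [{"x": 0, "y": 0.2, "z": 0, "rx": 0, "ry": 0, "rz": 0.008}, {"x": 0, "y": 0.1, "z": 0, "rx": 0, "ry": 0, "rz": 0}]}}

```text
clock: 44.82
position: [0.4362, 0.305, 0.0455]
ee_rot: [-1.259, -1.142, 1.131]
force: [-2.1, -1.0, 11.0]
width: 0.61
```

>>> {"fn": "move_arm", "kwargs": {"series": [{"x": 0, "y": 0, "z": 0, "rx": 0, "ry": 0, "rz": 0}, {"x": 0, "y": 0, "z": 0, "rx": 0, "ry": 0, "rz": 0}, {"x": 0, "y": 0, "z": 0, "rx": 0, "ry": 0, "rz": 0}, {"x": 0, "y": 0, "z": 0, "rx": 0, "ry": 0, "rz": 0}, {"x": 0, "y": -2, "z": 0, "rx": 0, "ry": 0, "rz": 0}, {"x": 0, "y": -5, "z": 0, "rx": 0, "ry": 0, "rz": 0}, {"x": 0, "y": -6, "z": 0, "rx": 0, "ry": 0, "rz": 0}, {"x": -3, "y": -5, "z": 0, "rx": 0, "ry": 0, "rz": 0}, {"x": -5, "y": -3, "z": 1, "rx": 0, "ry": -0.01, "rz": 0}, {"x": -5, "y": 0, "z": 0, "rx": 0, "ry": -0.02, "rz": 0}], "jaw": 6.6}}

```text
clock: 46.08
position: [0.4122, 0.1762, 0.2615]
ee_rot: [-1.244, -1.169, 1.158]
force: [0.7, 0.7, -0.1]
width: 0.721
```

```bash
python3 - <<'E'
from h import *
st()
crop("side",(190,150,280,230),8,"s35");crop("top",(155,260,255,335),8,"t35")
E
```

```text
t46.08 pos [0.4122 0.1762 0.2615] toolx [0.063 0.998 0.001] y [ 0.008  0.    -1.   ] z [-0.998  0.063 -0.008] F [ 0.7  0.7 -0.1] w 6.62
```

Three plates are stacked. Going for the fourth.

>>> {"fn": "move_arm", "kwargs": {"series": [{"x": -4.7, "y": 0, "z": -0.4, "rx": 0.004, "ry": -0.012, "rz": 0}, {"x": -5, "y": 0, "z": -0.4, "rx": 0.004, "ry": -0.012, "rz": 0}, {"x": -5, "y": 0, "z": -0.4, "rx": 0, "ry": -0.012, "rz": 0}, {"x": -5, "y": 0, "z": -0.3, "rx": 0, "ry": -0.012, "rz": 0}, {"x": -5, "y": 0, "z": -0.3, "rx": 0, "ry": -0.012, "rz": 0}, {"x": -5, "y": 0, "z": -0.3, "rx": 0, "ry": -0.012, "rz": 0}, {"x": -5, "y": 0, "z": -0.6, "rx": 0, "ry": -0.012, "rz": 0}, {"x": -4.2, "y": 2, "z": -2.7, "rx": 0, "ry": 0, "rz": 0}, {"x": -4.2, "y": 2.5, "z": -3, "rx": 0, "ry": 0, "rz": 0}, {"x": -4, "y": 2.5, "z": -3, "rx": 0, "ry": 0, "rz": 0}, {"x": -1, "y": 2.5, "z": -2, "rx": 0, "ry": 0, "rz": 0}, {"x": 0, "y": 0, "z": 0, "rx": 0, "ry": 0, "rz": 0}], "jaw": 0, "newtons": 20}}

```text
clock: 47.68
position: [0.5441, -0.3186, 0.1606]
ee_rot: [-1.199, -1.225, 1.226]
force: [-0.0, 0.4, 0.4]
width: 0.008
```

```bash
python3 - <<'E'
from h import *
st();plan([.5436,-.318,.085],np.pi/2+.02)
im=arm.get_image("side");crop("side",(280,270,420,370),5,"s36",im)
E
```

```text
t47.67 pos [ 0.5441 -0.3186  0.1606] toolx [-0.022  1.    -0.   ] y [-0. -0. -1.] z [-1.    -0.022  0.   ] F [-0.   0.4  0.4] w 0.07
tool-axes shift cm [0.07 7.56 0.05] turn [-0.     0.002 -0.   ] | world cm [-0.05  0.06 -7.56] clock 47.67
 row [0.03 3.78 0.02] [-0.     0.001 -0.   ]
 row [0.03 3.78 0.02] [-0.     0.001 -0.   ]
```

>>> {"fn": "move_arm", "kwargs": {"series": [{"x": 0, "y": 2.5, "z": 0, "rx": 0, "ry": 0, "rz": 0}, {"x": 0, "y": 2.5, "z": 0, "rx": 0, "ry": 0, "rz": 0}, {"x": 0, "y": 1.8, "z": 0, "rx": 0, "ry": 0, "rz": 0}, {"x": 0, "y": 0.3, "z": 0, "rx": 0, "ry": 0, "rz": 0}, {"x": 0, "y": 0.2, "z": 0, "rx": 0, "ry": 0, "rz": 0}]}}

```text
clock: 48.35
position: [0.5445, -0.3176, 0.093]
ee_rot: [-1.206, -1.23, 1.225]
force: [-0.3, 0.0, -0.7]
width: 0.003
```

```bash
python3 - <<'E'
from h import *
st()
E
```

```text
t48.35 pos [ 0.5445 -0.3176  0.093 ] toolx [-0.023  1.    -0.003] y [ 0.007 -0.003 -1.   ] z [-1.    -0.023 -0.007] F [-0.3  0.  -0.7] w 0.03
```

>>> {"fn": "move_arm", "kwargs": {"series": [{"x": -0.05, "y": 0.9, "z": 0, "rx": 0.006, "ry": 0, "rz": -0.002}, {"x": 0, "y": 0.4, "z": 0, "rx": 0, "ry": 0, "rz": 0}, {"x": 0, "y": 0.2, "z": 0, "rx": 0, "ry": 0, "rz": 0}]}}

```text
clock: 48.72
position: [0.5454, -0.3185, 0.0792]
ee_rot: [-1.201, -1.228, 1.226]
force: [-5.2, 5.2, 24.4]
width: 0.006
```

```bash
python3 - <<'E'
from h import *
st()
E
```

```text
t48.73 pos [ 0.5454 -0.3185  0.0792] toolx [-0.023  1.    -0.001] y [ 0.003 -0.001 -1.   ] z [-1.    -0.023 -0.003] F [-5.2  5.2 24.4] w 0.06
```

Contact at 0.0792, so a plate lies there (top 0.060) and not the bare deck.

>>> {"fn": "move_arm", "kwargs": {"series": [{"x": 0, "y": 0.05, "z": 0.6, "rx": 0.004, "ry": 0, "rz": 0}, {"x": 0, "y": 0.1, "z": 0.8, "rx": 0.004, "ry": 0, "rz": 0}, {"x": 0.05, "y": 0.15, "z": 0.8, "rx": 0.004, "ry": 0, "rz": 0}, {"x": 0.05, "y": 0.15, "z": 0.8, "rx": 0.004, "ry": 0, "rz": 0}, {"x": 0.05, "y": 0.15, "z": 0.8, "rx": 0.004, "ry": 0, "rz": 0}, {"x": 0.05, "y": 0.15, "z": 0.8, "rx": 0.004, "ry": 0, "rz": 0}, {"x": 0.05, "y": 0.15, "z": 0.8, "rx": 0.004, "ry": 0, "rz": -0.003}, {"x": 0.05, "y": 0.15, "z": 0.8, "rx": 0.003, "ry": 0, "rz": -0.003}]}}

```text
clock: 49.72
position: [0.4972, -0.3231, 0.0794]
ee_rot: [-1.206, -1.226, 1.234]
force: [4.0, 0.0, 9.6]
width: 0.006
```

```bash
python3 - <<'E'
from h import *
st()
crop("side",(300,270,420,370),6,"s37")
E
```

```text
t49.73 pos [ 0.4972 -0.3231  0.0794] toolx [-0.026  1.    -0.01 ] y [ 0.003 -0.01  -1.   ] z [-1.    -0.026 -0.003] F [4.  0.  9.6] w 0.06
```

>>> {"fn": "move_arm", "kwargs": {"series": [{"x": 0.05, "y": 0.15, "z": 0.8, "rx": 0.003, "ry": 0, "rz": -0.004}, {"x": 0, "y": 0.1, "z": 0.6, "rx": 0.003, "ry": 0, "rz": -0.004}]}}

```text
clock: 50.02
position: [0.486, -0.3241, 0.0794]
ee_rot: [-1.203, -1.23, 1.23]
force: [2.2, 1.4, 5.4]
width: 0.006
```

```bash
python3 - <<'E'
from h import *
st()
print(cast("side",326.5,336,.06),cast("side",341.5,353,.06))
crop("side",(300,270,420,370),6,"s38")
E
```

```text
t50.02 pos [ 0.486  -0.3241  0.0794] toolx [-0.027  1.    -0.004] y [ 0.004 -0.004 -1.   ] z [-1.    -0.027 -0.004] F [2.2 1.4 5.4] w 0.05
[ 0.41941571 -0.29919547  0.06      ] [ 0.42157807 -0.35299813  0.06      ]
```

>>> {"fn": "move_arm", "kwargs": {"series": [{"x": 0, "y": -2.5, "z": 0, "rx": 0.004, "ry": 0.005, "rz": -0.004}, {"x": 0, "y": -3.5, "z": 2, "rx": 0, "ry": 0, "rz": 0}, {"x": 0.1, "y": 0, "z": 1.5, "rx": 0, "ry": 0, "rz": 0}, {"x": 0, "y": 0, "z": 0, "rx": 0, "ry": 0, "rz": 0}, {"x": 0, "y": 0, "z": 0, "rx": 0, "ry": 0, "rz": 0}, {"x": 0, "y": 0, "z": 0, "rx": 0, "ry": 0, "rz": 0}, {"x": 0, "y": 0, "z": 0, "rx": 0, "ry": 0, "rz": 0}, {"x": 0, "y": 0, "z": 0, "rx": 0, "ry": 0, "rz": 0}, {"x": 0, "y": 0, "z": 0, "rx": 0, "ry": 0, "rz": 0}], "jaw": 8.5}}

```text
clock: 51.2
position: [0.449, -0.3228, 0.138]
ee_rot: [-1.194, -1.223, 1.226]
force: [0.7, -0.3, -0.6]
width: 0.909
```

```bash
python3 - <<'E'
from h import *
st()
plan([.449,-.323,.059],np.pi/2+.02)
im=arm.get_image("side");crop("side",(290,270,410,370),6,"s39",im)
E
```

```text
t51.20 pos [ 0.449  -0.3228  0.138 ] toolx [-0.022  1.     0.002] y [-0.004  0.002 -1.   ] z [-1.    -0.022  0.004] F [ 0.7 -0.3 -0.6] w 8.35
tool-axes shift cm [-0.04  7.9  -0.03] turn [-0.004  0.002  0.002] | world cm [ 0.   -0.02 -7.9 ] clock 51.20
 row [-0.02  3.95 -0.02] [-0.002  0.001  0.001]
 row [-0.02  3.95 -0.01] [-0.002  0.001  0.001]
```

>>> {"fn": "move_arm", "kwargs": {"series": [{"x": 0, "y": 2.4, "z": 0.1, "rx": -0.003, "ry": 0, "rz": 0}, {"x": 0, "y": 2.4, "z": 0.1, "rx": 0, "ry": 0, "rz": 0}, {"x": 0, "y": 2.4, "z": 0.1, "rx": 0, "ry": 0, "rz": 0}, {"x": 0, "y": 0.6, "z": 0, "rx": 0, "ry": 0, "rz": 0}, {"x": 0, "y": 0, "z": 0, "rx": 0, "ry": 0, "rz": 0}]}}

```text
clock: 51.88
position: [0.4471, -0.3234, 0.0591]
ee_rot: [-1.199, -1.227, 1.225]
force: [0.7, 0.3, 0.4]
width: 0.927
```

```bash
python3 - <<'E'
from h import *
st()
plan([.449,-.323,.059],np.pi/2+.02)
E
```

```text
t51.88 pos [ 0.4471 -0.3234  0.0591] toolx [-0.023  1.     0.   ] y [ 0.001  0.    -1.   ] z [-1.    -0.023 -0.001] F [0.7 0.3 0.4] w 8.51
tool-axes shift cm [ 0.04  0.01 -0.19] turn [0.001 0.003 0.   ] | world cm [ 0.19  0.04 -0.01] clock 51.88
 row [ 0.04  0.01 -0.19] [0.001 0.003 0.   ]
```

>>> {"fn": "move_arm", "kwargs": {"series": [{"x": 0, "y": 0, "z": -0.1, "rx": 0, "ry": 0, "rz": 0}, {"x": 0, "y": 0, "z": 0, "rx": 0, "ry": 0, "rz": 0}, {"x": 0, "y": 0.1, "z": 0, "rx": 0, "ry": 0, "rz": 0}, {"x": 0, "y": 0, "z": 0, "rx": 0, "ry": 0, "rz": 0}, {"x": 0, "y": 0, "z": 0, "rx": 0, "ry": 0, "rz": 0}, {"x": 0, "y": 0, "z": 0, "rx": 0, "ry": 0, "rz": 0}], "jaw": 4, "newtons": 50}}

```text
clock: 52.62
position: [0.4495, -0.3239, 0.0603]
ee_rot: [-1.202, -1.229, 1.225]
force: [0.7, 0.2, -0.7]
width: 0.601
```

```bash
python3 - <<'E'
from h import *
st()
E
```

```text
t52.62 pos [ 0.4495 -0.3239  0.0603] toolx [-0.023  1.    -0.001] y [ 0.004 -0.001 -1.   ] z [-1.    -0.023 -0.004] F [ 0.7  0.2 -0.7] w 5.52
```

>>> {"fn": "move_arm", "kwargs": {"series": [{"x": 0, "y": -0.8, "z": 0, "rx": 0, "ry": 0, "rz": 0}, {"x": 0, "y": -1.5, "z": 0, "rx": 0, "ry": 0, "rz": 0}, {"x": 0, "y": -2.5, "z": 0, "rx": 0, "ry": 0, "rz": 0}, {"x": 0, "y": -3.5, "z": 0.5, "rx": 0, "ry": 0, "rz": 0}, {"x": 0, "y": -4, "z": 1.5, "rx": 0, "ry": 0, "rz": 0}, {"x": 0.5, "y": -4, "z": 2, "rx": 0, "ry": 0, "rz": 0}, {"x": 1, "y": -2, "z": 2, "rx": 0, "ry": 0, "rz": 0}]}}

```text
clock: 53.5
position: [0.3868, -0.3108, 0.2528]
ee_rot: [-1.204, -1.228, 1.225]
force: [0.0, 0.8, -0.2]
width: 0.594
```

```bash
python3 - <<'E'
from h import *
st()
im=arm.get_image("side");crop("side",(270,200,420,360),5,"s40",im)
E
```

```text
t53.50 pos [ 0.3868 -0.3108  0.2528] toolx [-0.022  1.    -0.002] y [ 0.005 -0.002 -1.   ] z [-1.    -0.022 -0.005] F [ 0.   0.8 -0.2] w 5.45
```

>>> {"fn": "move_arm", "kwargs": {"series": [{"x": 1.5, "y": 0, "z": 0, "rx": 0, "ry": 0.01, "rz": 0}, {"x": 3, "y": 0, "z": 0, "rx": 0, "ry": 0.01, "rz": 0}, {"x": 4.5, "y": 0, "z": 0, "rx": 0, "ry": 0.01, "rz": 0}, {"x": 5, "y": 0, "z": 0, "rx": 0, "ry": 0.01, "rz": 0}, {"x": 5, "y": 0, "z": 0, "rx": 0, "ry": 0.01, "rz": 0}, {"x": 5, "y": 0, "z": 0, "rx": 0, "ry": 0.01, "rz": 0}, {"x": 5, "y": 0, "z": 0, "rx": 0, "ry": 0.01, "rz": 0}, {"x": 5, "y": 0, "z": 0, "rx": 0, "ry": 0.01, "rz": 0}, {"x": 5, "y": 0, "z": 0, "rx": 0, "ry": 0.01, "rz": 0}, {"x": 5, "y": 0, "z": 0, "rx": 0, "ry": 0.01, "rz": 0}, {"x": 5, "y": 0, "z": 0, "rx": 0, "ry": 0.01, "rz": 0}, {"x": 3, "y": 0, "z": 0, "rx": 0, "ry": 0.01, "rz": 0}]}}

```text
clock: 55.05
position: [0.4083, 0.2187, 0.2655]
ee_rot: [-1.279, -1.139, 1.11]
force: [-0.6, -1.0, -0.9]
width: 0.598
```

```bash
python3 - <<'E'
from h import *
st()
print(cast("side",293,284,.2525),cast("side",309,302.5,.2525))
p=JO+JR@np.array([-.027,.001]);plan([*p,.14],np.pi/2-.1)
E
```

```text
t55.05 pos [0.4083 0.2187 0.2655] toolx [0.118 0.993 0.003] y [ 0.023 -0.    -1.   ] z [-0.993  0.118 -0.023] F [-0.6 -1.  -0.9] w 5.49
[ 0.34706937 -0.28595434  0.2525    ] [ 0.34808717 -0.34046002  0.2525    ]
tool-axes shift cm [ 8.81 12.61 -1.42] turn [ 0.023 -0.018  0.003] | world cm [  2.74   8.58 -12.55] clock 55.05
 row [ 2.94  4.2  -0.47] [ 0.008 -0.006  0.001]
 row [ 2.94  4.2  -0.52] [ 0.008 -0.006  0.001]
 row [ 2.94  4.19 -0.57] [ 0.008 -0.006  0.001]
```

>>> {"fn": "move_arm", "kwargs": {"series": [{"x": 2, "y": 3, "z": -0.4, "rx": 0.006, "ry": -0.005, "rz": 0}, {"x": 2.2, "y": 3.2, "z": -0.4, "rx": 0.006, "ry": -0.005, "rz": 0}, {"x": 2.2, "y": 3.2, "z": -0.4, "rx": 0.006, "ry": -0.005, "rz": 0}, {"x": 2, "y": 3, "z": -0.2, "rx": 0.005, "ry": -0.003, "rz": 0.003}, {"x": 0, "y": 0, "z": 0, "rx": 0, "ry": 0, "rz": 0}, {"x": 0, "y": 0, "z": 0, "rx": 0, "ry": 0, "rz": 0}]}}

```text
clock: 55.8
position: [0.4363, 0.3054, 0.1444]
ee_rot: [-1.258, -1.142, 1.131]
force: [0.2, 0.3, -1.2]
width: 0.602
```

```bash
python3 - <<'E'
from h import *
st();jp()
p=JO+JR@np.array([-.0265,.001]);plan([*p,.06],np.pi/2-.1)
im=arm.get_image("side");crop("side",(170,110,290,230),6,"s41",im)
E
```

```text
t55.80 pos [0.4363 0.3054 0.1444] toolx [0.098 0.995 0.003] y [ 0.007  0.002 -1.   ] z [-0.995  0.098 -0.007] F [ 0.2  0.3 -1.2] w 5.52
jig xy mm [-26.5   2. ] z 0.1444
tool-axes shift cm [-0.12  8.44  0.05] turn [0.007 0.001 0.003] | world cm [-0.01 -0.1  -8.44] clock 55.80
 row [-0.06  4.22  0.03] [0.003 0.001 0.001]
 row [-0.05  4.22  0.01] [0.003 0.001 0.001]
```

>>> {"fn": "move_arm", "kwargs": {"series": [{"x": -0.1, "y": 2, "z": 0.1, "rx": 0.003, "ry": 0, "rz": 0.002}, {"x": 0, "y": 2.5, "z": 0.1, "rx": 0.003, "ry": 0, "rz": 0.002}, {"x": 0, "y": 2.5, "z": 0.1, "rx": 0.003, "ry": 0, "rz": 0.002}, {"x": 0, "y": 0.8, "z": 0.1, "rx": 0, "ry": 0, "rz": 0}, {"x": 0, "y": 0, "z": 0, "rx": 0, "ry": 0, "rz": 0}]}}

```text
clock: 56.48
position: [0.4363, 0.3038, 0.0724]
ee_rot: [-1.258, -1.14, 1.127]
force: [0.3, 0.0, -0.8]
width: 0.599
```

```bash
python3 - <<'E'
from h import *
st();jp()
p=JO+JR@np.array([-.0265,.001]);plan([*p,.0503],np.pi/2-.1)
E
```

```text
t56.48 pos [0.4363 0.3038 0.0724] toolx [0.103 0.995 0.004] y [ 0.007  0.004 -1.   ] z [-0.995  0.103 -0.006] F [ 0.3  0.  -0.8] w 5.5
jig xy mm [-26.4   0.4] z 0.0724
tool-axes shift cm [0.05 2.21 0.03] turn [ 0.006 -0.003  0.004] | world cm [-0.    0.06 -2.21] clock 56.48
 row [0.05 2.21 0.03] [ 0.006 -0.003  0.004]
```

>>> {"fn": "move_arm", "kwargs": {"series": [{"x": 0, "y": 1, "z": 0.1, "rx": 0.004, "ry": -0.003, "rz": 0.004}, {"x": 0, "y": 0.9, "z": 0, "rx": 0.002, "ry": 0, "rz": 0}, {"x": 0, "y": 0.3, "z": 0, "rx": 0, "ry": 0, "rz": 0}, {"x": 0, "y": 0.2, "z": 0, "rx": 0, "ry": 0, "rz": 0}]}}

```text
clock: 56.98
position: [0.4393, 0.3084, 0.0547]
ee_rot: [-1.253, -1.147, 1.124]
force: [-5.1, -3.0, 20.0]
width: 0.602
```

```bash
python3 - <<'E'
from h import *
st();jp()
E
```

```text
t56.98 pos [0.4393 0.3084 0.0547] toolx [0.099 0.995 0.011] y [ 0.009  0.01  -1.   ] z [-0.995  0.099 -0.008] F [-5.1 -3.  20. ] w 5.53
jig xy mm [-23.9   5.3] z 0.0547
```

>>> {"fn": "move_arm", "kwargs": {"series": [{"x": -0.1, "y": -0.2, "z": 0.2, "rx": 0.004, "ry": 0, "rz": 0.009}, {"x": -0.1, "y": 0.3, "z": 0, "rx": 0.003, "ry": 0, "rz": 0.003}, {"x": -0.1, "y": 0.2, "z": 0, "rx": 0, "ry": 0, "rz": 0}], "newtons": 20}}

```text
clock: 57.35
position: [0.4375, 0.3071, 0.0537]
ee_rot: [-1.255, -1.138, 1.134]
force: [-8.3, -1.6, 32.9]
width: 0.609
```

```bash
python3 - <<'E'
from h import *
st();jp()
im=arm.get_image("side");crop("side",(190,150,280,230),8,"s42",im)
E
```

```text
t57.35 pos [0.4375 0.3071 0.0537] toolx [0.099 0.995 0.001] y [ 0.002  0.001 -1.   ] z [-0.995  0.099 -0.002] F [-8.3 -1.6 32.9] w 5.59
jig xy mm [-25.5   3.8] z 0.0537
```

>>> {"fn": "move_arm", "kwargs": {"series": [{"x": 0, "y": -0.1, "z": 0, "rx": 0, "ry": 0, "rz": 0}, {"x": 0, "y": 0, "z": 0, "rx": 0, "ry": 0, "rz": 0}, {"x": 0, "y": 0.1, "z": 0, "rx": 0, "ry": 0, "rz": 0}], "newtons": 4}}

```text
clock: 57.78
position: [0.4375, 0.3072, 0.0538]
ee_rot: [-1.255, -1.139, 1.134]
force: [-2.2, -2.0, 13.3]
width: 0.608
```

```bash
python3 - <<'E'
from h import *
st();jp()
E
```

```text
t57.77 pos [0.4375 0.3072 0.0538] toolx [0.098 0.995 0.001] y [ 0.003  0.001 -1.   ] z [-0.995  0.098 -0.002] F [-2.2 -2.  13.3] w 5.58
jig xy mm [-25.5   3.9] z 0.0538
```

>>> {"fn": "move_arm", "kwargs": {"series": [{"x": 0, "y": 0, "z": 0, "rx": 0, "ry": 0, "rz": 0}, {"x": 0, "y": 0, "z": 0, "rx": 0, "ry": 0, "rz": 0}, {"x": 0, "y": 0, "z": 0, "rx": 0, "ry": 0, "rz": 0}, {"x": 0, "y": 0, "z": 0, "rx": 0, "ry": 0, "rz": 0}], "jaw": 6.6, "newtons": 15}}

```text
clock: 58.28
position: [0.4381, 0.3077, 0.0535]
ee_rot: [-1.255, -1.139, 1.134]
force: [-0.4, -0.7, -0.4]
width: 0.718
```

```bash
python3 - <<'E'
from h import *
st();jp()
im=arm.get_image("side");crop("side",(190,150,280,230),8,"s43",im)
E
```

```text
t58.27 pos [0.4381 0.3077 0.0535] toolx [0.098 0.995 0.002] y [ 0.003  0.002 -1.   ] z [-0.995  0.098 -0.003] F [-0.4 -0.7 -0.4] w 6.59
jig xy mm [-25.    4.4] z 0.0535
```

>>> {"fn": "move_arm", "kwargs": {"series": [{"x": -0.3, "y": 0, "z": 0, "rx": 0, "ry": 0, "rz": 0}, {"x": 0, "y": 0.4, "z": 0, "rx": 0, "ry": 0, "rz": 0}, {"x": 0, "y": 0.5, "z": 0.1, "rx": 0, "ry": 0, "rz": 0}, {"x": 0, "y": 0, "z": 0, "rx": 0, "ry": 0, "rz": 0}]}}

```text
clock: 58.82
position: [0.4365, 0.3042, 0.0436]
ee_rot: [-1.255, -1.139, 1.134]
force: [0.4, -0.1, -0.1]
width: 0.717
```

```bash
python3 - <<'E'
from h import *
st();jp()
E
```

```text
t58.83 pos [0.4365 0.3042 0.0436] toolx [0.099 0.995 0.001] y [ 0.003  0.001 -1.   ] z [-0.995  0.099 -0.003] F [ 0.4 -0.1 -0.1] w 6.58
jig xy mm [-26.2   0.8] z 0.0436
```

>>> {"fn": "move_arm", "kwargs": {"series": [{"x": 0, "y": 0, "z": 0, "rx": 0, "ry": 0, "rz": 0}, {"x": 0, "y": 0, "z": 0, "rx": 0, "ry": 0, "rz": 0}, {"x": 0, "y": 0, "z": 0, "rx": 0, "ry": 0, "rz": 0}, {"x": 0, "y": 0, "z": 0, "rx": 0, "ry": 0, "rz": 0}], "jaw": 5, "newtons": 20}}

```text
clock: 59.32
position: [0.4365, 0.3047, 0.0435]
ee_rot: [-1.255, -1.139, 1.134]
force: [-0.0, 0.3, -1.5]
width: 0.608
```

```bash
python3 - <<'E'
from h import *
st();jp()
im=arm.get_image("side");crop("side",(190,150,280,230),8,"s44",im)
im=arm.get_image("top");crop("top",(165,260,255,335),8,"t44",im)
E
```

```text
t59.33 pos [0.4365 0.3047 0.0435] toolx [0.098 0.995 0.002] y [ 0.003  0.002 -1.   ] z [-0.995  0.098 -0.003] F [-0.   0.3 -1.5] w 5.58
jig xy mm [-26.3   1.3] z 0.0435
```

```bash
python3 - <<'E'
from h import *
for n,c in (("top",[(207.2,324.5),(223.2,321.5)]),("side",[(203.8,196),(209.5,205.5)])):
    for u,v in c: print(n,(JR.T@(cast(n,u,v,.05)[:2]-JO)*1000).round(1))
# where bed corners should project
for q in [(-66,20),(-66,-20)]:
    w=JO+JR@np.array(q)/1000; print([proj(n,[*w,z]).round(1) for n in("top","side") for z in(.03,0)])
E
```

```text
top [-73.1  25.1]
top [-70.5 -25.9]
side [-64.2  22.4]
side [-63.4 -29.4]
[array([209.6, 324.4]), array([210.9, 327.6]), array([204.4, 202. ]), array([205.8, 210. ])]
[array([222. , 322.6]), array([223.2, 325.9]), array([208.5, 209.4]), array([209.9, 217.4])]
```

>>> {"fn": "move_arm", "kwargs": {"series": [{"x": 0, "y": 0, "z": -0.4, "rx": 0, "ry": 0, "rz": 0}, {"x": 0, "y": 0, "z": -0.4, "rx": 0, "ry": 0, "rz": 0}, {"x": 0, "y": 0, "z": -0.4, "rx": 0, "ry": 0, "rz": 0}], "newtons": 10}}

```text
clock: 59.8
position: [0.4485, 0.3036, 0.0435]
ee_rot: [-1.254, -1.139, 1.135]
force: [-1.1, 1.4, -0.8]
width: 0.609
```

```bash
python3 - <<'E'
from h import *
st();jp()
E
```

```text
t59.80 pos [0.4485 0.3036 0.0435] toolx [0.097 0.995 0.002] y [ 0.002  0.001 -1.   ] z [-0.995  0.097 -0.002] F [-1.1  1.4 -0.8] w 5.59
jig xy mm [-14.2   1.4] z 0.0435
```

>>> {"fn": "move_arm", "kwargs": {"series": [{"x": 0, "y": 0, "z": -0.3, "rx": 0, "ry": 0, "rz": 0}, {"x": 0, "y": 0, "z": -0.3, "rx": 0, "ry": 0, "rz": 0}]}}

```text
clock: 60.05
position: [0.4511, 0.3034, 0.0431]
ee_rot: [-1.249, -1.135, 1.141]
force: [-10.5, 2.0, 4.0]
width: 0.612
```

```bash
python3 - <<'E'
from h import *
st();jp()
im=arm.get_image("side");crop("side",(190,150,280,230),8,"s45",im)
E
```

```text
t60.05 pos [0.4511 0.3034 0.0431] toolx [ 0.095  0.995 -0.   ] y [-0.004  0.    -1.   ] z [-0.995  0.095  0.004] F [-10.5   2.    4. ] w 5.62
jig xy mm [-11.6   1.5] z 0.0431
```

>>> {"fn": "move_arm", "kwargs": {"series": [{"x": 0, "y": 0, "z": 0, "rx": 0.003, "ry": 0, "rz": 0}, {"x": 0, "y": 0, "z": 0, "rx": 0, "ry": 0, "rz": 0}, {"x": 0, "y": 0, "z": 0.3, "rx": 0, "ry": 0, "rz": 0}, {"x": 0, "y": 0, "z": 0.3, "rx": 0, "ry": 0, "rz": 0}, {"x": 0, "y": 0, "z": 0, "rx": 0, "ry": 0, "rz": 0}], "newtons": 25}}

```text
clock: 60.72
position: [0.4462, 0.3039, 0.0431]
ee_rot: [-1.248, -1.134, 1.14]
force: [-0.9, 1.9, -2.1]
width: 0.609
```

```bash
python3 - <<'E'
from h import *
st();jp()
E
```

```text
t60.73 pos [0.4462 0.3039 0.0431] toolx [0.096 0.995 0.   ] y [-0.006  0.001 -1.   ] z [-0.995  0.096  0.006] F [-0.9  1.9 -2.1] w 5.59
jig xy mm [-16.6   1.4] z 0.0431
```

>>> {"fn": "move_arm", "kwargs": {"series": [{"x": 0, "y": 0, "z": 0.1, "rx": 0, "ry": 0, "rz": 0}, {"x": 0, "y": 0, "z": 0, "rx": 0, "ry": 0, "rz": 0}]}}

```text
clock: 60.98
position: [0.4452, 0.304, 0.0431]
ee_rot: [-1.248, -1.134, 1.14]
force: [-0.6, 1.6, -1.7]
width: 0.611
```

>>> {"fn": "move_arm", "kwargs": {"series": [{"x": 0, "y": 0, "z": 0, "rx": 0, "ry": 0, "rz": 0}, {"x": 0, "y": 0, "z": 0, "rx": 0, "ry": 0, "rz": 0}, {"x": 0, "y": 0, "z": 0, "rx": 0, "ry": 0, "rz": 0}, {"x": 0, "y": 0, "z": 0, "rx": 0, "ry": 0, "rz": 0}, {"x": 0, "y": -2, "z": 0, "rx": 0, "ry": 0, "rz": 0}, {"x": 0, "y": -5, "z": 0, "rx": 0, "ry": 0, "rz": 0}, {"x": 0, "y": -6, "z": 0, "rx": 0, "ry": 0, "rz": 0}, {"x": -4, "y": -4, "z": 0, "rx": 0, "ry": 0, "rz": 0}, {"x": -5, "y": 0, "z": 1, "rx": 0, "ry": 0, "rz": 0}, {"x": -4, "y": 0, "z": 1, "rx": 0, "ry": 0, "rz": 0}], "jaw": 6.6}}

```text
clock: 62.22
position: [0.4144, 0.1755, 0.2193]
ee_rot: [-1.248, -1.139, 1.142]
force: [0.1, -0.2, -0.5]
width: 0.719
```

```bash
python3 - <<'E'
from h import *
st()
im=arm.get_image("side");crop("side",(190,150,280,230),8,"s46",im)
im=arm.get_image("top");crop("top",(165,260,255,335),8,"t46",im)
E
```

```text
t62.23 pos [0.4144 0.1755 0.2193] toolx [0.092 0.996 0.001] y [-0.004  0.001 -1.   ] z [-0.996  0.092  0.004] F [ 0.1 -0.2 -0.5] w 6.6
```

```bash
python3 - <<'E'
from h import *
J=lambda n,u,v,z:(JR.T@(cast(n,u,v,z)[:2]-JO)*1000).round(1)
print("upper",[J("top",207,321,.05),J("top",223.3,319,.05),J("side",206.3,194.5,.05),J("side",211.5,205,.05)])
for z in(.035,.04,.045): print("lower",z,[J("top",207.5,326.3,z),J("top",224.5,324,z),J("side",202.3,200.5,z),J("side",209,209.5,z)])
print("upper far",J("side",241.5,185,.05),J("side",249,194,.05),J("top",203.5,287,.05))
p=JO+JR@np.array([-.11,.0]);plan([*p,.10],np.pi/2-.1)
E
```

```text
upper [array([-61.2,  24.9]), array([-62.1, -26.9]), array([-55.3,  26.5]), array([-57.4, -29.7])]
lower 0.035 [array([-73.4,  26.4]), array([-73.7, -27.9]), array([-70.7,  23.2]), array([-66.3, -27.5])]
lower 0.04 [array([-75.4,  25.8]), array([-75.6, -28.4]), array([-72. ,  16.5]), array([-67.7, -34. ])]
lower 0.045 [array([-77.3,  25.2]), array([-77.6, -28.9]), array([-73.4,   9.7]), array([-69.1, -40.5])]
upper far [55.8 27.2] [ 59.4 -26.4] [58.6 28.1]
tool-axes shift cm [13.25 11.94  7.3 ] turn [-0.005  0.003 -0.001] | world cm [ -6.05  13.89 -11.91] clock 62.33
 row [4.42 3.98 2.43] [-0.002  0.001 -0.   ]
 row [4.41 3.98 2.45] [-0.002  0.001 -0.   ]
 row [4.41 3.97 2.46] [-0.002  0.001 -0.   ]
```

>>> {"fn": "move_arm", "kwargs": {"series": [{"x": 4.4, "y": 1, "z": 2.4, "rx": -0.002, "ry": 0, "rz": 0}, {"x": 4.4, "y": 3, "z": 2, "rx": -0.002, "ry": 0, "rz": 0}, {"x": 4.4, "y": 3, "z": 1.9, "rx": 0, "ry": 0, "rz": 0}, {"x": 0, "y": 3, "z": 0, "rx": 0, "ry": 0, "rz": 0}, {"x": 0, "y": 0, "z": 0, "rx": 0, "ry": 0, "rz": 0}, {"x": 0, "y": 0, "z": 0, "rx": 0, "ry": 0, "rz": 0}], "jaw": 0, "newtons": 20}}

```text
clock: 63.08
position: [0.3644, 0.3178, 0.1189]
ee_rot: [-1.253, -1.14, 1.13]
force: [-0.6, -0.8, -0.1]
width: 0.12
```

```bash
python3 - <<'E'
from h import *
st();jp()
p=JO+JR@np.array([-.1,.0]);plan([*p,.0515],np.pi/2-.1)
E
```

```text
t63.08 pos [0.3644 0.3178 0.1189] toolx [0.099 0.995 0.005] y [ 0.003  0.005 -1.   ] z [-0.995  0.099 -0.003] F [-0.6 -0.8 -0.1] w 1.11
jig xy mm [-99.3   7.1] z 0.1189
tool-axes shift cm [-0.74  6.73  0.09] turn [0.003 0.    0.005] | world cm [-0.14 -0.7  -6.74] clock 63.08
 row [-0.37  3.37  0.04] [0.001 0.    0.003]
 row [-0.36  3.37  0.04] [0.001 0.    0.003]
```

>>> {"fn": "move_arm", "kwargs": {"series": [{"x": -0.7, "y": 2.5, "z": 0.1, "rx": 0.002, "ry": 0, "rz": 0.004}, {"x": 0, "y": 2.5, "z": 0, "rx": 0, "ry": 0, "rz": 0}, {"x": 0, "y": 1.5, "z": 0, "rx": 0, "ry": 0, "rz": 0}, {"x": 0, "y": 0, "z": 0, "rx": 0, "ry": 0, "rz": 0}]}}

```text
clock: 63.58
position: [0.3669, 0.3122, 0.0573]
ee_rot: [-1.256, -1.141, 1.124]
force: [-0.3, -0.9, -0.4]
width: 0.006
```

```bash
python3 - <<'E'
from h import *
st();jp()
p=JO+JR@np.array([-.085,.0]);plan([*p,.0515],np.pi/2-.1)
E
```

```text
t63.58 pos [0.3669 0.3122 0.0573] toolx [0.104 0.995 0.008] y [ 0.007  0.007 -1.   ] z [-0.995  0.104 -0.006] F [-0.3 -0.9 -0.4] w 0.06
jig xy mm [-96.3   1.8] z 0.0573
tool-axes shift cm [-0.18  0.58 -1.12] turn [ 0.006 -0.004  0.008] | world cm [ 1.1  -0.29 -0.58] clock 63.58
 row [-0.18  0.58 -1.12] [ 0.006 -0.004  0.008]
```

>>> {"fn": "move_arm", "kwargs": {"series": [{"x": -0.2, "y": 0.5, "z": 0, "rx": 0.006, "ry": -0.004, "rz": 0.008}, {"x": 0, "y": 0, "z": -0.5, "rx": 0, "ry": 0, "rz": 0}, {"x": 0, "y": 0, "z": -0.4, "rx": 0, "ry": 0, "rz": 0}]}}

```text
clock: 63.95
position: [0.3773, 0.3101, 0.054]
ee_rot: [-1.255, -1.138, 1.134]
force: [1.0, -0.1, 0.1]
width: 0.006
```

```bash
python3 - <<'E'
from h import *
st();jp()
p=JO+JR@np.array([-.0695,.0]);plan([*p,.0515],np.pi/2-.1)
im=arm.get_image("side");crop("side",(180,150,270,230),8,"s47",im)
E
```

```text
t63.95 pos [0.3773 0.3101 0.054 ] toolx [0.099 0.995 0.002] y [ 0.002  0.002 -1.   ] z [-0.995  0.099 -0.002] F [ 1.  -0.1  0.1] w 0.06
jig xy mm [-85.7   0.8] z 0.054
tool-axes shift cm [-0.08  0.26 -1.62] turn [0.002 0.001 0.002] | world cm [ 1.61 -0.24 -0.25] clock 63.95
 row [-0.08  0.26 -1.62] [0.002 0.001 0.002]
```

Down 2.5 mm, then push forward in small steps.

>>> {"fn": "move_arm", "kwargs": {"series": [{"x": -0.1, "y": 0.3, "z": 0, "rx": 0, "ry": 0, "rz": 0}, {"x": 0, "y": 0, "z": -0.3, "rx": 0, "ry": 0, "rz": 0}, {"x": 0, "y": 0, "z": -0.3, "rx": 0, "ry": 0, "rz": 0}]}}

```text
clock: 64.38
position: [0.3834, 0.3083, 0.0509]
ee_rot: [-1.255, -1.137, 1.134]
force: [-2.4, 0.9, 1.2]
width: 0.002
```

```bash
python3 - <<'E'
from h import *
st();jp()
p=JO+JR@np.array([-.0695,.0]);plan([*p,.0515],np.pi/2-.1)
E
```

```text
t64.38 pos [0.3834 0.3083 0.0509] toolx [0.1   0.995 0.002] y [ 0.002  0.001 -1.   ] z [-0.995  0.1   -0.001] F [-2.4  0.9  1.2] w 0.02
jig xy mm [-79.4  -0.5] z 0.0509
tool-axes shift cm [ 0.05 -0.06 -0.99] turn [0.001 0.    0.002] | world cm [ 0.99 -0.05  0.06] clock 64.38
 row [ 0.05 -0.06 -0.99] [0.001 0.    0.002]
```

>>> {"fn": "move_arm", "kwargs": {"series": [{"x": 0, "y": -0.05, "z": -0.35, "rx": 0, "ry": 0, "rz": 0}, {"x": 0, "y": 0, "z": -0.35, "rx": 0, "ry": 0, "rz": 0}, {"x": 0, "y": 0, "z": -0.3, "rx": 0, "ry": 0, "rz": 0}]}}

```text
clock: 64.75
position: [0.3929, 0.3071, 0.0512]
ee_rot: [-1.254, -1.136, 1.136]
force: [-4.1, 0.1, 1.3]
width: 0.009
```

```bash
python3 - <<'E'
from h import *
st();jp()
im=arm.get_image("side");crop("side",(180,150,270,230),8,"s48",im)
im=arm.get_image("top");crop("top",(165,260,255,335),8,"t48",im)
E
```

```text
t64.75 pos [0.3929 0.3071 0.0512] toolx [0.099 0.995 0.001] y [-0.     0.001 -1.   ] z [-0.995  0.099  0.   ] F [-4.1  0.1  1.3] w 0.08
jig xy mm [-69.9  -0.7] z 0.0512
```

>>> {"fn": "move_arm", "kwargs": {"series": [{"x": 0, "y": 0, "z": -0.2, "rx": 0, "ry": 0, "rz": 0}, {"x": 0, "y": 0, "z": 0, "rx": 0, "ry": 0, "rz": 0}, {"x": 0, "y": 0, "z": 2, "rx": 0, "ry": 0, "rz": 0}, {"x": 0, "y": -5, "z": 1, "rx": 0, "ry": 0, "rz": 0}, {"x": 0, "y": -5, "z": 0, "rx": 0, "ry": 0, "rz": 0}, {"x": 4, "y": -5, "z": 0, "rx": 0, "ry": 0.04, "rz": 0}, {"x": 5, "y": 0, "z": 0, "rx": 0, "ry": 0.06, "rz": 0}], "jaw": 5}}

```text
clock: 65.72
position: [0.372, 0.3969, 0.2039]
ee_rot: [-1.3, -1.057, 1.056]
force: [0.4, 0.6, -0.2]
width: 0.543
```

```bash
python3 - <<'E'
from h import *
st();jp()
im=arm.get_image("side");crop("side",(190,150,280,230),8,"s49",im)
im=arm.get_image("top");crop("top",(165,260,255,335),8,"t49",im)
E
```

```text
t65.72 pos [0.372  0.3969 0.2039] toolx [0.204 0.979 0.001] y [ 0.001  0.    -1.   ] z [-0.979  0.204 -0.001] F [ 0.4  0.6 -0.2] w 4.98
jig xy mm [-99.7  86.5] z 0.2039
```

```bash
python3 - <<'E'
from h import *
plan([.503,.439,.15],.44)
E
```

```text
tool-axes shift cm [  6.41   5.02 -12.3 ] turn [-0.002  0.932 -0.002] | world cm [13.32  3.85 -5.05] clock 65.83
 row [ 1.07  0.84 -2.05] [-0.     0.155 -0.   ]
 row [ 1.37  0.84 -1.86] [-0.     0.155 -0.   ]
 row [ 1.64  0.84 -1.63] [-0.     0.155 -0.   ]
 row [ 1.87  0.84 -1.35] [-0.     0.155 -0.   ]
 row [ 2.06  0.84 -1.05] [-0.     0.155 -0.   ]
 row [ 2.2   0.84 -0.71] [-0.     0.155 -0.   ]
```

>>> {"fn": "move_arm", "kwargs": {"series": [{"x": 1, "y": 0, "z": -2, "rx": 0, "ry": 0.155, "rz": 0}, {"x": 1.4, "y": 0, "z": -1.9, "rx": 0, "ry": 0.155, "rz": 0}, {"x": 1.6, "y": 0.5, "z": -1.6, "rx": 0, "ry": 0.155, "rz": 0}, {"x": 1.9, "y": 1, "z": -1.4, "rx": 0, "ry": 0.155, "rz": 0}, {"x": 2.1, "y": 1.5, "z": -1, "rx": 0, "ry": 0.155, "rz": 0}, {"x": 2.2, "y": 2, "z": -0.7, "rx": 0, "ry": 0.155, "rz": 0}, {"x": 0, "y": 0, "z": 0, "rx": 0, "ry": 0, "rz": 0}, {"x": 0, "y": 0, "z": 0, "rx": 0, "ry": 0, "rz": 0}], "jaw": 5.5, "newtons": 10}}

```text
clock: 66.82
position: [0.4963, 0.4385, 0.1456]
ee_rot: [-1.548, -0.326, 0.337]
force: [0.7, 0.6, 0.5]
width: 0.603
```

```bash
python3 - <<'E'
from h import *
st()
plan([.503,.439,.072],.44)
E
```

```text
t66.83 pos [0.4963 0.4385 0.1456] toolx [ 0.912  0.41  -0.007] y [-0.006 -0.004 -1.   ] z [-0.41   0.912 -0.001] F [0.7 0.6 0.5] w 5.53
tool-axes shift cm [ 0.68  7.36 -0.22] turn [ 0.001 -0.017 -0.007] | world cm [ 0.67  0.05 -7.36] clock 66.83
 row [ 0.34  3.68 -0.11] [ 0.001 -0.009 -0.004]
 row [ 0.33  3.68 -0.12] [ 0.001 -0.009 -0.004]
```

>>> {"fn": "move_arm", "kwargs": {"series": [{"x": 0.7, "y": 0, "z": -0.2, "rx": 0, "ry": 0, "rz": -0.006}, {"x": 0, "y": 2.3, "z": 0, "rx": 0, "ry": 0, "rz": 0}, {"x": 0, "y": 2.3, "z": 0, "rx": 0, "ry": 0, "rz": 0}, {"x": 0, "y": 2, "z": 0, "rx": 0, "ry": 0, "rz": 0}, {"x": 0, "y": 0, "z": 0, "rx": 0, "ry": 0, "rz": 0}]}}

```text
clock: 67.45
position: [0.5035, 0.4413, 0.0827]
ee_rot: [-1.54, -0.341, 0.334]
force: [-0.0, -0.4, 1.2]
width: 0.599
```

```bash
python3 - <<'E'
from h import *
st()
plan([.503,.439,.07],.44)
im=arm.get_image("side");crop("side",(170,110,290,220),6,"s50",im)
E
```

```text
t67.45 pos [0.5035 0.4413 0.0827] toolx [0.909 0.418 0.005] y [ 0.003  0.005 -1.   ] z [-0.418  0.909  0.003] F [-0.  -0.4  1.2] w 5.5
tool-axes shift cm [-0.14  1.26 -0.19] turn [-0.003 -0.009  0.005] | world cm [-0.05 -0.23 -1.27] clock 67.45
 row [-0.14  1.26 -0.19] [-0.003 -0.009  0.005]
```

>>> {"fn": "move_arm", "kwargs": {"series": [{"x": -0.1, "y": 1.1, "z": -0.3, "rx": -0.003, "ry": 0, "rz": 0.005}, {"x": 0, "y": 0, "z": 0, "rx": 0, "ry": 0, "rz": 0}, {"x": 0, "y": 0, "z": 0, "rx": 0, "ry": 0, "rz": 0}, {"x": 0, "y": 0, "z": 0, "rx": 0, "ry": 0, "rz": 0}, {"x": 0, "y": 0, "z": 0, "rx": 0, "ry": 0, "rz": 0}, {"x": 0, "y": 0, "z": 0, "rx": 0, "ry": 0, "rz": 0}, {"x": 0, "y": 0, "z": 0, "rx": 0, "ry": 0, "rz": 0}], "jaw": 1, "newtons": 12}}

```text
clock: 68.38
position: [0.5061, 0.4398, 0.0752]
ee_rot: [-1.541, -0.343, 0.334]
force: [1.7, -0.2, -1.1]
width: 0.182
```

```bash
python3 - <<'E'
from h import *
st();lev()
s=arm.observe();X=Ro.from_rotvec(s["ee_rot"]).as_matrix();prev=None
for a in [0,.2,.4,.6,.8,.95,1.047]:
    P=JO+JR@(np.array([.026,.086])+.055*np.array([-np.sin(a),np.cos(a)]))
    if prev is not None: print(a,(X[:2,[0,2]].T@(P-prev)*100).round(2))
    prev=P
E
```

```text
t68.38 pos [0.5061 0.4398 0.0752] toolx [0.908 0.418 0.007] y [ 0.005  0.005 -1.   ] z [-0.418  0.908  0.002] F [ 1.7 -0.2 -1.1] w 1.67
lever r,ang 0.05677783023891098 -0.06242112993059085
0 [0.5024 0.4385] tool x,z cm [-0.39  0.04]
0.5 [0.4755 0.4344] tool x,z cm [-3.    0.79]
1.047 [0.4523 0.4159] tool x,z cm [-5.89  0.08]
0.2 [-1.    0.46]
0.4 [-1.07  0.25]
0.6 [-1.1   0.03]
0.8 [-1.08 -0.18]
0.95 [-0.78 -0.28]
1.047 [-0.48 -0.24]
```

>>> {"fn": "move_arm", "kwargs": {"series": [{"x": -0.9, "y": 0.2, "z": 0.45, "rx": 0, "ry": 0, "rz": 0}, {"x": -1, "y": 0, "z": 0.3, "rx": 0, "ry": 0, "rz": 0}, {"x": -1.1, "y": 0, "z": 0.1, "rx": 0, "ry": 0, "rz": 0}, {"x": -1, "y": 0, "z": -0.1, "rx": 0, "ry": 0, "rz": 0}, {"x": -0.7, "y": 0, "z": -0.2, "rx": 0, "ry": 0, "rz": 0}]}}

```text
clock: 69.0
position: [0.465, 0.4323, 0.0756]
ee_rot: [-1.53, -0.357, 0.323]
force: [2.3, 5.5, -5.3]
width: 0.178
```

```bash
python3 - <<'E'
from h import *
st();lev()
d=arm.observe()["position"][:2]-np.array([.5061,.4398]);print(np.linalg.norm(d),2*np.arcsin(np.linalg.norm(d)/.11),d@[.908,.418],d@[-.418,.908])
E
```

```text
t69.00 pos [0.465  0.4323 0.0756] toolx [0.907 0.42  0.024] y [ 0.018  0.018 -1.   ] z [-0.421  0.907  0.009] F [ 2.3  5.5 -5.3] w 1.64
lever r,ang 0.0581155978778793 0.6829837922571247
0 [0.5024 0.4385] tool x,z cm [ 3.66 -1.01]
0.5 [0.4755 0.4344] tool x,z cm [ 1.05 -0.25]
1.047 [0.4523 0.4159] tool x,z cm [-1.84 -0.95]
0.04181757003496194 0.7799379671992109 -0.04049195256990623 0.010377426890349296
```

>>> {"fn": "move_arm", "kwargs": {"series": [{"x": -0.7, "y": 0, "z": -0.5, "rx": 0, "ry": 0, "rz": 0.015}, {"x": -0.6, "y": 0, "z": -0.4, "rx": 0, "ry": 0, "rz": 0}, {"x": -0.3, "y": 0, "z": -0.2, "rx": 0, "ry": 0, "rz": 0}]}}

```text
clock: 69.38
position: [0.4539, 0.4204, 0.076]
ee_rot: [-1.527, -0.352, 0.335]
force: [3.1, 4.9, -6.2]
width: 0.183
```

```bash
python3 - <<'E'
from h import *
st();lev()
d=arm.observe()["position"][:2]-np.array([.5061,.4398]);print(np.linalg.norm(d),2*np.arcsin(np.linalg.norm(d)/.11),d@[.908,.418],d@[-.418,.908])
im=arm.get_image("side");crop("side",(170,110,290,220),6,"s51",im)
E
```

```text
t69.38 pos [0.4539 0.4204 0.076 ] toolx [0.905 0.425 0.014] y [ 0.007  0.018 -1.   ] z [-0.425  0.905  0.014] F [ 3.1  4.9 -6.2] w 1.68
lever r,ang 0.056539201329207124 0.9652295709053573
0 [0.5024 0.4385] tool x,z cm [ 5.16 -0.43]
0.5 [0.4755 0.4344] tool x,z cm [2.55 0.35]
1.047 [0.4523 0.4159] tool x,z cm [-0.34 -0.34]
0.05566038306247313 1.0610899685324828 -0.05547654093952971 0.004232730621347069
```

>>> {"fn": "move_arm", "kwargs": {"series": [{"x": 0, "y": 0, "z": 0, "rx": 0, "ry": 0, "rz": 0}, {"x": 0, "y": 0, "z": 0, "rx": 0, "ry": 0, "rz": 0}, {"x": 0, "y": 0, "z": 0, "rx": 0, "ry": 0, "rz": 0}, {"x": 0, "y": 0, "z": 0, "rx": 0, "ry": 0, "rz": 0}, {"x": 0, "y": -4, "z": 0, "rx": 0, "ry": 0, "rz": 0}, {"x": 0, "y": -5, "z": 0, "rx": 0, "ry": 0, "rz": 0}, {"x": 0, "y": -5, "z": 0, "rx": 0, "ry": 0, "rz": 0}], "jaw": 5}}

```text
clock: 70.3
position: [0.4509, 0.4144, 0.2152]
ee_rot: [-1.535, -0.343, 0.341]
force: [0.5, -0.4, -0.1]
width: 0.545
```

```bash
cat h.py | head -60; python3 - <<'E'
from h import *
plan([.41,.15,.24],1.57)
crop('side',(300,150,640,420),2,'s52')
E
```

```text
import numpy as np, cv2
from cell import arm
def cast(n,u,v,z):
    p=arm.camera_params(n);R=p["R"];t=p["t"]
    d=R.T@np.linalg.solve(p["K"],[u,v,1.]);c=-R.T@t
    return c+d*(z-c[2])/d[2]
def proj(n,X):
    p=arm.camera_params(n);q=p["K"]@(p["R"]@np.asarray(X,float)+p["t"]);return q[:2]/q[2]
def crop(n,box,s,name,img=None):
    im=arm.get_image(n) if img is None else img
    x0,y0,x1,y1=box
    o=cv2.resize(im[y0:y1,x0:x1],None,fx=s,fy=s,interpolation=cv2.INTER_CUBIC)
    for k in range((x0+9)//10*10,x1,10):
        cv2.line(o,((k-x0)*s,0),((k-x0)*s,6 if k%50 else 14),(0,0,255),1)
        if k%50==0: cv2.putText(o,str(k),((k-x0)*s,26),0,.45,(0,0,255),1)
    for k in range((y0+9)//10*10,y1,10):
        cv2.line(o,(0,(k-y0)*s),(6 if k%50 else 14,(k-y0)*s),(0,0,255),1)
        if k%50==0: cv2.putText(o,str(k),(16,(k-y0)*s+5),0,.45,(0,0,255),1)
    cv2.imwrite("pics/"+name+".png",o)
from scipy.spatial.transform import Rotation as Ro
def plan(p,yaw=None,maxstep=5.0,R=None):
    """tool-down target: tool z down, tool x at world angle 'yaw' (mod pi handled by nearest)"""
    s=arm.observe
[... 1341 characters left out ...]
26,.086])+.055*np.array([-np.sin(a),np.cos(a)]))
        print(a,P.round(4),"tool x,z cm",(X[:2,[0,2]].T@(P-p)*100).round(2))
def jp():
    s=arm.observe();print("jig xy mm",(JR.T@(s["position"][:2]-JO)*1000).round(1),"z",s["position"][2].round(4))
tool-axes shift cm [-14.89  -2.7  -22.2 ] turn [-0.006 -1.133  0.007] | world cm [ -4.09 -26.44   2.48] clock 70.30
 row [-2.13 -0.39 -3.17] [-0.001 -0.162  0.001]
 row [-2.61 -0.38 -2.79] [-0.001 -0.162  0.001]
 row [-3.03 -0.38 -2.33] [-0.001 -0.162  0.001]
 row [-3.36 -0.37 -1.81] [-0.001 -0.162  0.001]
 row [-3.61 -0.37 -1.25] [-0.001 -0.162  0.001]
 row [-3.77 -0.36 -0.65] [-0.001 -0.162  0.001]
 row [-3.82 -0.36 -0.03] [-0.001 -0.162  0.001]
```

View pics/s52.png

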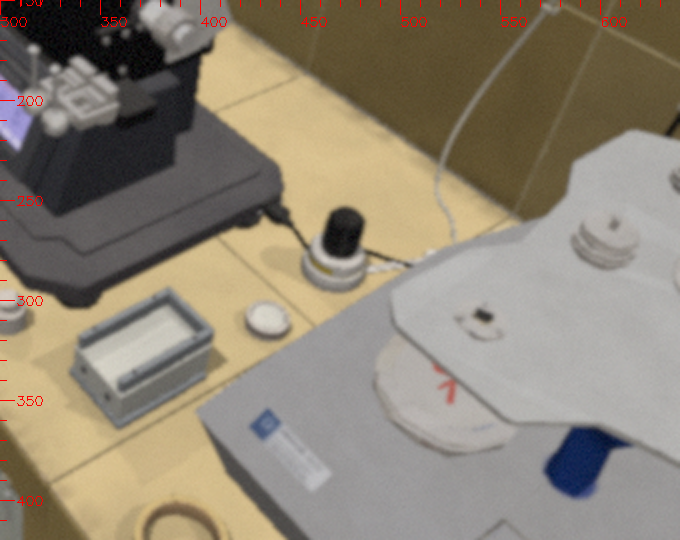

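>>> {"fn": "move_arm", "kwargs": {"series": [{"x": -1.9, "y": -0.6, "z": -1.3, "rx": 0, "ry": -0.162, "rz": 0}, {"x": -2.1, "y": -0.6, "z": -1.0, "rx": 0, "ry": -0.162, "rz": 0}, {"x": -2.2, "y": -0.6, "z": -0.6, "rx": 0, "ry": -0.162, "rz": 0}, {"x": -2.3, "y": -0.6, "z": -0.2, "rx": 0, "ry": -0.162, "rz": 0}, {"x": -4.4, "y": 0, "z": -2.3, "rx": 0, "ry": -0.162, "rz": 0}, {"x": -4.7, "y": 0, "z": -1.5, "rx": 0, "ry": -0.162, "rz": 0}, {"x": -4.9, "y": 0, "z": -0.8, "rx": 0, "ry": -0.162, "rz": 0}, {"x": 0, "y": 0, "z": 0, "rx": 0, "ry": 0, "rz": 0}], "jaw": 8.6}}

```text
clock: 71.35
position: [0.4082, 0.1816, 0.2442]
ee_rot: [-1.185, -1.254, 1.218]
force: [0.1, 0.6, 0.2]
width: 0.933
```

```bash
python3 - <<'E'
from h import *
st()
crop('side',(0,150,330,420),2,'s53')
crop('top',(0,0,640,480),1,'t53')
E
```

```text
t71.35 pos [0.4082 0.1816 0.2442] toolx [-0.038  0.999  0.019] y [ 0.01   0.019 -1.   ] z [-0.999 -0.038 -0.011] F [0.1 0.6 0.2] w 8.57
```

View pics/s53.png

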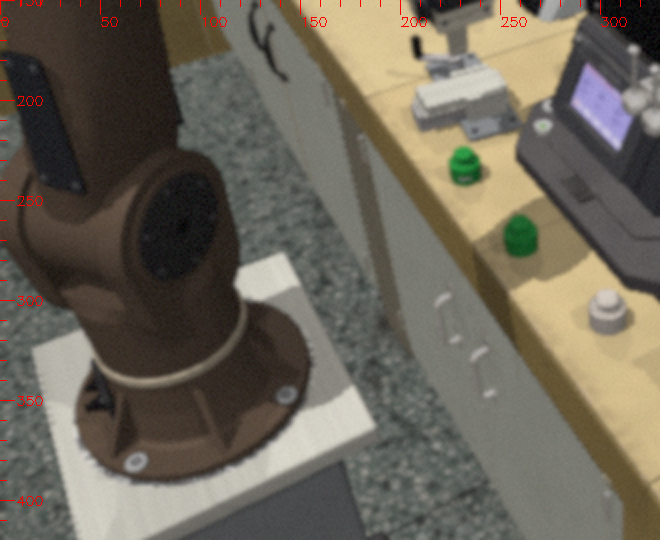

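View pics/t53.png

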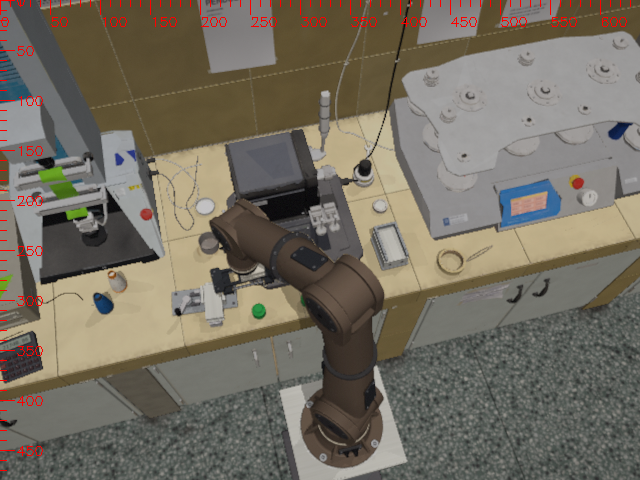

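```bash
python3 - <<'E'
from h import *
crop('side',(270,270,350,340),8,'s54')
crop('side',(180,150,280,220),8,'s55')
crop('top',(150,260,260,340),6,'t55')
E
```

```text
(no output)
```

View pics/s54.png

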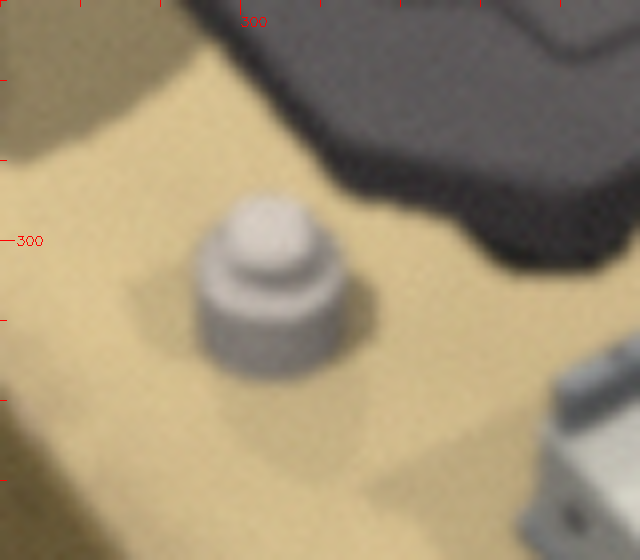

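View pics/s55.png

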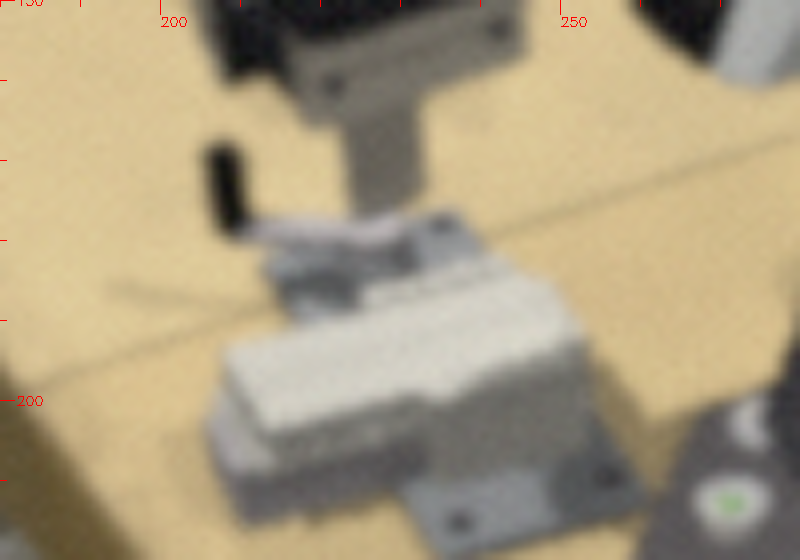

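View pics/t55.png

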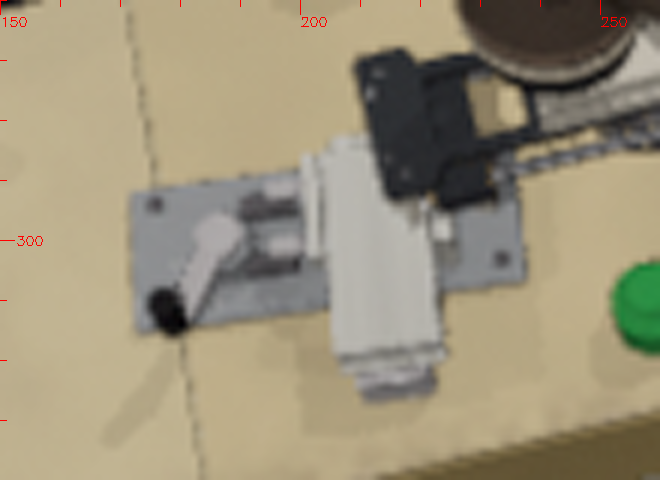

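```bash
python3 - <<'E'
from h import *
def ang(p): 
    q=JR.T@(p[:2]-JO)-[.026,.086]; return p[:2].round(4),np.linalg.norm(q).round(4),np.degrees(np.arctan2(-q[0],q[1])).round(1)
print("side top",ang(cast('side',207.75,168.6,.079)))
for a in(54,60,66):
    r=np.radians(a)
    P=JO+JR@(np.array([.026,.086])+.055*np.array([-np.sin(r),np.cos(r)]))
    print(a,proj('side',[*P,.079]).round(1),proj('side',[*P,.048]).round(1),proj('top',[*P,.079]).round(1),proj('top',[*P,.048]).round(1))
P=JO+JR@np.array([.026,.086]);print("pivot",proj('side',[*P,.046]).round(1),proj('top',[*P,.046]).round(1))
# black post blob
for c,b in(('side',(195,155,225,185)),('top',(165,300,190,320))):
    im=arm.get_image(c)[b[1]:b[3],b[0]:b[2]];m=(im.max(2)<70).astype(np.uint8)
    n,l,s,ce=cv2.connectedComponentsWithStats(m)
    for k in range(1,n):
        if s[k,4]>8: print(c,s[k],ce[k]+b[:2])
# weight
im=arm.get_image('side')
for (u,v,z) in((303.8,301.5,.028),(303.8,316.8,0)):
    print(u,v,cast('side',u,v,z).round(4))
for X in ([.44,-.16,0],[.44,-.16,.028],[.44,-.16,.046]): print(proj('top',X).round(1),proj('side',X).round(1))
crop('top',(270,270,340,330),8,'t56')
E
```

```text
side top (array([0.4552, 0.4167]), np.float64(0.0532), np.float64(57.5))
54 [207.5 168. ] [208.8 176.4] [175.1 309.3] [177.  312.9]
60 [207. 169.] [208.3 177.4] [176.7 310. ] [178.6 313.6]
66 [206.7 170. ] [208.  178.4] [178.4 310.5] [180.2 314.1]
pivot [225.9 178.7] [186.5 299. ]
side [12  0 14  5 39] [212.30769231 156.33333333]
side [12 14  4 10 25] [208.12 173.36]
top [10  8  7  8 38] [177.60526316 311.47368421]
303.8 301.5 [ 0.4444 -0.1644  0.028 ]
303.8 316.8 [ 0.4317 -0.1848 -0.    ]
[351.2 282.8] [301.4 308.7]
[351.8 279.4] [301.3 301.1]
[352.1 277.1] [301.2 296. ]
```

View pics/t56.png

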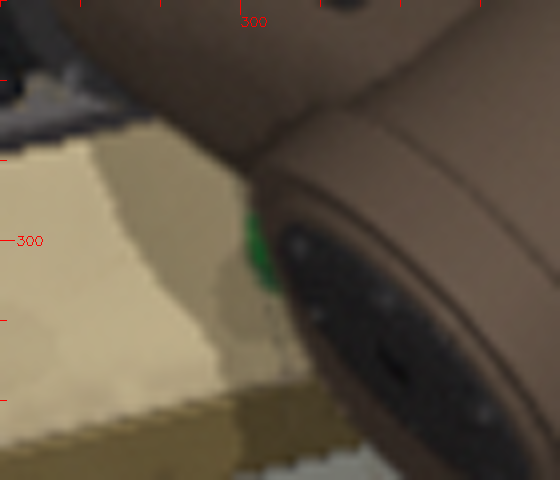

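```bash
python3 - <<'E'
from h import *
p=arm.camera_params('side');c=-p["R"].T@p["t"]
for v,z in((317.2,0),(309.4,.028)):
    e=cast('side',303.9,v,z);d=(e-c)[:2];d/=np.linalg.norm(d)
    C=e[:2]+.0225*d;print(z,C.round(4))
    th=np.linspace(0,2*np.pi,60)
    q=np.array([proj('side',[C[0]+.0225*np.cos(a),C[1]+.0225*np.sin(a),z]) for a in th]);print(q.min(0).round(1),q.max(0).round(1), proj('side',[*C,.046]).round(1))
plan([.40,-.05,.24],1.57)
E
```

```text
0 [ 0.443  -0.1668]
[294.6 303. ] [313.1 317.2] [303.8 297.4]
0.028 [ 0.4434 -0.1664]
[294.5 295.2] [313.2 309.4] [303.8 297.2]
tool-axes shift cm [-23.58  -0.08   1.79] turn [0.01  0.043 0.02 ] | world cm [ -0.8  -23.63  -0.41] clock 71.80
 row [-4.72 -0.02  0.36] [0.002 0.009 0.004]
 row [-4.72  0.    0.32] [0.002 0.009 0.004]
 row [-4.72  0.02  0.28] [0.002 0.009 0.004]
 row [-4.72  0.04  0.24] [0.002 0.009 0.004]
 row [-4.72  0.06  0.2 ] [0.002 0.009 0.004]
```

```bash
python3 - <<'E'
from h import *
for n,u,v,z in(("tester corner",313,294,.03),("corner",313,294,.0),("foot",332,303,0),("foot l",300,272,.03),("rack near corner top",338,326,.076),("rack left bottom",337,333,.0),("rack far left top",383,296,.076),("rack bottom front",360,362,0)):
    print(n,cast('side',u,v,z).round(3))
E
```

```text
tester corner [ 0.475 -0.157  0.03 ]
corner [ 0.49  -0.134  0.   ]
foot [ 0.514 -0.185  0.   ]
foot l [ 0.488 -0.076  0.03 ]
rack near corner top [ 0.448 -0.3    0.076]
rack left bottom [ 0.472 -0.268  0.   ]
rack far left top [ 0.586 -0.284  0.076]
rack bottom front [ 0.47  -0.361  0.   ]
```

>>> {"fn": "move_arm", "kwargs": {"series": [{"x": -5, "y": 0, "z": 0.3, "rx": 0, "ry": 0.04, "rz": 0.02}, {"x": -5, "y": 0, "z": 0.2, "rx": 0, "ry": 0, "rz": 0}, {"x": -5, "y": 0, "z": 0.1, "rx": 0, "ry": 0, "rz": 0}, {"x": -5, "y": 0, "z": 0, "rx": 0, "ry": 0, "rz": 0}, {"x": -5, "y": 0, "z": -0.5, "rx": 0, "ry": 0, "rz": 0}, {"x": -5, "y": 0, "z": -1, "rx": 0, "ry": 0, "rz": 0}, {"x": -4, "y": 0, "z": -1, "rx": 0, "ry": 0, "rz": 0}, {"x": 0, "y": 0, "z": 0, "rx": 0, "ry": 0, "rz": 0}], "jaw": 8.6}}

```text
clock: 72.8
position: [0.433, -0.1603, 0.244]
ee_rot: [-1.217, -1.225, 1.209]
force: [0.1, 1.7, -0.8]
width: 0.94
```

```bash
python3 - <<'E'
from h import *
st();plan([.4432,-.1666,.1],1.57,4)
E
```

```text
t72.80 pos [ 0.433  -0.1603  0.244 ] toolx [-0.008  1.    -0.001] y [ 0.014 -0.001 -1.   ] z [-1.    -0.008 -0.014] F [ 0.1  1.7 -0.8] w 8.63
tool-axes shift cm [-0.62 14.41 -0.81] turn [ 0.014  0.008 -0.001] | world cm [  1.02  -0.63 -14.4 ] clock 72.80
 row [-0.15  3.6  -0.2 ] [ 0.004  0.002 -0.   ]
 row [-0.16  3.6  -0.21] [ 0.004  0.002 -0.   ]
 row [-0.16  3.6  -0.23] [ 0.004  0.002 -0.   ]
 row [-0.16  3.6  -0.24] [ 0.004  0.002 -0.   ]
```

>>> {"fn": "move_arm", "kwargs": {"series": [{"x": -0.2, "y": 3.6, "z": -0.1, "rx": 0.014, "ry": 0.008, "rz": 0}, {"x": -0.2, "y": 3.6, "z": -0.1, "rx": 0, "ry": 0, "rz": 0}, {"x": -0.2, "y": 3.6, "z": -0.1, "rx": 0, "ry": 0, "rz": 0}, {"x": -0.1, "y": 3, "z": -0.1, "rx": 0, "ry": 0, "rz": 0}, {"x": 0, "y": 0, "z": 0, "rx": 0, "ry": 0, "rz": 0}]}}

```text
clock: 73.42
position: [0.4397, -0.1621, 0.1024]
ee_rot: [-1.207, -1.214, 1.211]
force: [-0.1, -0.6, 0.8]
width: 0.933
```

```bash
python3 - <<'E'
from h import *
st();plan([.4432,-.1666,.025],1.57,4)
crop('side',(250,220,370,340),5,'s57')
E
```

```text
t73.42 pos [ 0.4397 -0.1621  0.1024] toolx [-0.004  1.     0.001] y [ 0.001  0.001 -1.   ] z [-1.    -0.004 -0.001] F [-0.1 -0.6  0.8] w 8.56
tool-axes shift cm [-0.46  7.74 -0.34] turn [0.001 0.005 0.001] | world cm [ 0.35 -0.45 -7.74] clock 73.42
 row [-0.23  3.87 -0.17] [0.    0.003 0.   ]
 row [-0.23  3.87 -0.17] [0.    0.003 0.   ]
```

View pics/s57.png

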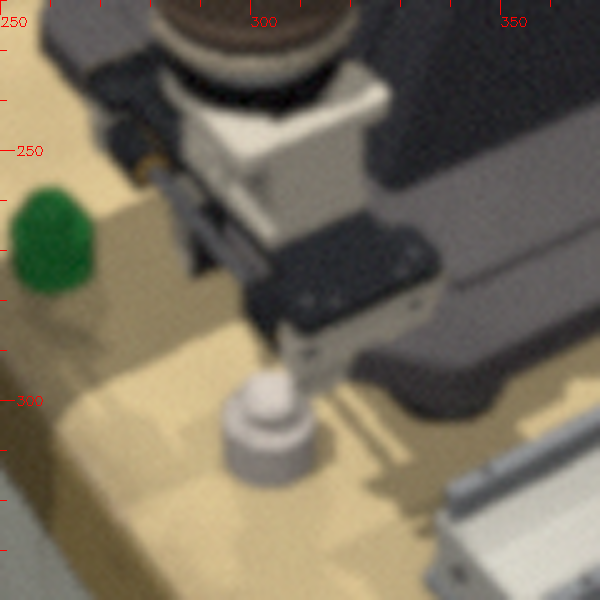

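>>> {"fn": "move_arm", "kwargs": {"series": [{"x": -0.5, "y": 1.5, "z": -0.2, "rx": 0, "ry": 0, "rz": 0}, {"x": 0, "y": 2.5, "z": 0, "rx": 0, "ry": 0, "rz": 0}, {"x": 0, "y": 2.4, "z": 0, "rx": 0, "ry": 0, "rz": 0}, {"x": 0, "y": 0.8, "z": 0, "rx": 0, "ry": 0, "rz": 0}, {"x": 0, "y": 0, "z": 0, "rx": 0, "ry": 0, "rz": 0}]}}

```text
clock: 74.1
position: [0.4477, -0.1678, 0.0328]
ee_rot: [-1.215, -1.223, 1.208]
force: [0.7, -0.0, 0.2]
width: 0.939
```

```bash
python3 - <<'E'
from h import *
st();plan([.4432,-.1666,.024],1.57,4)
crop('side',(250,220,370,340),5,'s58')
E
```

```text
t74.10 pos [ 0.4477 -0.1678  0.0328] toolx [-0.006  1.    -0.   ] y [ 0.012 -0.    -1.   ] z [-1.    -0.006 -0.012] F [ 0.7 -0.   0.2] w 8.62
tool-axes shift cm [0.12 0.87 0.46] turn [ 0.012  0.007 -0.   ] | world cm [-0.45  0.12 -0.88] clock 74.10
 row [0.12 0.87 0.46] [ 0.012  0.007 -0.   ]
```

View pics/s58.png

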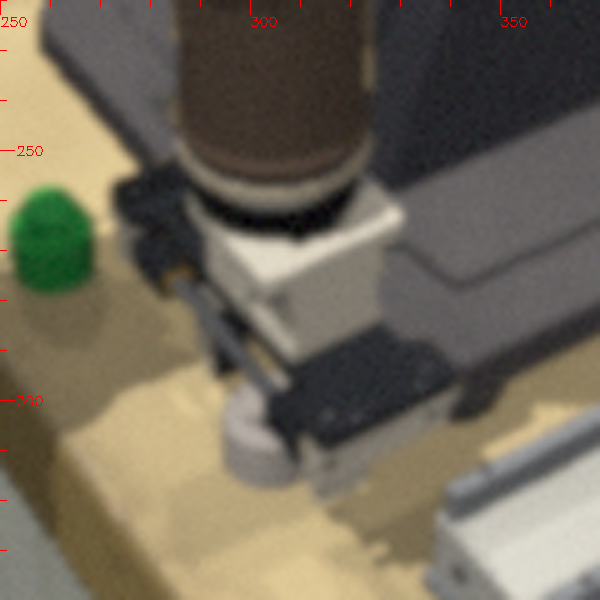

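>>> {"fn": "move_arm", "kwargs": {"series": [{"x": 0.1, "y": 0.8, "z": 0.5, "rx": 0.012, "ry": 0.007, "rz": 0}, {"x": 0, "y": 0, "z": 0, "rx": 0, "ry": 0, "rz": 0}, {"x": 0, "y": 0, "z": 0, "rx": 0, "ry": 0, "rz": 0}]}}

```text
clock: 74.53
position: [0.4436, -0.167, 0.0259]
ee_rot: [-1.212, -1.21, 1.208]
force: [-0.3, -0.3, -0.5]
width: 0.936
```

```bash
python3 - <<'E'
from h import *
st()
E
```

```text
t74.53 pos [ 0.4436 -0.167   0.0259] toolx [ 0.001  1.    -0.001] y [ 0.002 -0.001 -1.   ] z [-1.     0.001 -0.002] F [-0.3 -0.3 -0.5] w 8.59
```

>>> {"fn": "move_arm", "kwargs": {"series": [{"x": 0, "y": 0.35, "z": 0, "rx": 0, "ry": 0, "rz": 0}, {"x": 0, "y": 0, "z": 0, "rx": 0, "ry": 0, "rz": 0}, {"x": 0, "y": 0, "z": 0, "rx": 0, "ry": 0, "rz": 0}, {"x": 0, "y": 0, "z": 0, "rx": 0, "ry": 0, "rz": 0}, {"x": 0, "y": 0, "z": 0, "rx": 0, "ry": 0, "rz": 0}, {"x": 0, "y": 0, "z": 0, "rx": 0, "ry": 0, "rz": 0}, {"x": 0, "y": 0, "z": 0, "rx": 0, "ry": 0, "rz": 0}, {"x": 0, "y": 0, "z": 0, "rx": 0, "ry": 0, "rz": 0}], "jaw": 3.5, "newtons": 45}}

```text
clock: 75.53
position: [0.444, -0.1672, 0.0226]
ee_rot: [-1.213, -1.21, 1.208]
force: [-0.2, -1.2, -0.5]
width: 0.475
```

```bash
python3 - <<'E'
from h import *
st()
E
```

```text
t75.53 pos [ 0.444  -0.1672  0.0226] toolx [ 0.001  1.    -0.001] y [ 0.003 -0.001 -1.   ] z [-1.     0.001 -0.003] F [-0.2 -1.2 -0.5] w 4.36
```

>>> {"fn": "move_arm", "kwargs": {"series": [{"x": 0, "y": -2, "z": 0, "rx": 0, "ry": 0, "rz": 0}, {"x": 0, "y": -3, "z": 0, "rx": 0, "ry": 0, "rz": 0}, {"x": 0, "y": -3.5, "z": 0.3, "rx": 0, "ry": 0, "rz": 0}, {"x": 0, "y": -3.5, "z": 0.5, "rx": 0, "ry": 0, "rz": 0}, {"x": 0, "y": -3.5, "z": 0.5, "rx": 0, "ry": 0, "rz": 0}, {"x": 0, "y": -3.5, "z": 0.5, "rx": 0, "ry": 0, "rz": 0}, {"x": 1, "y": 0, "z": 1, "rx": 0, "ry": 0, "rz": 0}, {"x": 2, "y": 0, "z": 1, "rx": 0, "ry": 0, "rz": 0}]}}

```text
clock: 76.53
position: [0.4004, -0.1349, 0.2146]
ee_rot: [-1.204, -1.204, 1.21]
force: [-0.1, 0.1, -4.5]
width: 0.477
```

```bash
python3 - <<'E'
from h import *
st()
plan([*(JO+JR@[-.03,0]),.22],np.pi/2-.1,4)
crop('side',(200,140,400,340),3,'s59')
E
```

```text
t76.53 pos [ 0.4004 -0.1349  0.2146] toolx [0.002 1.    0.001] y [-0.006  0.001 -1.   ] z [-1.     0.002  0.006] F [-0.1  0.1 -4.5] w 4.38
tool-axes shift cm [43.87 -0.5  -3.13] turn [-0.007  0.098  0.001] | world cm [ 3.22 43.87  0.54] clock 76.53
 row [ 3.99 -0.05 -0.28] [-0.001  0.009  0.   ]
 row [ 3.99 -0.05 -0.25] [-0.001  0.009  0.   ]
 row [ 3.99 -0.05 -0.21] [-0.001  0.009  0.   ]
 row [ 3.99 -0.05 -0.18] [-0.001  0.009  0.   ]
 row [ 4.   -0.05 -0.14] [-0.001  0.009  0.   ]
 row [ 4.   -0.05 -0.11] [-0.001  0.009  0.   ]
 row [ 4.   -0.05 -0.07] [-0.001  0.009  0.   ]
 row [ 4.   -0.05 -0.04] [-0.001  0.009  0.   ]
 row [ 4.   -0.05 -0.  ] [-0.001  0.009  0.   ]
 row [ 4.   -0.05  0.04] [-0.001  0.009  0.   ]
 row [ 4.   -0.05  0.07] [-0.001  0.009  0.   ]
```

View pics/s59.png

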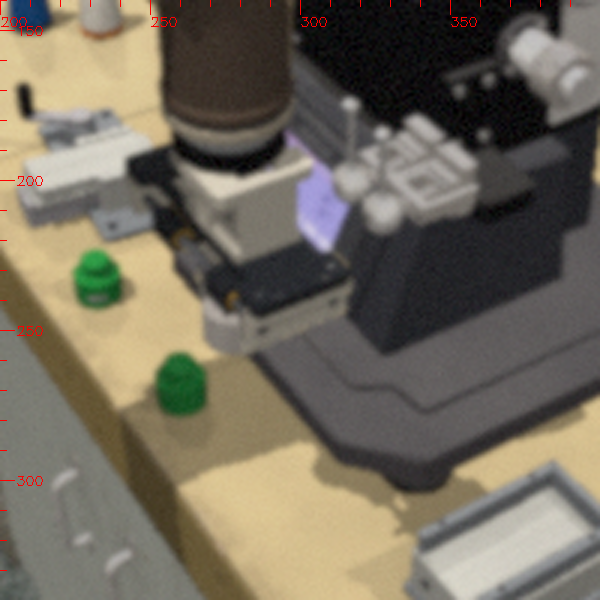

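>>> {"fn": "move_arm", "kwargs": {"series": [{"x": 3, "y": 0, "z": 0.2, "rx": 0, "ry": 0.009, "rz": 0}, {"x": 4, "y": 0, "z": 0.2, "rx": 0, "ry": 0.009, "rz": 0}, {"x": 4, "y": 0, "z": 0.1, "rx": 0, "ry": 0.009, "rz": 0}, {"x": 4, "y": 0, "z": 0.1, "rx": 0, "ry": 0.009, "rz": 0}, {"x": 4, "y": 0, "z": 0, "rx": 0, "ry": 0.009, "rz": 0}, {"x": 4, "y": 0, "z": -0.1, "rx": 0, "ry": 0.009, "rz": 0}, {"x": 4, "y": 0, "z": -0.1, "rx": 0, "ry": 0.009, "rz": 0}, {"x": 4, "y": 0, "z": -0.2, "rx": 0, "ry": 0.009, "rz": 0}, {"x": 4, "y": 0, "z": -0.2, "rx": 0, "ry": 0.009, "rz": 0}, {"x": 3, "y": 0, "z": -0.2, "rx": 0, "ry": 0.009, "rz": 0}, {"x": 0, "y": 0, "z": 0, "rx": 0, "ry": 0, "rz": 0}]}}

```text
clock: 77.95
position: [0.3984, 0.2605, 0.1975]
ee_rot: [-1.227, -1.116, 1.166]
force: [0.1, -0.7, -3.4]
width: 0.475
```

```bash
python3 - <<'E'
from h import *
st()
plan([*(JO+JR@[-.03,0]),.15],np.pi/2-.1,4)
E
```

```text
t77.95 pos [0.3984 0.2605 0.1975] toolx [ 0.087  0.996 -0.008] y [-0.036 -0.004 -0.999] z [-0.996  0.087  0.035] F [ 0.1 -0.7 -3.4] w 4.36
tool-axes shift cm [ 4.65  4.6  -3.21] turn [-0.035  0.013 -0.008] | world cm [ 3.43  4.33 -4.75] clock 77.95
 row [ 2.33  2.3  -1.6 ] [-0.018  0.007 -0.004]
 row [ 2.33  2.34 -1.55] [-0.018  0.007 -0.004]
```

>>> {"fn": "move_arm", "kwargs": {"series": [{"x": 2.3, "y": 1.5, "z": -1.7, "rx": -0.018, "ry": 0.007, "rz": -0.004}, {"x": 2.3, "y": 1.5, "z": -1.6, "rx": -0.018, "ry": 0.007, "rz": -0.004}, {"x": 0, "y": 1, "z": 0, "rx": 0, "ry": 0, "rz": 0}, {"x": 0, "y": 0, "z": 0, "rx": 0, "ry": 0, "rz": 0}, {"x": 0, "y": 0, "z": 0, "rx": 0, "ry": 0, "rz": 0}]}}

```text
clock: 78.58
position: [0.4299, 0.2985, 0.1498]
ee_rot: [-1.256, -1.124, 1.143]
force: [-0.2, -0.7, -3.8]
width: 0.476
```

```bash
python3 - <<'E'
from h import *
st();jp()
plan([*(JO+JR@[-.028,0.001]),.09],np.pi/2-.1,2)
E
```

```text
t78.58 pos [0.4299 0.2985 0.1498] toolx [ 0.102  0.995 -0.008] y [-0.008 -0.008 -1.   ] z [-0.995  0.102  0.007] F [-0.2 -0.7 -3.8] w 4.37
jig xy mm [-32.2  -5.5] z 0.1498
tool-axes shift cm [ 0.7   5.97 -0.47] turn [-0.007 -0.002 -0.008] | world cm [ 0.49  0.61 -5.98] clock 78.58
 row [ 0.23  1.99 -0.16] [-0.002 -0.001 -0.003]
 row [ 0.23  1.99 -0.15] [-0.002 -0.001 -0.003]
 row [ 0.22  1.99 -0.15] [-0.002 -0.001 -0.003]
```

>>> {"fn": "move_arm", "kwargs": {"series": [{"x": 0.6, "y": 2, "z": -0.2, "rx": -0.007, "ry": -0.002, "rz": -0.008}, {"x": 0.1, "y": 2, "z": 0, "rx": 0, "ry": 0, "rz": 0}, {"x": 0, "y": 1.8, "z": 0, "rx": 0, "ry": 0, "rz": 0}, {"x": 0, "y": 0, "z": 0, "rx": 0, "ry": 0, "rz": 0}, {"x": 0, "y": 0, "z": 0, "rx": 0, "ry": 0, "rz": 0}]}}

```text
clock: 79.2
position: [0.433, 0.3036, 0.0938]
ee_rot: [-1.255, -1.136, 1.13]
force: [-0.9, 0.4, -3.2]
width: 0.474
```

```bash
python3 - <<'E'
from h import *
st();jp()
plan([*(JO+JR@[-.028,0.001]),.078],np.pi/2-.1,2)
crop('side',(180,120,300,230),6,'s60')
E
```

```text
t79.20 pos [0.433  0.3036 0.0938] toolx [0.102 0.995 0.003] y [ 0.002  0.003 -1.   ] z [-0.995  0.102 -0.002] F [-0.9  0.4 -3.2] w 4.35
jig xy mm [-29.6  -0.2] z 0.0938
tool-axes shift cm [ 0.12  1.58 -0.16] turn [ 0.002 -0.002  0.003] | world cm [ 0.17  0.1  -1.58] clock 79.20
 row [ 0.12  1.58 -0.16] [ 0.002 -0.002  0.003]
```

View pics/s60.png

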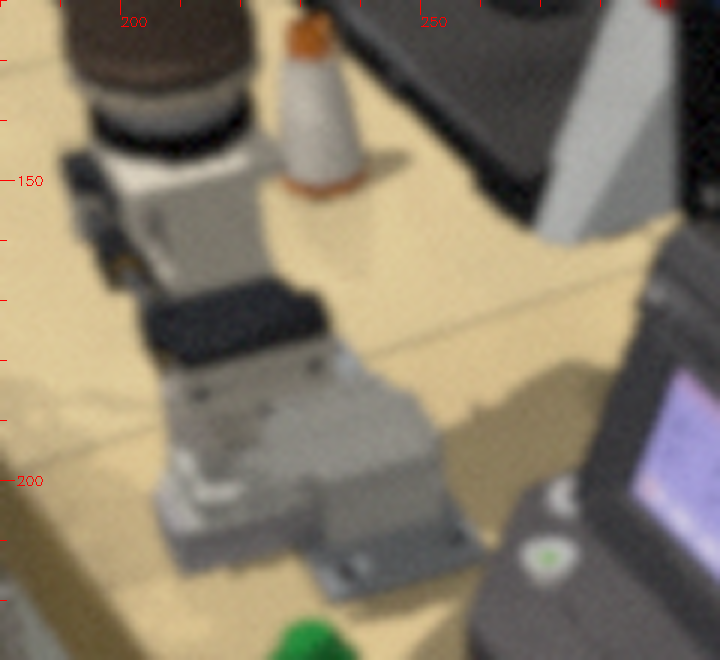

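>>> {"fn": "move_arm", "kwargs": {"series": [{"x": 0, "y": 1, "z": 0, "rx": 0, "ry": 0, "rz": 0}, {"x": 0, "y": 0.6, "z": 0, "rx": 0, "ry": 0, "rz": 0}, {"x": 0, "y": 0.2, "z": 0, "rx": 0, "ry": 0, "rz": 0}, {"x": 0, "y": 0, "z": 0, "rx": 0, "ry": 0, "rz": 0}]}}

```text
clock: 79.75
position: [0.4335, 0.304, 0.0758]
ee_rot: [-1.255, -1.138, 1.129]
force: [-0.4, 0.1, -4.1]
width: 0.474
```

```bash
python3 - <<'E'
from h import *
st();jp()
E
```

```text
t79.75 pos [0.4335 0.304  0.0758] toolx [0.102 0.995 0.005] y [ 0.004  0.004 -1.   ] z [-0.995  0.102 -0.003] F [-0.4  0.1 -4.1] w 4.35
jig xy mm [-29.2   0.3] z 0.0758
```

>>> {"fn": "move_arm", "kwargs": {"series": [{"x": 0, "y": 0.2, "z": 0, "rx": 0.003, "ry": 0, "rz": 0.005}, {"x": 0, "y": 0.15, "z": 0, "rx": 0, "ry": 0, "rz": 0}, {"x": 0, "y": 0, "z": 0, "rx": 0, "ry": 0, "rz": 0}]}}

```text
clock: 80.12
position: [0.4337, 0.3043, 0.0726]
ee_rot: [-1.256, -1.133, 1.133]
force: [-1.0, -0.7, -1.8]
width: 0.479
```

```bash
python3 - <<'E'
from h import *
st();jp()
E
```

```text
t80.12 pos [0.4337 0.3043 0.0726] toolx [ 0.102  0.995 -0.   ] y [ 0. -0. -1.] z [-0.995  0.102 -0.   ] F [-1.  -0.7 -1.8] w 4.39
jig xy mm [-29.    0.6] z 0.0726
```

Touch is beginning, right at the expected height.

>>> {"fn": "move_arm", "kwargs": {"series": [{"x": 0, "y": 0.08, "z": 0, "rx": 0, "ry": 0, "rz": 0}, {"x": 0, "y": 0, "z": 0, "rx": 0, "ry": 0, "rz": 0}]}}

```text
clock: 80.38
position: [0.4338, 0.3043, 0.0727]
ee_rot: [-1.256, -1.134, 1.133]
force: [-0.8, -0.1, -4.3]
width: 0.48
```

```bash
python3 - <<'E'
from h import *
st();jp()
E
```

```text
t80.38 pos [0.4338 0.3043 0.0727] toolx [0.102 0.995 0.   ] y [ 0.001  0.    -1.   ] z [-0.995  0.102 -0.001] F [-0.8 -0.1 -4.3] w 4.41
jig xy mm [-28.9   0.6] z 0.0727
```

>>> {"fn": "move_arm", "kwargs": {"series": [{"x": 0, "y": 0.15, "z": 0, "rx": 0, "ry": 0, "rz": 0}, {"x": 0, "y": 0, "z": 0, "rx": 0, "ry": 0, "rz": 0}]}}

```text
clock: 80.62
position: [0.434, 0.3045, 0.0727]
ee_rot: [-1.256, -1.134, 1.132]
force: [-0.2, -0.7, -4.3]
width: 0.476
```

```bash
python3 - <<'E'
from h import *
st();jp()
E
```

```text
t80.62 pos [0.434  0.3045 0.0727] toolx [0.102 0.995 0.001] y [ 0.001  0.001 -1.   ] z [-0.995  0.102 -0.001] F [-0.2 -0.7 -4.3] w 4.37
jig xy mm [-28.8   0.8] z 0.0727
```

>>> {"fn": "move_arm", "kwargs": {"series": [{"x": 0, "y": 0.2, "z": 0, "rx": 0, "ry": 0, "rz": 0}, {"x": 0, "y": 0.1, "z": 0, "rx": 0, "ry": 0, "rz": 0}]}}

```text
clock: 80.88
position: [0.4341, 0.3046, 0.0725]
ee_rot: [-1.255, -1.135, 1.131]
force: [-5.3, -3.9, 15.1]
width: 0.475
```

```bash
python3 - <<'E'
from h import *
st();jp()
crop('side',(180,120,300,230),6,'s61')
E
```

```text
t80.88 pos [0.4341 0.3046 0.0725] toolx [0.103 0.995 0.002] y [ 0.001  0.002 -1.   ] z [-0.995  0.103 -0.001] F [-5.3 -3.9 15.1] w 4.36
jig xy mm [-28.7   0.9] z 0.0725
```

View pics/s61.png

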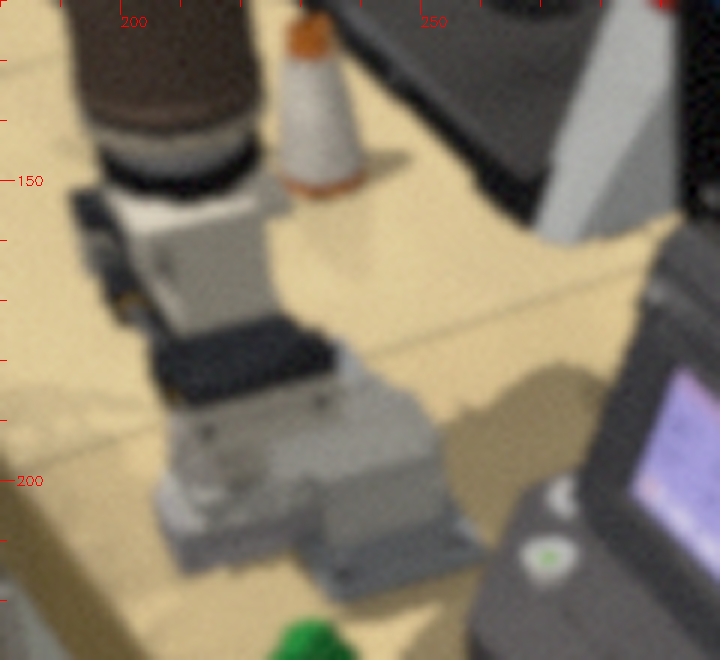

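>>> {"fn": "move_arm", "kwargs": {"series": [{"x": 0, "y": 0, "z": 0, "rx": 0, "ry": 0, "rz": 0}, {"x": 0, "y": 0, "z": 0, "rx": 0, "ry": 0, "rz": 0}, {"x": 0, "y": 0, "z": 0, "rx": 0, "ry": 0, "rz": 0}, {"x": 0, "y": 0, "z": 0, "rx": 0, "ry": 0, "rz": 0}], "jaw": 7}}

```text
clock: 81.42
position: [0.435, 0.3053, 0.0726]
ee_rot: [-1.255, -1.137, 1.129]
force: [0.1, 0.2, 0.7]
width: 0.765
```

```bash
python3 - <<'E'
from h import *
st();jp()
E
```

```text
t81.42 pos [0.435  0.3053 0.0726] toolx [0.103 0.995 0.004] y [ 0.003  0.004 -1.   ] z [-0.995  0.103 -0.003] F [0.1 0.2 0.7] w 7.02
jig xy mm [-27.8   1.7] z 0.0726
```

>>> {"fn": "move_arm", "kwargs": {"series": [{"x": 0, "y": -1.5, "z": 0, "rx": 0, "ry": 0, "rz": 0}, {"x": 0, "y": -2.5, "z": 0, "rx": 0, "ry": 0, "rz": 0}, {"x": 0, "y": -3.5, "z": 0, "rx": 0, "ry": 0, "rz": 0}, {"x": 0, "y": -4, "z": 0.4, "rx": 0, "ry": 0, "rz": 0}, {"x": 0, "y": -4, "z": 0.8, "rx": 0, "ry": 0, "rz": 0}, {"x": -4, "y": 0, "z": 0.4, "rx": 0, "ry": 0, "rz": 0}, {"x": -5, "y": 0, "z": 0, "rx": 0, "ry": 0, "rz": 0}, {"x": -5, "y": 0, "z": -0.3, "rx": 0, "ry": 0, "rz": 0}, {"x": -5, "y": 0, "z": -0.3, "rx": 0, "ry": 0, "rz": 0}, {"x": -5, "y": 0, "z": -0.3, "rx": 0, "ry": 0, "rz": 0}, {"x": -5, "y": 0, "z": -0.3, "rx": 0, "ry": 0, "rz": 0}, {"x": 0, "y": 0, "z": 0, "rx": 0, "ry": 0, "rz": 0}]}}

```text
clock: 82.92
position: [0.4008, 0.0084, 0.2415]
ee_rot: [-1.257, -1.148, 1.118]
force: [0.2, 0.1, 0.1]
width: 0.758
```

```bash
python3 - <<'E'
from h import *
st()
crop('side',(180,130,300,230),6,'s62')
crop('top',(150,250,270,340),6,'t62')
crop('top',(0,0,640,480),1,'t63')
E
```

```text
t82.92 pos [0.4008 0.0084 0.2415] toolx [0.103 0.995 0.013] y [ 0.014  0.011 -1.   ] z [-0.995  0.103 -0.012] F [0.2 0.1 0.1] w 6.96
```

View pics/s62.png

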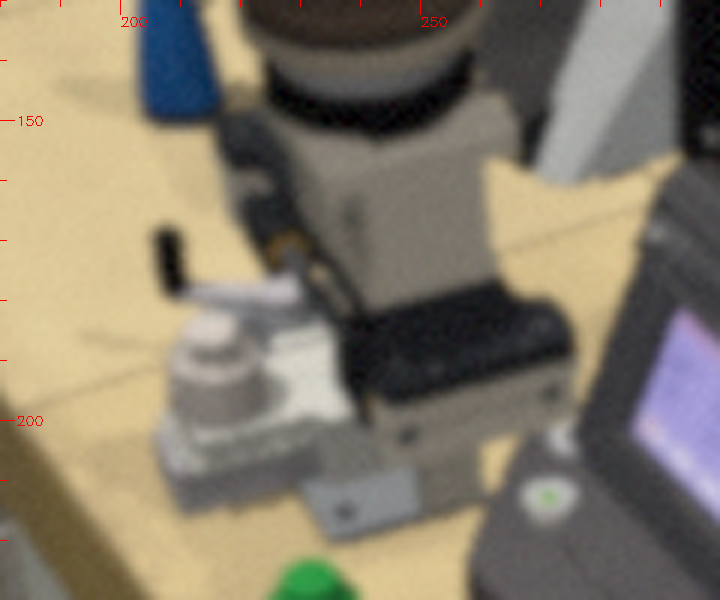

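View pics/t62.png

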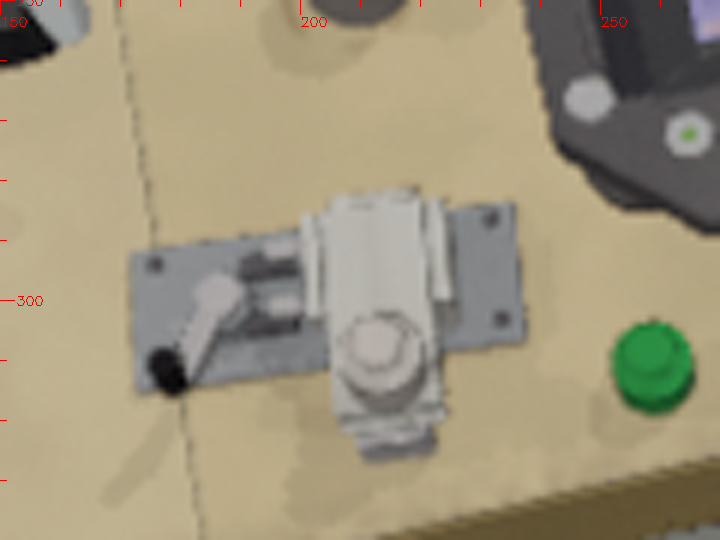

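View pics/t63.png

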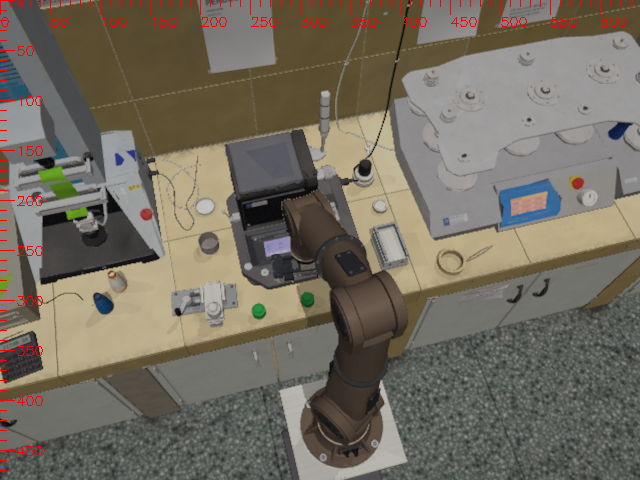

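>>> {"fn": "move_arm", "kwargs": {"series": [{"x": -5, "y": 0, "z": 0, "rx": 0, "ry": 0, "rz": 0}, {"x": -5, "y": 0, "z": 0, "rx": 0, "ry": 0, "rz": 0}, {"x": -5, "y": 0, "z": 0, "rx": 0, "ry": 0, "rz": 0}, {"x": 0, "y": 0, "z": 0, "rx": 0, "ry": 0, "rz": 0}]}}

```text
clock: 83.58
position: [0.3901, -0.135, 0.2403]
ee_rot: [-1.249, -1.164, 1.131]
force: [1.0, 1.7, -1.0]
width: 0.765
```

```bash
python3 - <<'E'
from h import *
crop('side',(195,150,265,220),11,'s64')
a=sum(arm.get_image('top').astype(float) for _ in range(4))/4
crop('top',(190,275,235,325),12,'t64',a.astype(np.uint8))
E
```

```text
(no output)
```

View pics/s64.png

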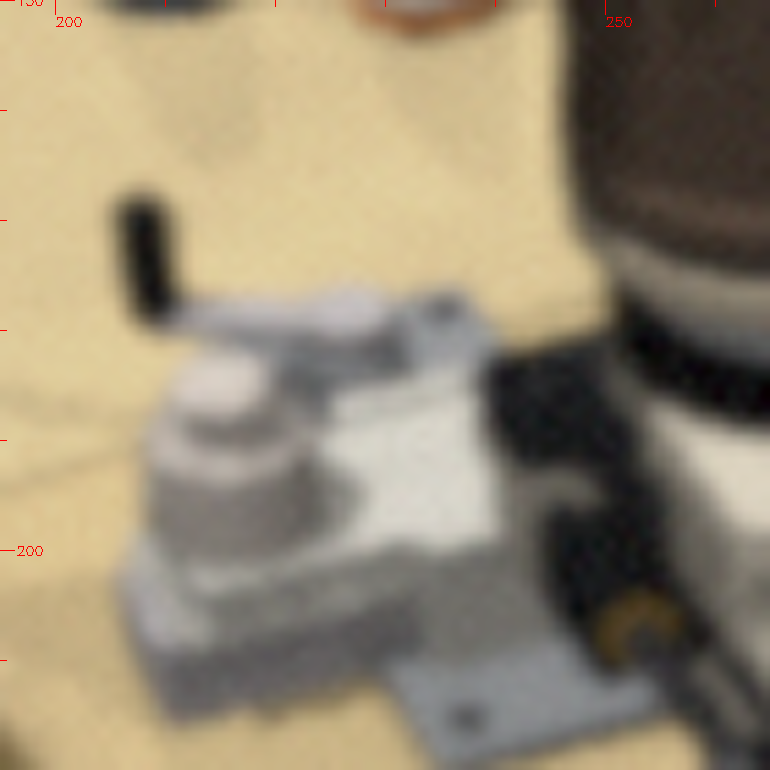

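View pics/t64.png

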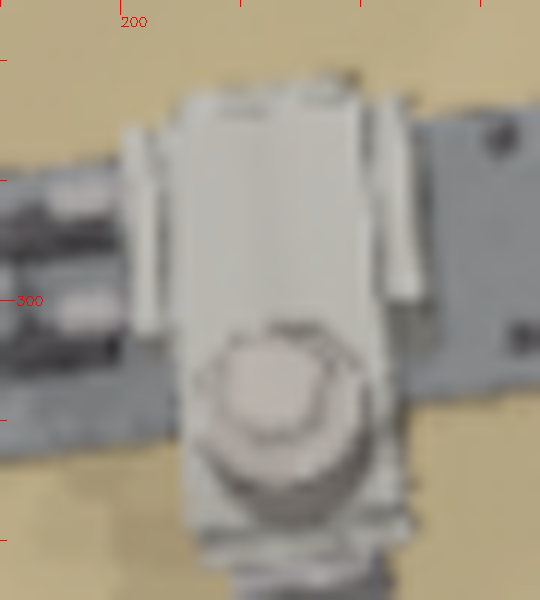

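```bash
python3 - <<'E'
from h import *
J=lambda x,y,z:[*(JO+JR@[x,y]),z]
for n,X in (("front mid top",J(-.06,0,.05)),("front L",J(-.06,.028,.05)),("front R",J(-.06,-.028,.05)),("front R bot",J(-.06,-.028,.03)),("w base near",J(-.051,0.001,.05)),("w top",J(-.0285,.001,.096)),("bed front",J(-.066,0,.03)),("far L",J(.06,.028,.05)),("far R",J(.06,-.028,.05)),("fence near top",J(.004,-.0295,.052)),("fence far",J(.064,-.0295,.052)),("jaw near",J(.004,.0295,.052))):
    print(n,proj('top',X).round(1),proj('side',X).round(1))
E
```

```text
front mid top [214.8 319.6] [207.5 199.7]
front L [206.  320.8] [204.6 194.6]
front R [223.6 318.3] [210.5 204.9]
front R bot [224.4 320.6] [211.4 210.4]
w base near [214.3 317. ] [210.4 198.7]
w top [211.7 305.1] [215.8 183.9]
bed front [215.8 323.5] [206.4 205.7]
far L [203.5 286.6] [242.7 184.5]
far R [220.6 284.3] [249.4 194.2]
fence near top [222.4 299.6] [231.6 198.9]
fence far [220.9 282.9] [250.8 193.6]
jaw near [204.1 302.1] [225.  188.4]
```

```bash
python3 - <<'E'
from h import *
a={c:(sum(arm.get_image(c).astype(float) for _ in range(4))/4).astype(np.uint8) for c in('side','top')}
cv2.imwrite('pics/a_side.png',a['side']);cv2.imwrite('pics/a_top.png',a['top'])
crop('side',(198,175,238,217),18,'s65',a['side'])
crop('top',(200,298,232,328),22,'t65',a['top'])
E
```

```text
(no output)
```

View pics/s65.png

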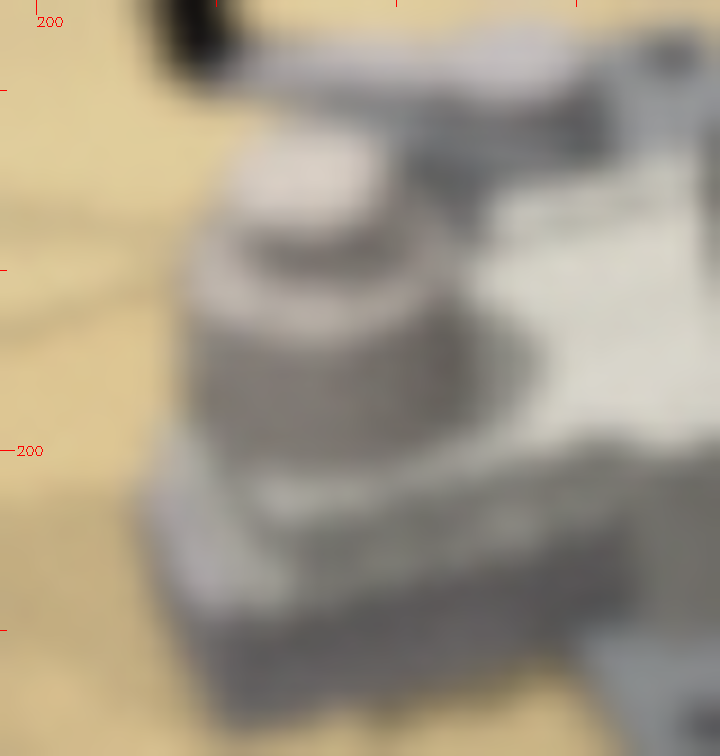

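View pics/t65.png

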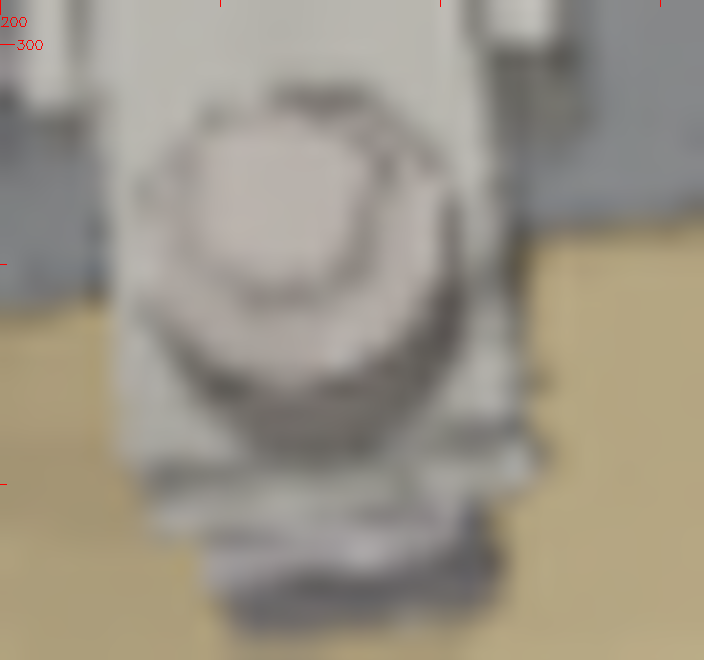

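```bash
python3 - <<'E'
from h import *
p=lambda q:(JR.T@(q[:2]-JO)*1000).round(1)
def wt(n,u,v,z):
    P=arm.camera_params(n);c=-P["R"].T@P["t"];e=cast(n,u,v,z);d=(e-c)[:2];d/=np.linalg.norm(d);return p(e[:2]+.0225*d)
print("side R corner",p(cast('side',212.2,202.8,.05)))
print("side weight base",wt('side',214.7,201.4,.05),"body top rim",wt('side',214.9,194.2,.078))
print("top front L,R",p(cast('top',206.2,319.3,.05)),p(cast('top',223.4,317.5,.05)))
print("top weight base",wt('top',214.5,318.8,.05),"rim",wt('top',213.5,315.6,.078))
print("knob top",p(cast('top',212.6,307.5,.094)),p(cast('side',215,184.6,.094)))
print("top bed front",p(cast('top',(205+10)/22+200,298+600/22,.03)))
E
```

```text
side R corner [-52.3 -20.4]
side weight base [-38.6   4.8] body top rim [-35.8   0.4]
top front L,R [-55.1  27. ] [-57.1 -27.7]
top weight base [-35.6   6.7] rim [-35.6   5.9]
knob top [-36.3  -1. ] [-31.    1.5]
top bed front [-69.1  19.6]
```

>>> {"fn": "move_arm", "kwargs": {"series": [{"x": 4, "y": 0, "z": 0.4, "rx": 0, "ry": 0, "rz": 0}, {"x": 5, "y": 0, "z": 0.5, "rx": 0, "ry": 0, "rz": 0}, {"x": 5, "y": 0, "z": 0.5, "rx": 0, "ry": 0, "rz": 0}, {"x": 5, "y": 0, "z": 0.5, "rx": 0, "ry": 0, "rz": 0}, {"x": 5, "y": 0, "z": 0.4, "rx": 0, "ry": 0, "rz": 0}, {"x": 5, "y": 0, "z": 0.3, "rx": 0, "ry": 0, "rz": 0}, {"x": 5, "y": 0, "z": 0.2, "rx": 0, "ry": 0, "rz": 0}, {"x": 4, "y": 0, "z": 0, "rx": 0, "ry": 0, "rz": 0}, {"x": 3, "y": 0, "z": 0, "rx": 0, "ry": 0, "rz": 0}, {"x": 0, "y": 0, "z": 0, "rx": 0, "ry": 0, "rz": 0}], "jaw": 8}}

```text
clock: 85.48
position: [0.3967, 0.2914, 0.2465]
ee_rot: [-1.25, -1.168, 1.127]
force: [-0.6, -0.0, 0.7]
width: 0.873
```

```bash
python3 - <<'E'
from h import *
st()
plan([*(JO+JR@[-.034,.001]),.17],np.pi/2-.1,4)
E
```

```text
t85.47 pos [0.3967 0.2914 0.2465] toolx [0.083 0.996 0.016] y [ 0.019  0.015 -1.   ] z [-0.996  0.084 -0.018] F [-0.6 -0.   0.7] w 8.01
tool-axes shift cm [ 1.52  7.73 -2.94] turn [0.018 0.016 0.016] | world cm [ 3.21  1.38 -7.65] clock 85.47
 row [ 0.76  3.86 -1.47] [0.009 0.008 0.008]
 row [ 0.8   3.84 -1.5 ] [0.009 0.008 0.008]
```

>>> {"fn": "move_arm", "kwargs": {"series": [{"x": 0.8, "y": 3.5, "z": -1.5, "rx": 0.009, "ry": 0.008, "rz": 0.008}, {"x": 0.7, "y": 3, "z": -1.3, "rx": 0.009, "ry": 0.008, "rz": 0.008}, {"x": 0, "y": 0, "z": 0, "rx": 0, "ry": 0, "rz": 0}, {"x": 0, "y": 0, "z": 0, "rx": 0, "ry": 0, "rz": 0}]}}

```text
clock: 85.98
position: [0.4279, 0.3027, 0.1818]
ee_rot: [-1.256, -1.134, 1.134]
force: [-0.4, 0.0, 0.0]
width: 0.869
```

```bash
python3 - <<'E'
from h import *
st();jp()
plan([*(JO+JR@[-.034,.001]),.12],np.pi/2-.1,4)
E
```

```text
t85.97 pos [0.4279 0.3027 0.1818] toolx [ 0.101  0.995 -0.   ] y [ 0. -0. -1.] z [-0.995  0.101 -0.   ] F [-0.4  0.   0. ] w 7.98
jig xy mm [-34.6  -1.6] z 0.1818
tool-axes shift cm [ 0.26  6.18 -0.06] turn [ 0.    -0.002 -0.   ] | world cm [ 0.09  0.25 -6.18] clock 85.97
 row [ 0.13  3.09 -0.03] [ 0.    -0.001 -0.   ]
 row [ 0.13  3.09 -0.03] [ 0.    -0.001 -0.   ]
```

>>> {"fn": "move_arm", "kwargs": {"series": [{"x": 0.2, "y": 3, "z": 0.1, "rx": 0, "ry": 0, "rz": 0}, {"x": 0, "y": 3, "z": 0.1, "rx": 0, "ry": 0, "rz": 0}, {"x": 0, "y": 0, "z": 0, "rx": 0, "ry": 0, "rz": 0}, {"x": 0, "y": 0, "z": 0, "rx": 0, "ry": 0, "rz": 0}]}}

```text
clock: 86.48
position: [0.4272, 0.3052, 0.1268]
ee_rot: [-1.256, -1.141, 1.126]
force: [0.4, -0.4, -0.5]
width: 0.874
```

```bash
python3 - <<'E'
from h import *
st();jp()
plan([*(JO+JR@[-.034,.001]),.0745],np.pi/2-.1,2)
E
```

```text
t86.47 pos [0.4272 0.3052 0.1268] toolx [0.102 0.995 0.006] y [ 0.006  0.006 -1.   ] z [-0.995  0.102 -0.006] F [ 0.4 -0.4 -0.5] w 8.02
jig xy mm [-35.5   0.9] z 0.1268
tool-axes shift cm [-0.02  5.23 -0.12] turn [ 0.006 -0.002  0.006] | world cm [ 0.15 -0.   -5.23] clock 86.47
 row [-0.01  1.74 -0.04] [ 0.002 -0.001  0.002]
 row [-0.    1.74 -0.04] [ 0.002 -0.001  0.002]
 row [ 0.    1.74 -0.05] [ 0.002 -0.001  0.002]
```

>>> {"fn": "move_arm", "kwargs": {"series": [{"x": 0, "y": 2, "z": 0, "rx": 0.006, "ry": 0, "rz": 0.006}, {"x": 0, "y": 2, "z": 0, "rx": 0, "ry": 0, "rz": 0}, {"x": 0, "y": 1, "z": 0, "rx": 0, "ry": 0, "rz": 0}, {"x": 0, "y": 0, "z": 0, "rx": 0, "ry": 0, "rz": 0}, {"x": 0, "y": 0, "z": 0, "rx": 0, "ry": 0, "rz": 0}]}}

```text
clock: 87.1
position: [0.4291, 0.3067, 0.0775]
ee_rot: [-1.255, -1.137, 1.13]
force: [0.1, 0.6, 0.1]
width: 0.868
```

```bash
python3 - <<'E'
from h import *
st();jp()
crop('side',(180,120,270,220),6,'s66')
crop('top',(180,270,250,335),10,'t66')
E
```

```text
t87.10 pos [0.4291 0.3067 0.0775] toolx [0.102 0.995 0.004] y [ 0.003  0.004 -1.   ] z [-0.995  0.102 -0.003] F [0.1 0.6 0.1] w 7.96
jig xy mm [-33.9   2.6] z 0.0775
```

View pics/s66.png

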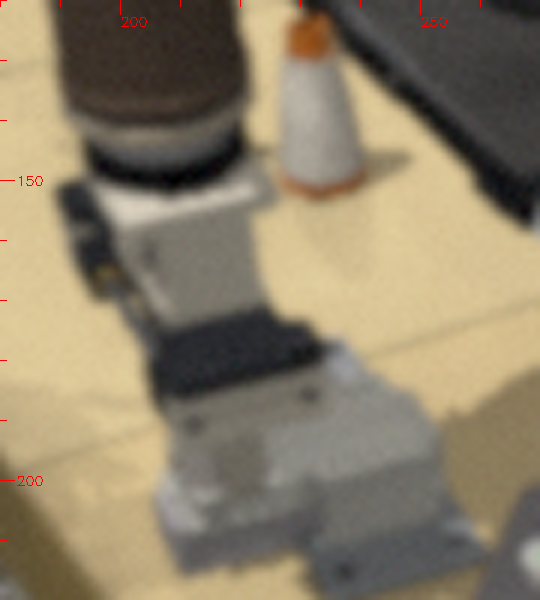

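View pics/t66.png

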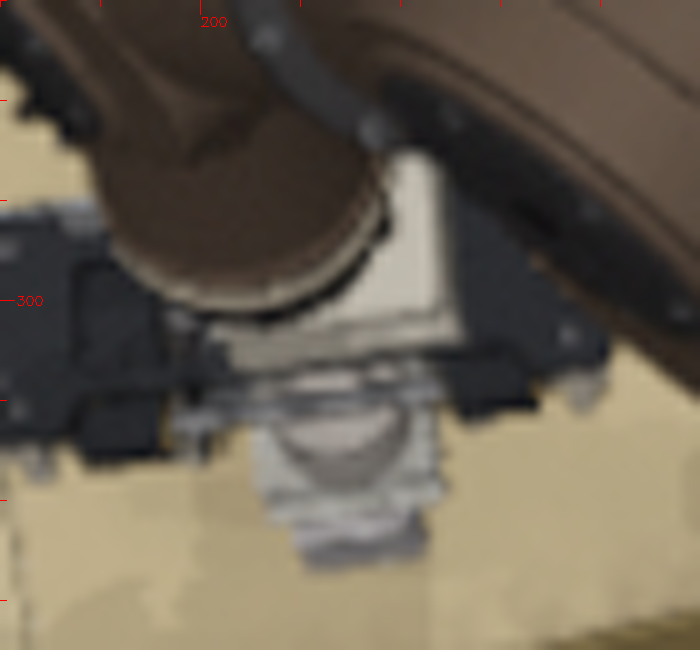

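>>> {"fn": "move_arm", "kwargs": {"series": [{"x": -0.2, "y": 0.35, "z": 0.2, "rx": 0.003, "ry": 0, "rz": 0.004}, {"x": 0, "y": 0, "z": 0, "rx": 0, "ry": 0, "rz": 0}, {"x": 0, "y": 0, "z": 0, "rx": 0, "ry": 0, "rz": 0}]}}

```text
clock: 87.58
position: [0.4271, 0.3052, 0.0746]
ee_rot: [-1.256, -1.134, 1.133]
force: [0.6, 2.0, -0.0]
width: 0.872
```

```bash
python3 - <<'E'
from h import *
st();jp()
E
```

```text
t87.58 pos [0.4271 0.3052 0.0746] toolx [0.102 0.995 0.001] y [ 0.001  0.001 -1.   ] z [-0.995  0.102 -0.001] F [ 0.6  2.  -0. ] w 8.0
jig xy mm [-35.7   0.9] z 0.0746
```

>>> {"fn": "move_arm", "kwargs": {"series": [{"x": 0, "y": 0, "z": 0, "rx": 0, "ry": 0, "rz": 0}, {"x": 0, "y": 0, "z": 0, "rx": 0, "ry": 0, "rz": 0}, {"x": 0, "y": 0, "z": 0, "rx": 0, "ry": 0, "rz": 0}, {"x": 0, "y": 0, "z": 0, "rx": 0, "ry": 0, "rz": 0}, {"x": 0, "y": 0, "z": 0, "rx": 0, "ry": 0, "rz": 0}, {"x": 0, "y": 0, "z": 0, "rx": 0, "ry": 0, "rz": 0}], "jaw": 3.5, "newtons": 40}}

```text
clock: 88.32
position: [0.4272, 0.3053, 0.0747]
ee_rot: [-1.255, -1.135, 1.133]
force: [0.1, -0.5, -0.3]
width: 0.478
```

```bash
python3 - <<'E'
from h import *
st();jp()
E
```

```text
t88.33 pos [0.4272 0.3053 0.0747] toolx [0.102 0.995 0.001] y [ 0.001  0.001 -1.   ] z [-0.995  0.102 -0.001] F [ 0.1 -0.5 -0.3] w 4.39
jig xy mm [-35.6   1. ] z 0.0747
```

Lift 5 mm, shift 8 mm along jig +x.

>>> {"fn": "move_arm", "kwargs": {"series": [{"x": 0, "y": -0.6, "z": 0, "rx": 0, "ry": 0, "rz": 0}, {"x": 0, "y": 0, "z": 0, "rx": 0, "ry": 0, "rz": 0}, {"x": 0, "y": 0, "z": -0.8, "rx": 0, "ry": 0, "rz": 0}, {"x": 0, "y": 0, "z": 0, "rx": 0, "ry": 0, "rz": 0}, {"x": 0, "y": 0, "z": 0, "rx": 0, "ry": 0, "rz": 0}]}}

```text
clock: 88.95
position: [0.435, 0.3036, 0.0803]
ee_rot: [-1.256, -1.133, 1.134]
force: [0.1, -0.5, -4.2]
width: 0.477
```

```bash
python3 - <<'E'
from h import *
st();jp()
E
```

```text
t88.95 pos [0.435  0.3036 0.0803] toolx [ 0.102  0.995 -0.001] y [-0.001 -0.001 -1.   ] z [-0.995  0.102  0.001] F [ 0.1 -0.5 -4.2] w 4.38
jig xy mm [-27.6   0.1] z 0.0803
```

>>> {"fn": "move_arm", "kwargs": {"series": [{"x": 0, "y": 0.5, "z": 0, "rx": 0, "ry": 0, "rz": 0}, {"x": 0, "y": 0, "z": 0, "rx": 0, "ry": 0, "rz": 0}, {"x": 0, "y": 0.2, "z": 0, "rx": 0, "ry": 0, "rz": 0}]}}

```text
clock: 89.32
position: [0.4351, 0.3038, 0.0745]
ee_rot: [-1.255, -1.133, 1.134]
force: [-11.0, -8.6, 45.3]
width: 0.473
```

```bash
python3 - <<'E'
from h import *
st();jp()
E
```

```text
t89.33 pos [0.4351 0.3038 0.0745] toolx [0.102 0.995 0.   ] y [-0.001  0.    -1.   ] z [-0.995  0.102  0.001] F [-11.   -8.6  45.3] w 4.34
jig xy mm [-27.6   0.2] z 0.0745
```

>>> {"fn": "move_arm", "kwargs": {"series": [{"x": 0, "y": -0.05, "z": 0, "rx": 0, "ry": 0, "rz": 0}, {"x": 0, "y": 0, "z": 0, "rx": 0, "ry": 0, "rz": 0}]}}

```text
clock: 89.58
position: [0.4351, 0.3038, 0.0754]
ee_rot: [-1.255, -1.133, 1.133]
force: [-0.2, -0.1, -2.9]
width: 0.477
```

```bash
python3 - <<'E'
from h import *
st();jp()
E
```

```text
t89.58 pos [0.4351 0.3038 0.0754] toolx [0.102 0.995 0.   ] y [-0.     0.001 -1.   ] z [-0.995  0.102  0.   ] F [-0.2 -0.1 -2.9] w 4.38
jig xy mm [-27.6   0.3] z 0.0754
```

>>> {"fn": "move_arm", "kwargs": {"series": [{"x": 0, "y": 0.1, "z": 0, "rx": 0, "ry": 0, "rz": 0}, {"x": 0, "y": 0, "z": 0, "rx": 0, "ry": 0, "rz": 0}]}}

```text
clock: 89.82
position: [0.435, 0.3038, 0.0747]
ee_rot: [-1.255, -1.133, 1.133]
force: [-0.4, -1.3, 0.6]
width: 0.477
```

```bash
python3 - <<'E'
from h import *
st();jp()
E
```

```text
t89.83 pos [0.435  0.3038 0.0747] toolx [0.102 0.995 0.001] y [-0.001  0.001 -1.   ] z [-0.995  0.102  0.001] F [-0.4 -1.3  0.6] w 4.38
jig xy mm [-27.7   0.3] z 0.0747
```

Resting on the plate (force +0.6 instead of −4). Release, rise, leave.

>>> {"fn": "move_arm", "kwargs": {"series": [{"x": 0, "y": 0, "z": 0, "rx": 0, "ry": 0, "rz": 0}, {"x": 0, "y": 0, "z": 0, "rx": 0, "ry": 0, "rz": 0}, {"x": 0, "y": 0, "z": 0, "rx": 0, "ry": 0, "rz": 0}, {"x": 0, "y": 0, "z": 0, "rx": 0, "ry": 0, "rz": 0}, {"x": 0, "y": -1.5, "z": 0, "rx": 0, "ry": 0, "rz": 0}, {"x": 0, "y": -2.5, "z": 0, "rx": 0, "ry": 0, "rz": 0}, {"x": 0, "y": -3.5, "z": 0, "rx": 0, "ry": 0, "rz": 0}, {"x": 0, "y": -4, "z": 0.4, "rx": 0, "ry": 0, "rz": 0}, {"x": 0, "y": -4, "z": 0.8, "rx": 0, "ry": 0, "rz": 0}], "jaw": 7}}

```text
clock: 90.95
position: [0.4227, 0.304, 0.2355]
ee_rot: [-1.256, -1.13, 1.135]
force: [0.3, -0.0, -0.6]
width: 0.762
```

>>> {"fn": "move_arm", "kwargs": {"series": [{"x": -4, "y": 0, "z": 0.4, "rx": 0, "ry": 0, "rz": 0}, {"x": -5, "y": 0, "z": 0, "rx": 0, "ry": 0, "rz": 0}, {"x": -5, "y": 0, "z": -0.3, "rx": 0, "ry": 0, "rz": 0}, {"x": -5, "y": 0, "z": -0.3, "rx": 0, "ry": 0, "rz": 0}, {"x": -5, "y": 0, "z": -0.3, "rx": 0, "ry": 0, "rz": 0}, {"x": -5, "y": 0, "z": -0.3, "rx": 0, "ry": 0, "rz": 0}, {"x": -5, "y": 0, "z": 0, "rx": 0, "ry": 0, "rz": 0}, {"x": -5, "y": 0, "z": 0, "rx": 0, "ry": 0, "rz": 0}, {"x": -5, "y": 0, "z": 0, "rx": 0, "ry": 0, "rz": 0}, {"x": 0, "y": 0, "z": 0, "rx": 0, "ry": 0, "rz": 0}]}}

```text
clock: 92.2
position: [0.3863, -0.1465, 0.2468]
ee_rot: [-1.26, -1.152, 1.116]
force: [-0.2, 0.8, -0.0]
width: 0.762
```

```bash
python3 - <<'E'
from h import *
st()
a={c:(sum(arm.get_image(c).astype(float) for _ in range(3))/3).astype(np.uint8) for c in('side','top')}
crop('side',(195,150,265,220),8,'s67',a['side'])
crop('top',(165,275,245,330),9,'t67',a['top'])
crop('side',(0,0,640,480),1,'s68',a['side'])
E
```

```text
t92.20 pos [ 0.3863 -0.1465  0.2468] toolx [0.103 0.995 0.013] y [ 0.018  0.011 -1.   ] z [-0.995  0.103 -0.017] F [-0.2  0.8 -0. ] w 7.0
```

View pics/s67.png

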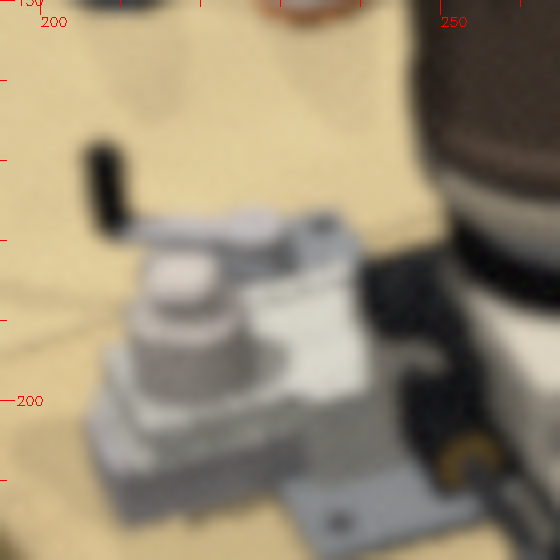

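View pics/t67.png

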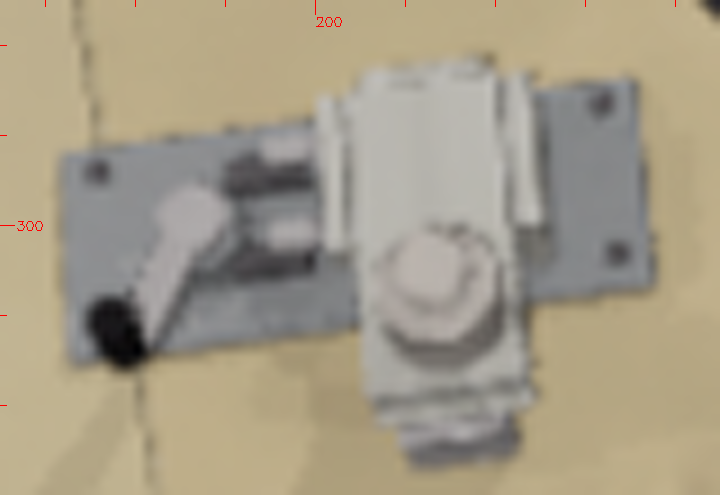

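View pics/s68.png

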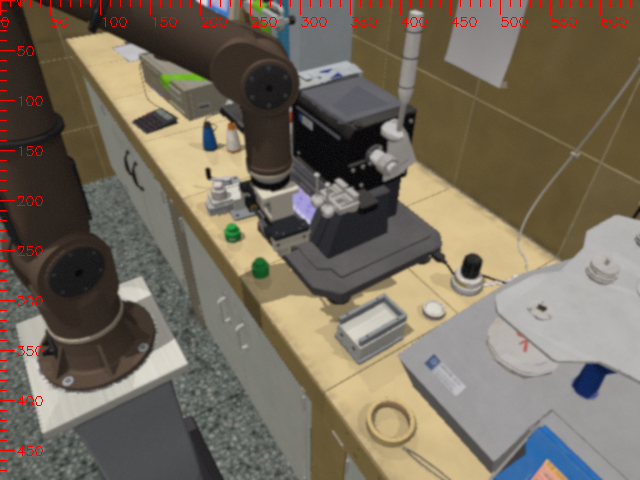

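```bash
python3 -c "
from cell import arm
print(arm.sign_off())"
```

```text
the job is handed in; nothing more can be done
None
```

The job is handed in at about 92 s of the 210 s. The lever was opened fully, and all four plates were brought from the rack into one stack on the jig's bed. The lever was then swung to 60 degrees, and the steel weight now stands upright on the half of the stack that sticks out.

- **Lever:** the post's position in both camera views fits 60 degrees. One reading from the post's top gave 57.5, and the arm's own travel gave 60.7.
- **Weight:** it had been knocked about 3 cm aside before I gripped it, so I located it again. The first placing looked almost flush with the plates' front edge, so I regripped it and moved it about 8 mm inward. The last pictures show it upright, well inside the edge and clear of the jaws.
- **Forces:** when I set the weight down again, the wrist force briefly reached 45 N through the held weight. Nothing else came near a limit that I saw.
- **Disagreement:** the camera readings and the arm's position differ by roughly 4 to 7 mm along the jig. I judged where the weight stands relative to the plates from the pictures.
- **Bystanders:** the cup, the specimen holder and the tape roll show no sign of having moved in the last pictures, and the robot ended well clear.

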